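# Hand over the hot desk: reset the usage dial, tidy the markers

## Task

Get this desk ready for the next person: turn the power unit's isolator handle to off, then, with the power off, wind the usage dial fully back to its zero stop, and after that turn the isolator fully on again. Also stand every marker that is on the desk end-down in the pen rack, one to a slot, right down in its slot (either end down, at any time), let go of everything, and leave the other things on the desk where they are.

Things in the scene. Friction and masses are not known exactly. Their poses are not given: they have to be found in the camera images.
- power_unit: Fixed grey desk power unit, a box 120 (its x) x 200 (its y) x 60 mm high, three sockets on its far (+x) side. Origin: centre of its underside. On its top stand the isolator handle (50 mm to +y of the centre, on a dark plate) and the usage dial (52 mm to -y of the centre, on a white round scale).
- isolator (a joint): Isolator handle, rad. 0 = ON (bar along the unit's x), 1.571 = OFF (bar along the unit's y); from above, clockwise is towards off, anticlockwise towards on, with a stop at each end. Snap action: a spring of up to 0.07 N m pushes it to the nearer end, so carry it well past the middle (1.2 rad or more of the way) and it snaps home when let go.
- isolator_grip (a point): Point on the isolator's turning axis at gripping height, 98 mm above the desk; its x axis lies along the bar. The handle is a black upright bar 70 mm long, 16 mm thick, flat sides from 70 to 102 mm above the desk, on a round foot of 50 mm diameter. A white line marks the bar end that points to the unit's -x (robot side, white bar mark) when on, to its +y end (white dot) when off.
- usage_dial (a joint): Usage dial's reset knob, rad. 0 = zero stop (pointer at the long zero tick, towards the unit's -x, the robot side); the value is how far it stands clockwise (from above) from zero, up to 4.4. Turn it anticlockwise to bring it back; at zero it meets a hard stop. About 0.03 N m of friction; it stays where it is left. Far values need several grasps.
- dial_grip (a point): Point on the dial knob's turning axis at gripping height, 94 mm above the desk. The knob is a black round knob of 34 mm diameter, its top 98 mm above the desk, sides grippable down to 70 mm, with a 44 mm collar below that, a white line on top and a short pointer; it can be gripped at any yaw.
- pen_rack: Fixed dark wooden pen rack, block 214 mm long (its x) x 46 mm wide (its y) x 85 mm high, with one row of five square slots open at the top. Origin: centre of its underside. Slot openings 26 x 26 mm, 42 mm apart from centre to centre, 10 mm of wood at the ends and sides, floor of the slots 5 mm above the desk (80 mm deep).
- slot_1 (a point): Centre of the mouth of rack slot 1 (slot 1 is at the rack's -x end, nearest the robot, slot 5 at its +x end), at the rim, 85 mm above the desk.
- slot_2 (a point): Centre of the mouth of rack slot 2 (slot 1 is at the rack's -x end, nearest the robot, slot 5 at its +x end), at the rim, 85 mm above the desk.
- slot_3 (a point): Centre of the mouth of rack slot 3 (slot 1 is at the rack's -x end, nearest the robot, slot 5 at its +x end), at the rim, 85 mm above the desk.
- slot_4 (a point): Centre of the mouth of rack slot 4 (slot 1 is at the rack's -x end, nearest the robot, slot 5 at its +x end), at the rim, 85 mm above the desk.
- slot_5 (a point): Centre of the mouth of rack slot 5 (slot 1 is at the rack's -x end, nearest the robot, slot 5 at its +x end), at the rim, 85 mm above the desk.
- marker_1: Marker with a square barrel, 140 mm long (its x) x 18 x 18 mm, about 30 g, white barrel and grey cap (at +x), both plain. Origin: its middle. It starts lying on the desk (origin 9 mm up); three to five of the five markers are there. Standing in a slot its origin is 75 mm above the desk and about 60 mm of it stands out of the rack.
- marker_2: Marker with a square barrel, 140 mm long (its x) x 18 x 18 mm, about 30 g, white barrel and grey cap (at +x), both plain. Origin: its middle. It starts lying on the desk (origin 9 mm up); three to five of the five markers are there. Standing in a slot its origin is 75 mm above the desk and about 60 mm of it stands out of the rack.
- marker_3: Marker with a square barrel, 140 mm long (its x) x 18 x 18 mm, about 30 g, white barrel and grey cap (at +x), both plain. Origin: its middle. It starts lying on the desk (origin 9 mm up); three to five of the five markers are there. Standing in a slot its origin is 75 mm above the desk and about 60 mm of it stands out of the rack.
- marker_4: Marker with a square barrel, 140 mm long (its x) x 18 x 18 mm, about 30 g, white barrel and grey cap (at +x), both plain. Origin: its middle. It starts lying on the desk (origin 9 mm up); three to five of the five markers are there. Standing in a slot its origin is 75 mm above the desk and about 60 mm of it stands out of the rack.
- marker_5: Marker with a square barrel, 140 mm long (its x) x 18 x 18 mm, about 30 g, white barrel and grey cap (at +x), both plain. Origin: its middle. It starts lying on the desk (origin 9 mm up); three to five of the five markers are there. Standing in a slot its origin is 75 mm above the desk and about 60 mm of it stands out of the rack.
- mouse: Bystander: black mouse 105 x 62 x 34 mm. Origin: centre of its underside. Leave it alone.
- phone: Bystander: black phone lying flat, 150 x 72 x 9 mm. Origin: centre of its underside. Leave it alone.
- note_block: Bystander: block of paper notes 76 x 76 x 22 mm. Origin: centre of its underside. Leave it alone.
- stapler: Bystander: grey stapler 140 x 36 x 34 mm. Origin: centre of its underside. Leave it alone.
- notebook: Bystander: grey notebook 148 x 105 x 16 mm. Origin: centre of its underside. Leave it alone.
Not all that is in view belongs to the job. What is shaped like the marker_5 but pink is not meant. What is shaped like the marker_1 but purple is not meant.

How it is judged:
On the way, in this order (a step that is already met when the one before it is completed fails the run):
1. the isolator is turned to off (value of joint isolator above 1.45 rad), for 0.2 s.
2. with the isolator off, the usage dial is back at its zero stop (value of joint isolator above 1.45 rad and value of joint usage_dial below 0.08 rad), for 0.2 s.
3. the isolator is on again, with the dial still at zero (value of joint isolator below 0.12 rad and value of joint usage_dial below 0.08 rad), for 0.2 s.
At the end, for the whole second after the job is handed in: The isolator is on (under 0.12 rad), the usage dial is within 0.08 rad of its zero stop, and every marker present stands in the pen rack, within 0.3 rad of upright and down on the slot floor (its middle under 83 mm above the desk), at rest (all of step 3 and x of marker_1 in the frame of pen_rack between -0.1 and 0.1 m and y of marker_1 in the frame of pen_rack between -0.02 and 0.02 m and z of each of marker_1, marker_2, marker_3, marker_4, marker_5 in the frame of pen_rack below 0.083 m and angle between the x axis of each of marker_1, marker_2, marker_3, marker_4, marker_5 and the z axis of pen_rack, either way round below 0.3 rad and linear speed of each of marker_1, marker_2, marker_3, marker_4, marker_5 below 0.1 m/s and x of marker_2 in the frame of pen_rack between -0.1 and 0.1 m and y of marker_2 in the frame of pen_rack between -0.02 and 0.02 m and x of marker_3 in the frame of pen_rack between -0.1 and 0.1 m and y of marker_3 in the frame of pen_rack between -0.02 and 0.02 m and x of marker_4 in the frame of pen_rack between -0.1 and 0.1 m and y of marker_4 in the frame of pen_rack between -0.02 and 0.02 m and x of marker_5 in the frame of pen_rack between -0.1 and 0.1 m and y of marker_5 in the frame of pen_rack between -0.02 and 0.02 m); the robot touches nothing.
It fails at once if a bystander (mouse, phone, note block, stapler or notebook) is moved more than 4 cm (distance of any of mouse, phone, note_block, stapler, notebook from where it was at the start of the episode above 0.04 m).
Of marker_1, marker_2, marker_3, marker_4, marker_5 only 3 to 5 are there at a start; the rules pass over those that are not, and their reading is None.
At some moment in a run one of marker_1, marker_2, marker_3, marker_4, marker_5 may be knocked a few centimetres aside while the robot is not near it.
Once in a run the grip may slacken for a moment while it holds something.
It also fails if it takes over 210 s, if anything falls off the work surface, if the arm or the gripper's body presses on something with over 40 N, if the wrist force passes 120 N, or if a joint passes its speed limit or range.

## Robot

A 7-joint arm with a two-finger parallel gripper is mounted at the origin on the work surface. World frame = base frame: x ahead of the robot, y to its left, z up, the work surface at z = 0. Lengths are in m, angles in rad, forces in N, time in s.
With the tool pointing down it reaches from about 0.425 to 0.875 m from the base axis. Payload 8.4 kg.
Tool frame: the origin (TCP) lies at the centre of the arm's flange, where the gripper is bolted on; the fingertips stand 182 mm ahead of it and the grasp point (between the pads) lies 164 mm ahead of it; z points along the fingers, y is the direction in which the jaws open and shut (so a half turn about z gives the same grasp; the last joint's range is limited). The gripper opens to 87 mm and grips with 3 to 60 N. Pads are 19 mm wide; open, the fingers measure 117 mm over their backs; the gripper's body (75 mm by 190 mm) begins 51 mm behind the grasp point.
Start: joints at [1.236, 0.333, 0.04, 1.465, -0.013, 1.343, -0.059], TCP at [0.152, -0.632, 0.405] pointing down, gripper open.
Joint ranges: [-2.58, 2.58], [-0.38, 2.09], [-1.3, 1.39], [0.25, 2.4], [-1.5, 4.64], [0.08, 2.09], [-2.65, 2.65]. Speed limits (rad/s): [2.22, 2.22, 2.79, 2.79, 3.14, 3.14, 3.14].

## Interface

Orientations are given as a unit quaternion [w, x, y, z].
In Python, from workcell import ctrl gives the robot as it stands. The module is installed in compiled form; this text tells all that it offers.
- The arm moves only by the tool servo_tool, never from a script. Its argument "commands" is one flat list of numbers, 7 for each row, row after row: the turn, a rotation vector about the tool's x, y, z in rad, then the shift along the tool's x, y, z in mm, then the closure, from 0 (fully open) to 1 (shut). In form: [wx, wy, wz, x, y, z, claw, wx, wy, wz, x, y, z, claw, ...]. A call has 1 to 8 rows; each row is the pose to reach, as a shift and turn from the pose commanded when the call began, along the tool's axes at that moment; what a row does not reach only later rows make up. A row lasts 1/10 s, in which the tool goes at most 50 mm and 8.59 degrees, less where a joint would pass 70% of its speed; a pose out of reach is approached as far as the arm can. A call with a gripper value outside its range is refused whole. The fingers move at their own pace and stop on an object; "force" is the grip in N (left out, the last holds). Time passes only in rows, so rows that repeat a pose let the fingers close. It gives the time, the measured TCP pose, the force and the opening at its end, in the units of the state.
- ctrl.get_state(): the state, without advancing time (a new reading comes with each control period).
- ctrl.snapshot(name): name is "scene" or "top"; returns the picture (400x640x3 uint8, red, green, blue); there is no depth.
- ctrl.camera_info(name): a dict with "camera_matrix" (3x3 intrinsics, pixels), "rvec" (rotation vector, rad) and "tvec" (3), from world to camera coordinates, as OpenCV has them. Camera axes: x right, y down, z forward; pixel columns grow to the right and rows downward; lengths in m; the calibration is good to about 2 mm. A picture is of the moment at which its call begins. camera_info takes no time and is no camera call.
- ctrl.sign_off(): hands the job in, once; it reports no verdict.
The state is a dict: "time": time; "qpos": joint angles; "dq": joint speeds; "tau": joint torques, N m; "tool_pos": TCP position; "tool_rot": TCP orientation; "force": force on the tool from outside, world axes, zero at the start; "ft_torque": the same for the moment, N m; "gripper_width": finger opening in m.
Only numpy, scipy, OpenCV 4.12 (cv2) and the standard library are available. Lean on these libraries where they do the work, as an engineer would, in place of code of your own. Each camera call takes 0.05 s, during which the arm holds its last target.

## Working session

There is one attempt and no reset: what is moved stays moved. The work goes in short steps, Python scripts to look and compute and a tool call to move; the robot and the scene stay as the last step left them, time stands still between calls to the robot, and variables do not carry over. Pictures are saved under pics/ and viewed, and the job is handed in when it is done.

Besides the shell and the picture viewer there is one more tool, called after "Call:" as name(argument=value, ...) on one line, values as JSON. servo_tool: Moves the arm, as the interface text tells. Its arguments: {"type":"object","properties":{"commands":{"type":"array","items":{"type":"number"}},"force":{"type":"number"}},"required":["commands"]}

```bash
mkdir -p pics
python3 - <<'E'
from workcell import ctrl
import cv2
for n in ["scene","top"]:
    im=ctrl.snapshot(n); cv2.imwrite(f"pics/{n}0.png",im[:,:,::-1])
    print(n,ctrl.camera_info(n))
print(ctrl.get_state())
E
```

```text
scene {'camera_matrix': array([[442.5928207 ,   0.        , 320.13620137],
       [  0.        , 442.5928207 , 198.7172104 ],
       [  0.        ,   0.        ,   1.        ]]), 'rvec': array([ 1.26620625,  2.48147986, -0.739437  ]), 'tvec': array([ 0.32046342, -0.26232793,  1.67986142])}
top {'camera_matrix': array([[507.39163858,   0.        , 324.27171978],
       [  0.        , 507.39163858, 196.75944513],
       [  0.        ,   0.        ,   1.        ]]), 'rvec': array([ 2.08994171, -2.14088458,  0.21793841]), 'tvec': array([-0.02305124,  0.49102042,  1.22166847])}
{'time': 0.1, 'qpos': array([ 1.2358103 ,  0.33385126,  0.0398495 ,  1.46619854, -0.01342514,
        1.34327354, -0.05855312]), 'dq': array([ 1.50455510e-03, -2.87354098e-03, -8.90291675e-05, -2.21259829e-03,
        3.98968303e-04,  7.38115100e-05,  2.73969376e-05]), 'tau': array([ 4.95021537e-03, -6.57806969e+01,  1.34070810e+00, -4.04704857e+01,
       -5.93793020e-02,  4.09131905e-02,  1.08442257e-04]), 'tool_pos': array([ 0.15181738, -0.63185897,  0.40393286]), 'tool_rot': array([-7.22874867e-04,  9.93061462e-01,  1.17594201e-01, -1.18853528e-04]), 'force': array([-0.32843094,  0.77148299,  0.53458109]), 'ft_torque': array([-0.03525262, -0.01155022,  0.02711937]), 'gripper_width': 0.08702811944717606}
```

View pics/scene0.png

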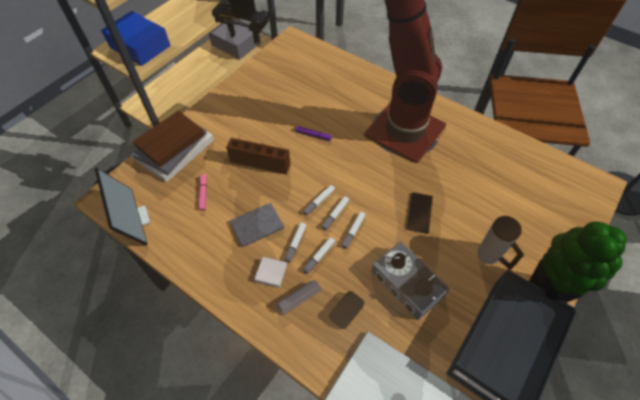

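View pics/top0.png

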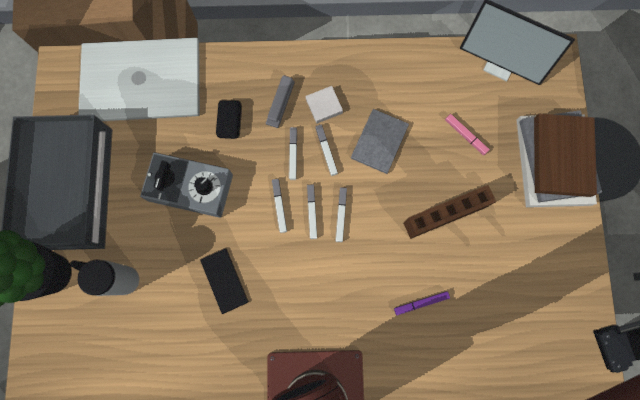

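The scene picture shows five white/grey markers in the middle. In the top picture they are near (293,153), (327,150), (280,205), (312,211) and (342,214). The rack is at about (450,211) and the power unit at (187,185), with the isolator at (161,178) and the dial at (205,187). Next I'll zoom in and measure.

```bash
cat > h.py <<'E'
import numpy as np, cv2
from workcell import ctrl
from scipy.spatial.transform import Rotation as R
CI={n:ctrl.camera_info(n) for n in("scene","top")}
def ray(n,uv):
    c=CI[n]; Rm=cv2.Rodrigues(c["rvec"])[0]; 
    o=-Rm.T@c["tvec"]; d=Rm.T@(np.linalg.inv(c["camera_matrix"])@np.array([uv[0],uv[1],1.])); return o,d
def onz(n,uv,z):
    o,d=ray(n,uv); return o+d*(z-o[2])/d[2]
def tri(us,ut):
    P=[c["camera_matrix"]@np.c_[cv2.Rodrigues(c["rvec"])[0],c["tvec"]] for c in(CI["scene"],CI["top"])]
    X=cv2.triangulatePoints(P[0],P[1],np.array(us,float).reshape(2,1),np.array(ut,float).reshape(2,1)).ravel(); return X[:3]/X[3]
def proj(n,X):
    c=CI[n]; return cv2.projectPoints(np.array(X,float).reshape(-1,3),c["rvec"],c["tvec"],c["camera_matrix"],None)[0].reshape(-1,2)
def crop(im,x0,y0,x1,y1,s,name):
    c=cv2.resize(im[y0:y1,x0:x1],None,fx=s,fy=s,interpolation=cv2.INTER_CUBIC); cv2.imwrite(name,c)
E
python3 - <<'E'
from h import *
t=cv2.imread("pics/top0.png"); s=cv2.imread("pics/scene0.png")
crop(t,135,140,245,225,7,"pics/t_unit.png"); crop(t,395,170,525,245,6,"pics/t_rack.png")
crop(s,360,230,460,320,6,"pics/s_unit.png"); crop(s,215,120,305,185,8,"pics/s_rack.png")
crop(t,260,110,360,250,4,"pics/t_mk.png");crop(s,270,170,380,280,5,"pics/s_mk.png")
E
```

```text
(no output)
```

View pics/t_unit.png

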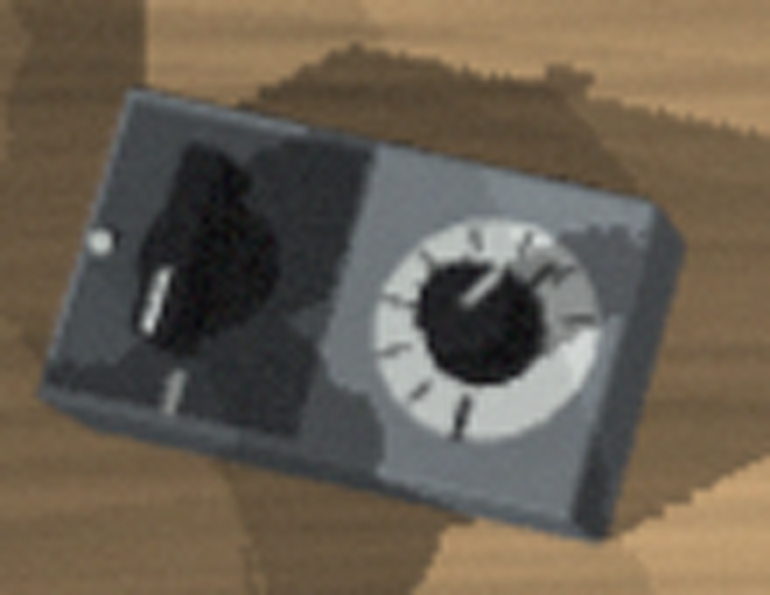

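View pics/s_unit.png

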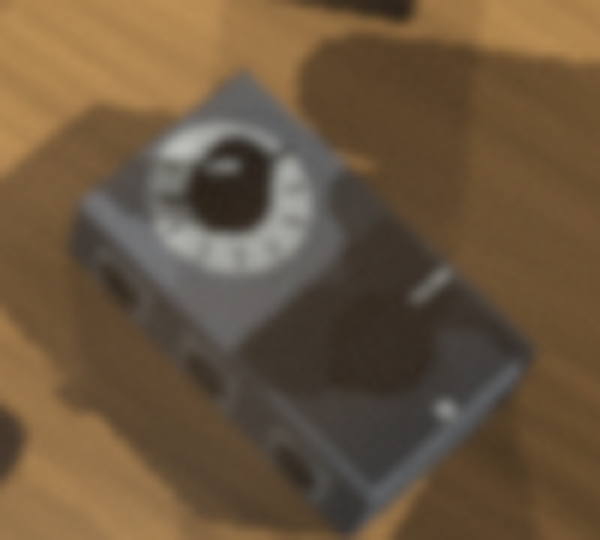

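View pics/t_rack.png

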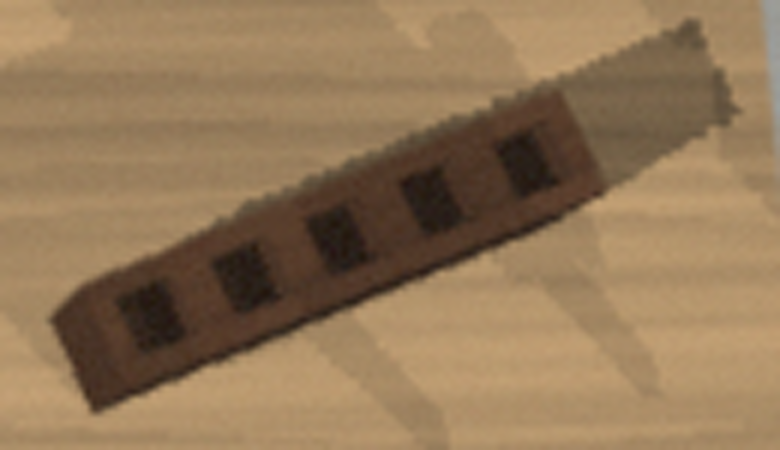

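View pics/s_rack.png

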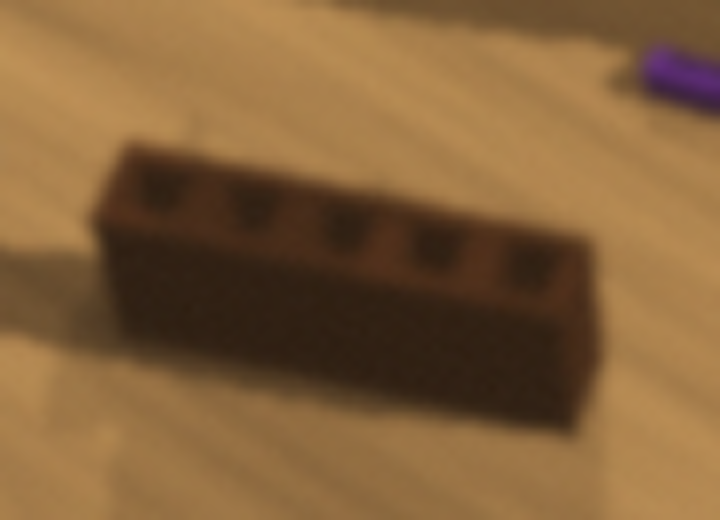

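View pics/t_mk.png

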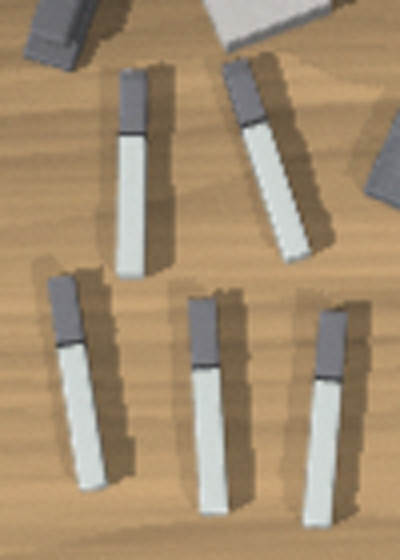

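View pics/s_mk.png

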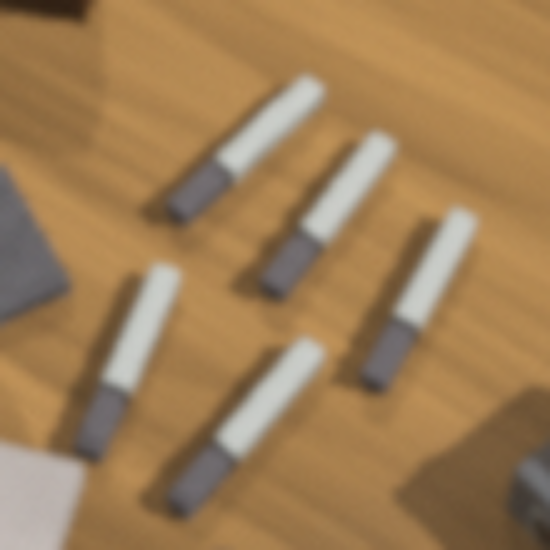

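The crops show the isolator on, with its white line towards -x. The dial pointer sits far clockwise, towards +x. Slot 1 is at (420,222) in the top picture. I'll triangulate the key points and take the marker contours from both views.

```bash
cat > mk.py <<'E'
from h import *
def markers(tag=None,roi=(255,110,360,250)):
    # white barrels in top view
    im=ctrl.snapshot("top")[:,:,::-1].copy(); 
    if tag: cv2.imwrite(f"pics/{tag}.png",im)
    hsv=cv2.cvtColor(im,cv2.COLOR_BGR2HSV)
    m=((hsv[...,1]<45)&(hsv[...,2]>150)).astype(np.uint8)
    out=[]
    for c in cv2.findContours(m,cv2.RETR_EXTERNAL,cv2.CHAIN_APPROX_NONE)[0]:
        a=cv2.contourArea(c)
        if not 60<a<500: continue
        (u,v),(w,h),_=cv2.minAreaRect(c)
        if max(w,h)<2.5*min(w,h): continue
        out.append((u,v,w,h,a,c))
    return im,out
E
python3 - <<'E'
from mk import *
np.set_printoptions(precision=4,suppress=True)
T=lambda p,s,o:(p[0]/s+o[0],p[1]/s+o[1])
print("unit corners -x-y,+x-y,+x+y,-x+y")
C=[]
for s,t in zip([(240,70),(85,200),(365,500),(530,355)],[(580,515),(655,200),(132,90),(42,395)]):
    X=tri(T(s,6,(360,230)),T(t,7,(135,140))); C.append(onz("top",T(t,7,(135,140)),.06)); print(X,C[-1])
C=np.array(C)[:,:2]; cen=C.mean(0)
ey=(C[3]-C[0]+C[2]-C[1]); ey/=np.linalg.norm(ey); ex=(C[1]-C[0]+C[2]-C[3]); ex/=np.linalg.norm(ex)
print("cen",cen,"sizes",np.linalg.norm(C[1]-C[0]),np.linalg.norm(C[3]-C[0]),"yaw",np.arctan2(ex[1],ex[0]),np.arctan2(-ey[0],ey[1]))
print("iso",cen+.05*ey,"dial",cen-.052*ey)
print("dial scale centre",onz("top",T((488,328),7,(135,140)),.06), "knob top",onz("top",T((480,322),7,(135,140)),.098))
print("dial tri", tri(T((230,183),6,(360,230)),T((480,322),7,(135,140))))
# pointer: line ends
a=onz("top",T((465,303),7,(135,140)),.098);b=onz("top",T((505,262),7,(135,140)),.098);d=b-a;print("ptr ang",np.arctan2(d[1],d[0]))
a=onz("top",T((546,275),7,(135,140)),.07);print(a)
print("slots")
S=[]
for s,t in zip([(530,262),(437,243),(345,222),(253,203),(160,185)],[(151,313),(246,277),(338,238),(432,200),(526,161)]):
    X=tri(T(s,8,(215,120)),T(t,6,(395,170)));S.append(onz("top",T(t,6,(395,170)),.085));print(X,S[-1],onz("scene",T(s,8,(215,120)),.085))
S=np.array(S);d=S[4]-S[0];print(np.linalg.norm(d)/4,np.arctan2(d[1],d[0]))
im,o=markers()
for u,v,w,h,a,c in o: print(u,v,w,h,a,onz("top",(u,v),.018))
E
```

```text
unit corners -x-y,+x-y,+x+y,-x+y
[0.4531 0.233  0.0499] [0.4522 0.2289 0.06  ]
[0.5656 0.2074 0.0577] [0.5664 0.2041 0.06  ]
[0.6143 0.3966 0.0524] [0.6121 0.3937 0.06  ]
[0.5026 0.426  0.0472] [0.5001 0.4208 0.06  ]
cen [0.5327 0.3119] sizes 0.11687533237937543 0.19773796149809378 yaw -0.22552123471996463 -0.24041594407077996
iso [0.5446 0.3604] dial [0.5203 0.2614]
dial scale centre [0.5207 0.2629 0.06  ] knob top [0.5141 0.2568 0.098 ]
dial tri [0.5202 0.2646 0.0696]
ptr ang -0.7577565258254164
[0.5372 0.2405 0.07  ]
slots
[ 0.414  -0.2624  0.0857] [ 0.415  -0.2643  0.085 ] [ 0.4127 -0.2603  0.085 ]
[ 0.428  -0.3021  0.0839] [ 0.4287 -0.3035  0.085 ] [ 0.4279 -0.2991  0.085 ]
[ 0.443  -0.3403  0.0854] [ 0.4438 -0.3417  0.085 ] [ 0.4422 -0.3385  0.085 ]
[ 0.4578 -0.3797  0.0848] [ 0.4585 -0.3809  0.085 ] [ 0.4574 -0.3776  0.085 ]
[ 0.4732 -0.4195  0.0839] [ 0.4736 -0.4204  0.085 ] [ 0.4733 -0.4169  0.085 ]
0.041676654977543214 -1.211510819550261
339.9141540527344 223.0731201171875 7.097325801849365 36.363826751708984 215.0 [ 0.4276 -0.0732  0.018 ]
311.913818359375 220.0345001220703 36.34893035888672 6.870477199554443 211.5 [ 0.4372 -0.0021  0.018 ]
279.8837890625 214.0972900390625 36.33927917480469 6.914340972900391 210.5 [0.4545 0.0793 0.018 ]
200.89979553222656 175.2850799560547 7.456480979919434 24.351545333862305 83.5 [0.5615 0.2835 0.018 ]
292.0 161.5 35.0 6.0 209.0 [0.5928 0.0469 0.018 ]
328.3999938964844 157.6999969482422 34.46882247924805 7.273237705230713 212.5 [ 0.6008 -0.0483  0.018 ]
496.4999694824219 71.0 26.191137313842773 10.057395935058594 234.5 [ 0.8334 -0.5098  0.018 ]
```

Checks on these numbers:
- The slot heights triangulate to 84–86 mm, which agrees with the text, and the spacing is 41.7 mm.
- The unit measures 117 x 198 mm.
- The dial stands about 3.67 rad clockwise from zero.

Now a planning helper, then the first move towards the isolator.

```bash
cat > plan.py <<'E'
from h import *
import sys, json
np.set_printoptions(precision=4,suppress=True)
def pose():
    s=ctrl.get_state(); w,x,y,z=s["tool_rot"]; return s,np.array(s["tool_pos"]),R.from_quat([x,y,z,w])
def down(yaw): # tool z down, tool y at yaw
    y=np.array([np.cos(yaw),np.sin(yaw),0]); z=np.array([0,0,-1.]); x=np.cross(y,z); return R.from_matrix(np.c_[x,y,z])
def goto(gp,Rt,g=.164):
    s,p,R0=pose(); t=np.array(gp)-g*Rt.as_matrix()[:,2]
    dr=(R0.inv()*Rt).as_rotvec(); dp=R0.inv().apply(t-p)*1000
    print("delta rot",dr.round(3),"mm",dp.round(1),"| q",s["qpos"].round(2),"w",round(s["gripper_width"],4),"F",s["force"].round(1),"t",round(s["time"],1))
    return s
def where():
    s,p,R0=pose(); M=R0.as_matrix(); print("grasp pt",p+.164*M[:,2],"y yaw",np.arctan2(M[1,1],M[0,1]).round(3),"z",M[:,2].round(3),"q",s["qpos"].round(2),"w",round(s["gripper_width"],4),"F",s["force"].round(1),"t",round(s["time"],2))
    with open("log.jsonl","a") as f: f.write(json.dumps([s["qpos"].tolist(),p.tolist(),R0.as_quat().tolist()])+"\n")
E
python3 -c "
from plan import *
where()
goto([.5,-.1,.25],down(-.2)); goto([.5446,.361,.2],down(1.339))"
```

```text
grasp pt [ 0.1517 -0.6317  0.24  ] y yaw -1.335 z [-0.     0.001 -1.   ] q [ 1.24  0.33  0.04  1.47 -0.01  1.34 -0.06] w 0.0873 F [0.2 1.1 0.1] t 0.15
delta rot [-0.001 -0.001 -1.135] mm [ 462.8 -435.9   -9.4] | q [ 1.24  0.33  0.04  1.47 -0.01  1.34 -0.06] w 0.0873 F [0.2 1.1 0.1] t 0.1
delta rot [-0.001 -0.002 -2.674] mm [ 613.9 -873.6   41.1] | q [ 1.24  0.33  0.04  1.47 -0.01  1.34 -0.06] w 0.0873 F [0.2 1.1 0.1] t 0.1
```

Call:
servo_tool(commands=[0, 0, -1.13, 463, -436, -10, 0, 0, 0, -1.13, 463, -436, -10, 0, 0, 0, -1.13, 463, -436, -10, 0, 0, 0, -1.13, 463, -436, -10, 0, 0, 0, -1.13, 463, -436, -10, 0, 0, 0, -1.13, 463, -436, -10, 0, 0, 0, -1.13, 463, -436, -10, 0, 0, 0, -1.13, 463, -436, -10, 0], force=20)

```text
time: 0.95
tool_pos: [0.3715, -0.2954, 0.4111]
tool_rot: [0.0, 0.774, 0.633, -0.0]
force: [1.5, 0.0, -0.2]
gripper_width: 0.0871
```

```bash
python3 -c "
from plan import *
where()
goto([.5446,.361,.2],down(1.339))"
```

```text
grasp pt [ 0.3715 -0.2955  0.2471] y yaw -0.199 z [-0. -0. -1.] q [ 0.92 -0.01 -0.34  1.85 -0.    1.3   0.38] w 0.0871 F [ 1.5  0.  -0.2] t 0.95
delta rot [-0.     0.    -1.538] mm [677.7  39.7  46.8] | q [ 0.92 -0.01 -0.34  1.85 -0.    1.3   0.38] w 0.0871 F [ 1.5  0.  -0.2] t 0.9
```

Call:
servo_tool(commands=[0, 0, -0.75, 340, 20, 10, 0, 0, 0, -0.75, 340, 20, 10, 0, 0, 0, -0.75, 340, 20, 10, 0, 0, 0, -0.75, 340, 20, 10, 0, 0, 0, -0.75, 340, 20, 10, 0, 0, 0, -0.75, 340, 20, 10, 0, 0, 0, -0.75, 340, 20, 10, 0, 0, 0, -0.75, 340, 20, 10, 0])

```text
time: 1.75
tool_pos: [0.46, 0.0372, 0.4012]
tool_rot: [-0.0, 0.487, 0.873, 0.001]
force: [-0.2, -0.6, -0.5]
gripper_width: 0.087
```

```bash
python3 -c "
from plan import *
where()
goto([.5446,.361,.2],down(1.339))"
```

```text
grasp pt [0.4601 0.0375 0.2372] y yaw 0.553 z [ 0.001  0.002 -1.   ] q [ 0.57 -0.02 -0.72  1.88 -0.02  1.28  0.4 ] w 0.087 F [-0.2 -0.6 -0.5] t 1.75
delta rot [ 0.002 -0.001 -0.786] mm [231.1 242.1  37.9] | q [ 0.57 -0.02 -0.72  1.88 -0.02  1.28  0.4 ] w 0.087 F [-0.2 -0.6 -0.5] t 1.8
```

Call:
servo_tool(commands=[0, 0, -0.786, 231, 242, 38, 0, 0, 0, -0.786, 231, 242, 38, 0, 0, 0, -0.786, 231, 242, 38, 0, 0, 0, -0.786, 231, 242, 38, 0, 0, 0, -0.786, 231, 242, 38, 0, 0, 0, -0.786, 231, 242, 38, 0, 0, 0, -0.786, 231, 242, 38, 0, 0, 0, -0.786, 231, 242, 38, 0])

```text
time: 2.55
tool_pos: [0.5459, 0.3589, 0.3611]
tool_rot: [-0.002, 0.117, 0.993, 0.001]
force: [-1.1, -0.4, -0.3]
gripper_width: 0.0869
```

```bash
python3 -c "
from plan import *
where()
im=ctrl.snapshot('top')[:,:,::-1]; crop(im,120,120,260,240,5,'pics/t1.png')
im=ctrl.snapshot('scene')[:,:,::-1]; cv2.imwrite('pics/s1.png',im)
goto([.5446,.361,.098],down(1.339))"
```

```text
grasp pt [0.5453 0.3593 0.1971] y yaw 1.337 z [-0.004  0.002 -1.   ] q [-0.    0.52 -0.9   1.48  0.4   1.35  0.41] w 0.0869 F [-1.1 -0.4 -0.3] t 2.55
delta rot [-0.001 -0.002 -0.007] mm [  3.4   5.6 100.1] | q [ 0.    0.51 -0.9   1.48  0.4   1.35  0.41] w 0.0868 F [ 0.4  0.5 -0.6] t 2.6
```

View pics/t1.png

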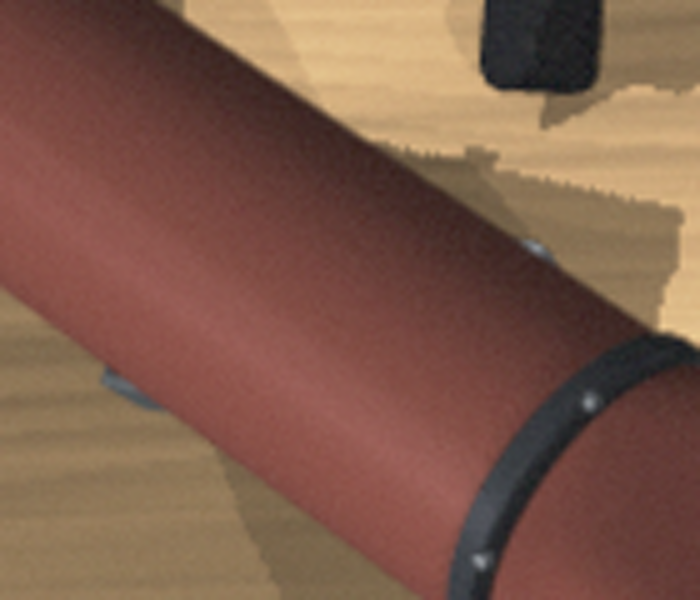

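View pics/s1.png

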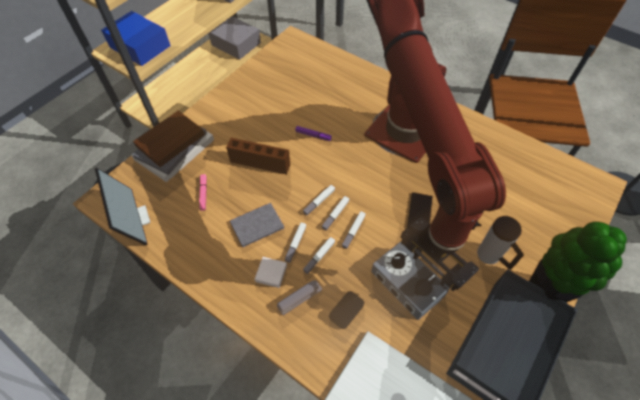

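The top view is blocked by the arm. The scene view shows the gripper over the isolator, near pixel (445,265), clear of the mug. Descending and gripping.

Call:
servo_tool(commands=[0, 0, 0, 3, 2, 40, 0, 0, 0, 0, 3, 2, 80, 0, 0, 0, 0, 3, 2, 99, 0, 0, 0, 0, 3, 2, 99, 0, 0, 0, 0, 3, 2, 99, 1, 0, 0, 0, 3, 2, 99, 1, 0, 0, 0, 3, 2, 99, 1, 0, 0, 0, 3, 2, 99, 1], force=20)

```text
time: 3.45
tool_pos: [0.5447, 0.3573, 0.2653]
tool_rot: [0.001, 0.12, 0.993, 0.001]
force: [0.3, 0.8, 0.2]
gripper_width: 0.063
```

```bash
python3 -c "
from plan import *
where()
im=ctrl.snapshot('scene')[:,:,::-1]; crop(im,340,180,500,320,5,'pics/s2.png')"
```

```text
grasp pt [0.5449 0.3575 0.1013] y yaw 1.331 z [ 0.002  0.001 -1.   ] q [-0.02  0.59 -0.86  1.58  0.47  1.19  0.35] w 0.063 F [0.3 0.8 0.2] t 3.45
```

View pics/s2.png

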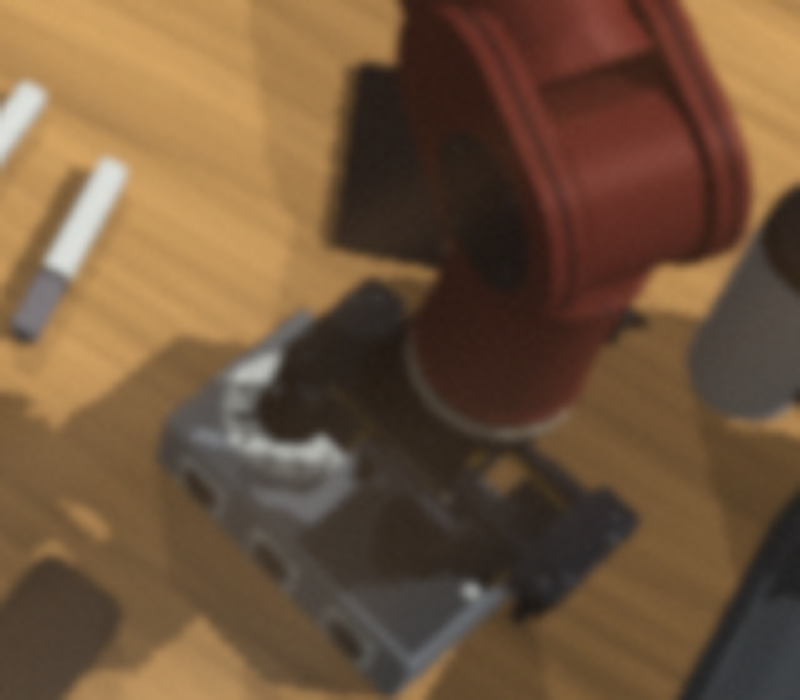

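Call:
servo_tool(commands=[0, 0, 0, 0, 3, 3, 1, 0, 0, 0, 0, 3, 3, 1, 0, 0, 0, 0, 3, 3, 1, 0, 0, 0, 0, 3, 3, 1, 0, 0, 0, 0, 3, 3, 1, 0, 0, 0, 0, 3, 3, 1, 0, 0, 0, 0, 3, 3, 1, 0, 0, 0, 0, 3, 3, 1])

```text
time: 4.3
tool_pos: [0.5455, 0.3627, 0.2613]
tool_rot: [0.001, 0.119, 0.993, 0.004]
force: [8.3, 15.9, -13.1]
gripper_width: 0.0159
```

```bash
python3 -c "
from plan import *
where()"
```

```text
grasp pt [0.5459 0.3639 0.0973] y yaw 1.332 z [ 0.003  0.008 -1.   ] q [-0.03  0.6  -0.86  1.58  0.48  1.18  0.35] w 0.0159 F [  8.3  15.9 -13.1] t 4.3
```

The grip is solid at 15.9 mm. The side force says the axis is about 3 mm further to +y, which fits the triangulated corners. I'll shift and turn clockwise.

Call:
servo_tool(commands=[0, 0, 0, 0, 3, 0, 1, 0, 0, 0.15, 0, 3, 0, 1, 0, 0, 0.3, 0, 3, 0, 1, 0, 0, 0.45, 0, 3, 0, 1, 0, 0, 0.6, 0, 3, 0, 1, 0, 0, 0.75, 0, 3, 0, 1, 0, 0, 0.9, 0, 3, 0, 1, 0, 0, 0.9, 0, 3, 0, 1])

```text
time: 5.1
tool_pos: [0.546, 0.364, 0.2612]
tool_rot: [-0.0, 0.542, 0.841, 0.002]
force: [2.9, 5.1, -4.6]
gripper_width: 0.0159
```

```bash
python3 -c "
from plan import *
where()"
```

```text
grasp pt [0.5463 0.3644 0.0972] y yaw 0.426 z [ 0.002  0.003 -1.   ] q [-0.15  0.54 -0.68  1.58  0.36  1.14 -0.49] w 0.0159 F [ 2.9  5.1 -4.6] t 5.1
```

Call:
servo_tool(commands=[0, 0, 0.15, 0, 0, 0, 1, 0, 0, 0.3, 0, 0, 0, 1, 0, 0, 0.45, 0, 0, 0, 1, 0, 0, 0.6, 0, 0, 0, 1, 0, 0, 0.67, 0, 0, 0, 1, 0, 0, 0.67, 0, 0, 0, 1, 0, 0, 0.67, 0, 0, 0, 0, 0, 0, 0.67, 0, 0, 0, 0])

```text
time: 5.9
tool_pos: [0.5458, 0.3628, 0.2611]
tool_rot: [0.0, 0.786, 0.618, -0.0]
force: [-0.6, -0.3, 0.2]
gripper_width: 0.025
```

Call:
servo_tool(commands=[0, 0, 0, 0, 0, 0, 0, 0, 0, 0, 0, 0, 0, 0, 0, 0, 0, 0, 0, 0, 0, 0, 0, 0, 0, 0, 0, 0, 0, 0, 0, 0, 0, 0, 0, 0, 0, 0, 0, 0, -60, 0, 0, 0, 0, 0, 0, -110, 0, 0, 0, 0, 0, 0, -110, 0])

```text
time: 6.7
tool_pos: [0.5464, 0.3641, 0.3778]
tool_rot: [0.0, 0.786, 0.618, 0.004]
force: [0.4, 1.2, -0.2]
gripper_width: 0.0843
```

```bash
python3 -c "
from plan import *
where()
im=ctrl.snapshot('scene')[:,:,::-1]; crop(im,340,180,500,320,5,'pics/s3.png')
im=ctrl.snapshot('top')[:,:,::-1]; crop(im,120,120,260,240,5,'pics/t3.png')"
```

```text
grasp pt [0.5476 0.365  0.2138] y yaw -0.239 z [ 0.007  0.005 -1.   ] q [-0.23  0.42 -0.57  1.46  0.23  1.32 -1.06] w 0.0843 F [ 0.4  1.2 -0.2] t 6.7
```

View pics/s3.png

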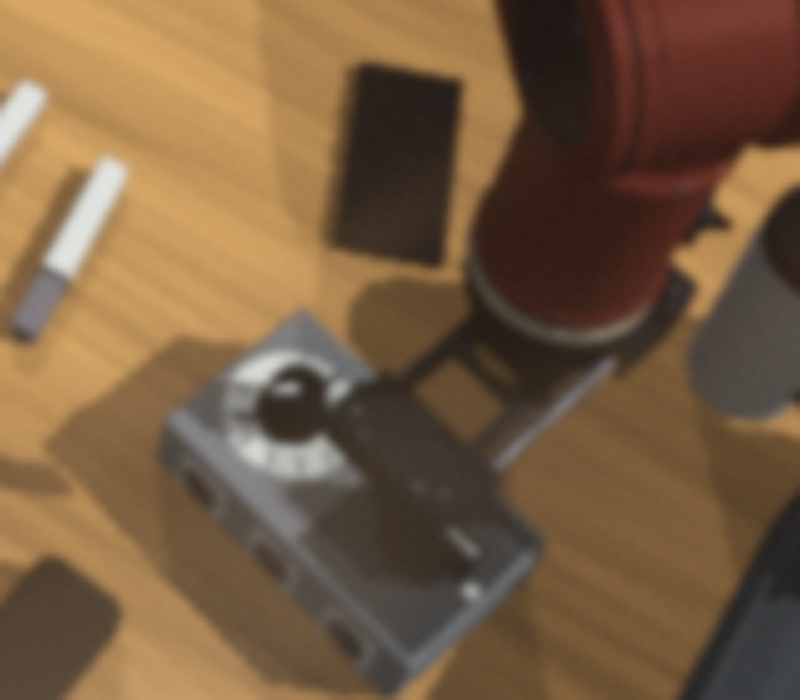

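View pics/t3.png

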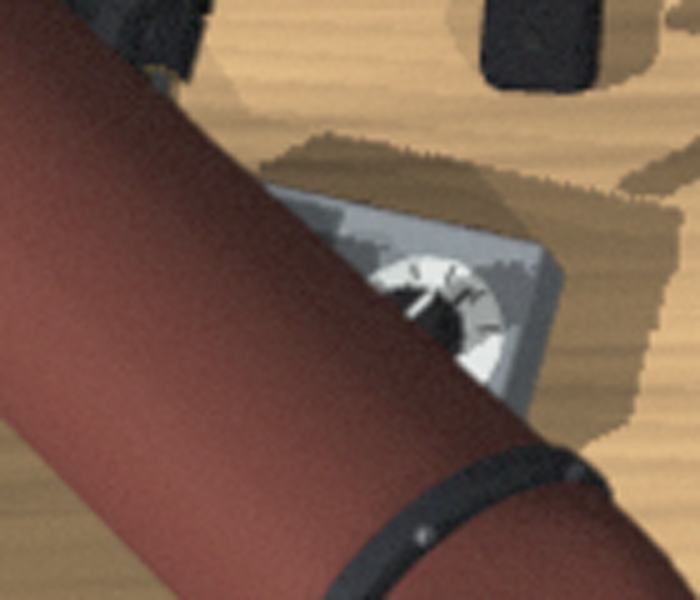

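The isolator is off: in the scene crop its white line at (462,541) points at the dot at (470,590). Now the dial, with the axis recomputed as (0.523, 0.266).

```bash
python3 -c "
from plan import *
goto([.5232,.2657,.16],down(-1.0))"
```

```text
delta rot [ 0.002 -0.004  0.761] mm [-100.5    0.7   49.4] | q [-0.23  0.42 -0.57  1.47  0.23  1.32 -1.06] w 0.0857 F [ 0.5  0.1 -0.5] t 6.8
```

Call:
servo_tool(commands=[0, 0, 0.76, -100, 1, 0, 0, 0, 0, 0.76, -100, 1, 0, 0, 0, 0, 0.76, -100, 1, 0, 0, 0, 0, 0.76, -100, 1, 20, 0, 0, 0, 0.76, -100, 1, 49, 0, 0, 0, 0.76, -100, 1, 49, 0, 0, 0, 0.76, -100, 1, 49, 0, 0, 0, 0.76, -100, 1, 49, 0])

```text
time: 7.6
tool_pos: [0.5234, 0.2658, 0.3228]
tool_rot: [-0.0, 0.959, 0.284, 0.0]
force: [0.5, 0.2, -0.1]
gripper_width: 0.0869
```

```bash
python3 -c "
from plan import *
where()
goto([.5232,.2657,.092],down(-1.0))
im=ctrl.snapshot('scene')[:,:,::-1]; crop(im,340,180,500,320,5,'pics/s4.png')"
```

```text
grasp pt [0.5235 0.2659 0.1588] y yaw -0.995 z [ 0.001  0.    -1.   ] q [-0.16  0.3  -0.46  1.71  0.14  1.17 -1.65] w 0.0869 F [ 0.5  0.2 -0.1] t 7.6
delta rot [-0.    -0.001  0.005] mm [-0.3  0.  66.8] | q [-0.16  0.3  -0.46  1.71  0.14  1.17 -1.65] w 0.0869 F [ 0.5  0.2 -0.1] t 7.6
```

View pics/s4.png

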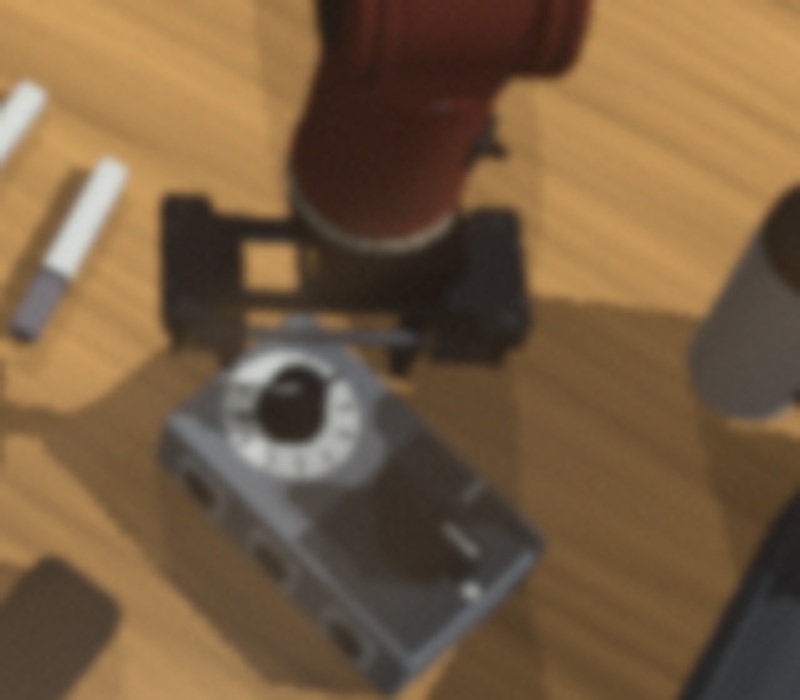

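The gripper straddles the dial, which is at (290,405) in the crop. Descending and closing.

Call:
servo_tool(commands=[0, 0, 0, 0, 0, 40, 0, 0, 0, 0, 0, 0, 66, 0.3, 0, 0, 0, 0, 0, 66, 1, 0, 0, 0, 0, 0, 66, 1, 0, 0, 0, 0, 0, 66, 1, 0, 0, 0, 0, 0, 66, 1, 0, 0, 0, 0, 0, 66, 1, 0, 0, 0, 0, 0, 66, 1], force=12)

```text
time: 8.45
tool_pos: [0.5233, 0.2656, 0.2567]
tool_rot: [-0.0, 0.959, 0.282, 0.0]
force: [-0.2, 0.1, 0.5]
gripper_width: 0.0387
```

Call:
servo_tool(commands=[0, 0, 0, 0, 0, 0, 1, 0, 0, 0, 0, 0, 0, 1, 0, 0, 0, 0, 0, 0, 1])

```text
time: 8.75
tool_pos: [0.523, 0.2661, 0.2565]
tool_rot: [-0.0, 0.959, 0.282, 0.0]
force: [-2.6, 2.9, 5.9]
gripper_width: 0.0336
```

```bash
python3 -c "
from plan import *
where()"
```

```text
grasp pt [0.523  0.2663 0.0925] y yaw -0.998 z [ 0.     0.001 -1.   ] q [-0.17  0.37 -0.45  1.77  0.18  1.04 -1.69] w 0.0336 F [-2.6  2.9  5.9] t 8.75
```

Centred. Turning anticlockwise (wz negative), about 3.67 rad in all.

Call:
servo_tool(commands=[0, 0, -0.15, 0, 0, 0, 1, 0, 0, -0.3, 0, 0, 0, 1, 0, 0, -0.45, 0, 0, 0, 1, 0, 0, -0.6, 0, 0, 0, 1, 0, 0, -0.75, 0, 0, 0, 1, 0, 0, -0.9, 0, 0, 0, 1, 0, 0, -1.05, 0, 0, 0, 1, 0, 0, -1.2, 0, 0, 0, 1])

```text
time: 9.55
tool_pos: [0.5216, 0.267, 0.2565]
tool_rot: [-0.001, 0.63, 0.777, -0.0]
force: [-10.9, 2.5, 10.2]
gripper_width: 0.0337
```

Call:
servo_tool(commands=[0, 0, -0.15, 0, 0, 0, 1, 0, 0, -0.3, 0, 0, 0, 1, 0, 0, -0.45, 0, 0, 0, 1, 0, 0, -0.6, 0, 0, 0, 1, 0, 0, -0.75, 0, 0, 0, 1, 0, 0, -0.9, 0, 0, 0, 1, 0, 0, -1.05, 0, 0, 0, 1, 0, 0, -1.2, 0, 0, 0, 1])

```text
time: 10.35
tool_pos: [0.5211, 0.266, 0.2561]
tool_rot: [-0.002, 0.081, 0.997, -0.001]
force: [-15.4, -2.3, 14.0]
gripper_width: 0.0336
```

```bash
python3 -c "
from plan import *
where()
im=ctrl.snapshot('scene')[:,:,::-1]; crop(im,360,220,460,320,6,'pics/s5.png')
im=ctrl.snapshot('top')[:,:,::-1]; crop(im,120,120,260,240,5,'pics/t5.png')"
```

```text
grasp pt [0.5203 0.2656 0.0921] y yaw 1.408 z [-0.005 -0.002 -1.   ] q [ 0.16  0.48 -0.89  1.76  0.41  1.11  0.55] w 0.0336 F [-15.4  -2.3  14. ] t 10.35
```

View pics/s5.png

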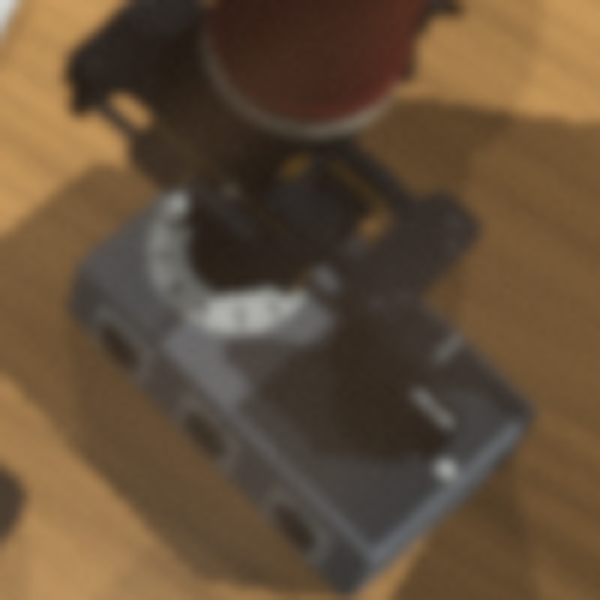

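Call:
servo_tool(commands=[0, 0, -0.15, 3, 0, -1, 1, 0, 0, -0.3, 3, 0, -1, 1, 0, 0, -0.45, 3, 0, -1, 1, 0, 0, -0.6, 3, 0, -1, 1, 0, 0, -0.75, 3, 0, -1, 1, 0, 0, -0.9, 3, 0, -1, 1, 0, 0, -1.05, 3, 0, -1, 1, 0, 0, -1.1, 3, 0, -1, 1])

```text
time: 11.25
tool_pos: [0.5207, 0.2647, 0.2563]
tool_rot: [-0.001, -0.45, 0.893, -0.001]
force: [-0.4, -1.7, -2.0]
gripper_width: 0.0336
```

```bash
python3 -c "
from plan import *
where();print(pose()[0]['ft_torque'])"
```

```text
grasp pt [0.5206 0.2644 0.0923] y yaw 2.505 z [-0.001 -0.002 -1.   ] q [ 0.31  0.58 -1.11  1.76  0.56  1.17  1.54] w 0.0336 F [-0.4 -1.7 -2. ] t 11.25
[-0.4376 -0.1566 -0.0528]
```

Call:
servo_tool(commands=[0, 0, -0.06, 0, 0, 0, 1, 0, 0, -0.12, 0, 0, 0, 1, 0, 0, -0.18, 0, 0, 0, 1, 0, 0, -0.24, 0, 0, 0, 1, 0, 0, -0.3, 0, 0, 0, 1, 0, 0, -0.35, 0, 0, 0, 1, 0, 0, -0.35, 0, 0, 0, 1])

```text
time: 11.95
tool_pos: [0.521, 0.2646, 0.2563]
tool_rot: [-0.001, -0.597, 0.802, -0.001]
force: [3.4, -3.3, -2.2]
gripper_width: 0.034
```

```bash
python3 -c "
from plan import *
where();print(pose()[0]['ft_torque'])"
```

```text
grasp pt [0.5209 0.2643 0.0923] y yaw 2.85 z [-0.    -0.002 -1.   ] q [ 0.35  0.62 -1.17  1.75  0.62  1.19  1.84] w 0.034 F [ 3.4 -3.3 -2.2] t 11.95
[-0.6154 -0.5794 -0.1209]
```

Call:
servo_tool(commands=[0, 0, 0, 0, 0, 0, 0, 0, 0, 0, 0, 0, 0, 0, 0, 0, 0, 0, 0, 0, 0, 0, 0, 0, 0, 0, 0, 0, 0, 0, 0, 0, 0, 0, 0, 0, 0, 0, 0, 0, -50, 0, 0, 0, 0, 0, 0, -100, 0, 0, 0, 0, 0, 0, -120, 0])

```text
time: 12.75
tool_pos: [0.5202, 0.2673, 0.3817]
tool_rot: [0.003, -0.598, 0.802, -0.0]
force: [0.2, 1.3, 0.2]
gripper_width: 0.0848
```

```bash
python3 -c "
from plan import *
where()
im=ctrl.snapshot('scene')[:,:,::-1]; crop(im,360,220,460,320,6,'pics/s6.png')
im=ctrl.snapshot('top')[:,:,::-1]; crop(im,120,120,260,240,5,'pics/t6.png')
goto([.5467,.365,.16],down(-.236))"
```

```text
grasp pt [0.5209 0.2678 0.2177] y yaw 2.852 z [ 0.004  0.003 -1.   ] q [ 0.4   0.49 -1.25  1.62  0.47  1.37  1.94] w 0.0848 F [0.2 1.3 0.2] t 12.75
delta rot [0.005 0.006 3.087] mm [-101.2    3.2   56.7] | q [ 0.4   0.49 -1.25  1.62  0.47  1.37  1.94] w 0.0861 F [ 0.4  0.7 -0.2] t 12.8
```

View pics/s6.png

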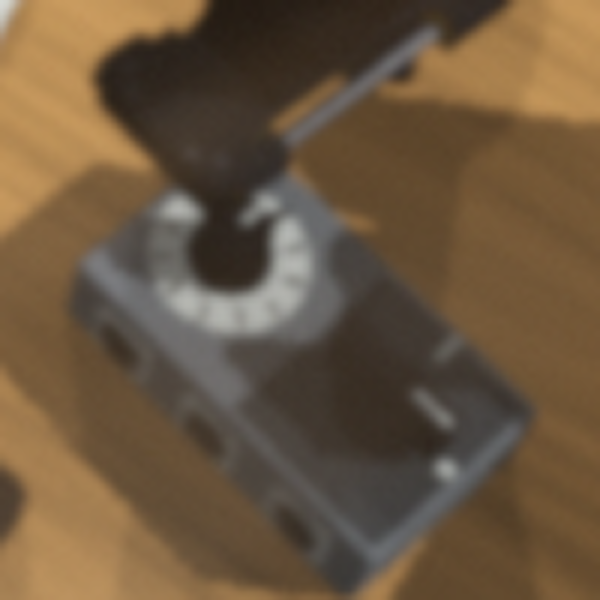

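View pics/t6.png

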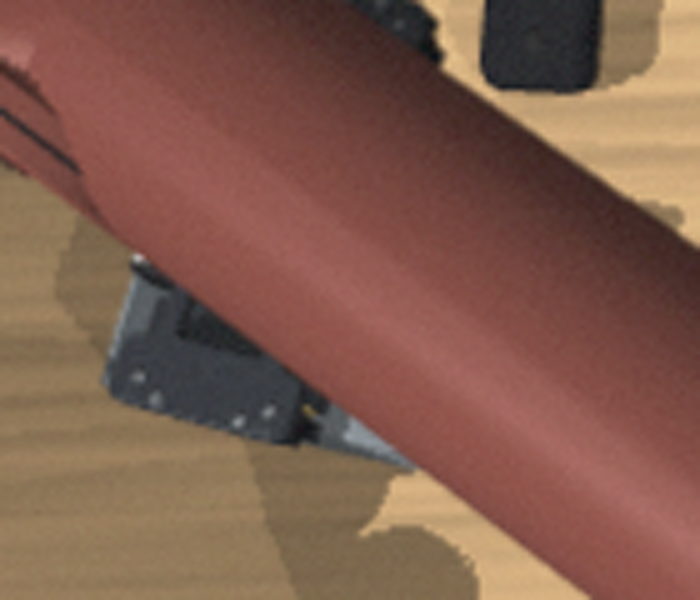

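The dial is partly hidden in both views. I'll turn the wrist back and move over the isolator, which clears the dial in the scene view.

Call:
servo_tool(commands=[0, 0, 0.15, -101, 3, 0, 0, 0, 0, 0.3, -101, 3, 0, 0, 0, 0, 0.45, -101, 3, 0, 0, 0, 0, 0.6, -101, 3, 0, 0, 0, 0, 0.75, -101, 3, 0, 0, 0, 0, 0.9, -101, 3, 0, 0, 0, 0, 1.05, -101, 3, 0, 0, 0, 0, 1.2, -101, 3, 0, 0])

```text
time: 13.65
tool_pos: [0.5462, 0.3634, 0.3754]
tool_rot: [-0.001, -0.04, 0.999, -0.001]
force: [0.7, -0.3, -0.0]
gripper_width: 0.0869
```

Call:
servo_tool(commands=[0, 0, 0.15, 0, 0, 0, 0, 0, 0, 0.3, 0, 0, 0, 0, 0, 0, 0.45, 0, 0, 0, 0, 0, 0, 0.6, 0, 0, 0, 0, 0, 0, 0.75, 0, 0, 0, 0, 0, 0, 0.9, 0, 0, 0, 0, 0, 0, 1.05, 0, 0, 0, 0, 0, 0, 1.2, 0, 0, 0, 0])

```text
time: 14.45
tool_pos: [0.5462, 0.3634, 0.3753]
tool_rot: [-0.0, 0.532, 0.847, -0.001]
force: [-1.0, 0.3, 0.7]
gripper_width: 0.0866
```

Call:
servo_tool(commands=[0, 0, 0.15, 0, 0, 0, 0, 0, 0, 0.3, 0, 0, 0, 0, 0, 0, 0.45, 0, 0, 0, 0, 0, 0, 0.6, 0, 0, 0, 0, 0, 0, 0.69, 0, 0, 0, 0, 0, 0, 0.69, 0, 0, 0, 0])

```text
time: 15.05
tool_pos: [0.5461, 0.3635, 0.3756]
tool_rot: [0.0, 0.785, 0.619, -0.001]
force: [-1.2, -0.3, -0.4]
gripper_width: 0.0868
```

```bash
python3 -c "
from plan import *
where()
im=ctrl.snapshot('scene')[:,:,::-1]; crop(im,360,220,460,320,6,'pics/s7.png')
im=ctrl.snapshot('top')[:,:,::-1]; crop(im,120,120,260,240,5,'pics/t7.png')
goto([.5467,.365,.16],down(-.236))"
```

```text
grasp pt [0.5459 0.3632 0.2116] y yaw -0.235 z [-0.001 -0.002 -1.   ] q [-0.23  0.42 -0.57  1.46  0.23  1.33 -1.05] w 0.0868 F [-1.2 -0.3 -0.4] t 15.05
delta rot [-0.001  0.001  0.005] mm [ 1.6  0.2 52. ] | q [-0.23  0.42 -0.57  1.46  0.23  1.33 -1.05] w 0.0869 F [-0.3  0.6 -0.2] t 15.2
```

View pics/s7.png

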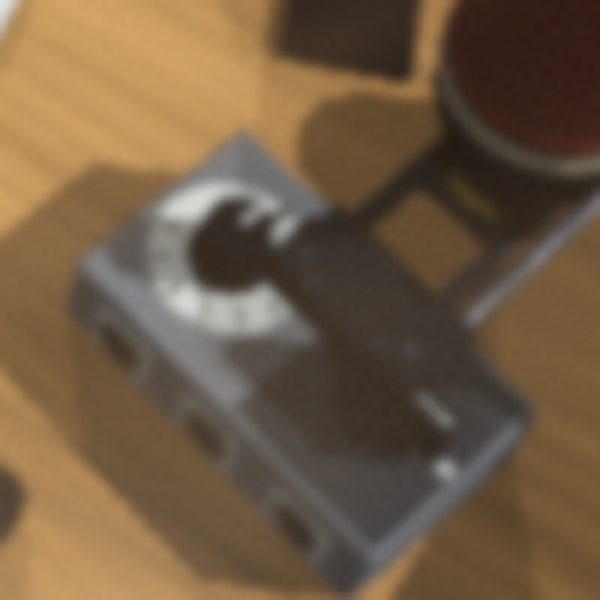

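View pics/t7.png

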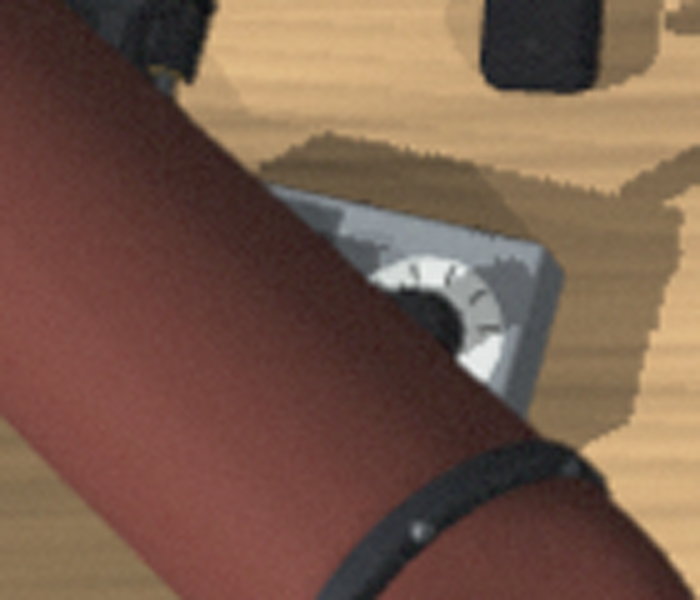

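```bash
python3 -c "
from plan import *
im=ctrl.snapshot('scene')[:,:,::-1]; crop(im,380,245,420,280,18,'pics/s8.png')
# expected ends of top line when at zero
ux=np.array([np.cos(-.232),np.sin(-.232),0]); c=np.array([.5215,.2655,.098])
for d in (0,.15,-.15,.3):
  v=R.from_rotvec([0,0,-d]).apply(-ux)
  print(d,((proj('scene',[c+.003*v,c+.015*v])-[380,245])*18).round(0).tolist())
"
```

```text
0 [[360.0, 200.0], [411.0, 156.0]]
0.15 [[362.0, 202.0], [421.0, 166.0]]
-0.15 [[358.0, 198.0], [400.0, 147.0]]
0.3 [[363.0, 204.0], [428.0, 177.0]]
```

View pics/s8.png

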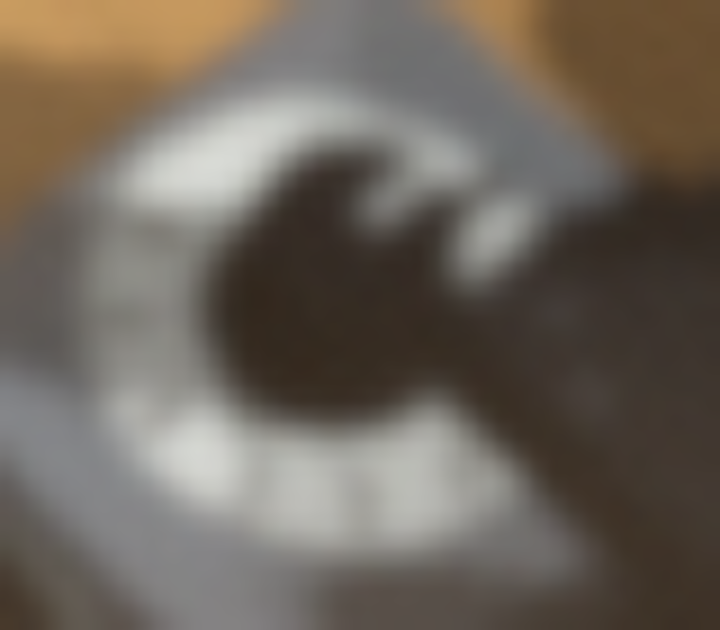

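The pointer is near zero in the scene view, but that view is too coarse. I'll step aside for a clear top view.

Call:
servo_tool(commands=[0, 0, 0, -340, 40, -40, 0, 0, 0, 0, -340, 40, -40, 0, 0, 0, 0, -340, 40, -40, 0, 0, 0, 0, -340, 40, -40, 0, 0, 0, 0, -340, 40, -40, 0, 0, 0, 0, -340, 40, -40, 0, 0, 0, 0, -340, 40, -40, 0, 0, 0, 0, -340, 40, -40, 0])

```text
time: 16.0
tool_pos: [0.5061, 0.0168, 0.4176]
tool_rot: [0.001, 0.787, 0.617, -0.001]
force: [-0.5, -0.6, 1.0]
gripper_width: 0.087
```

```bash
python3 -c "
from plan import *
where()
im=ctrl.snapshot('top')[:,:,::-1]; crop(im,135,140,245,225,7,'pics/t9.png')
"
```

```text
grasp pt [0.5062 0.0164 0.2536] y yaw -0.241 z [ 0.001 -0.003 -1.   ] q [ 0.28  0.06 -0.41  1.77  0.03  1.32 -0.38] w 0.087 F [-0.5 -0.6  1. ] t 16.0
```

View pics/t9.png

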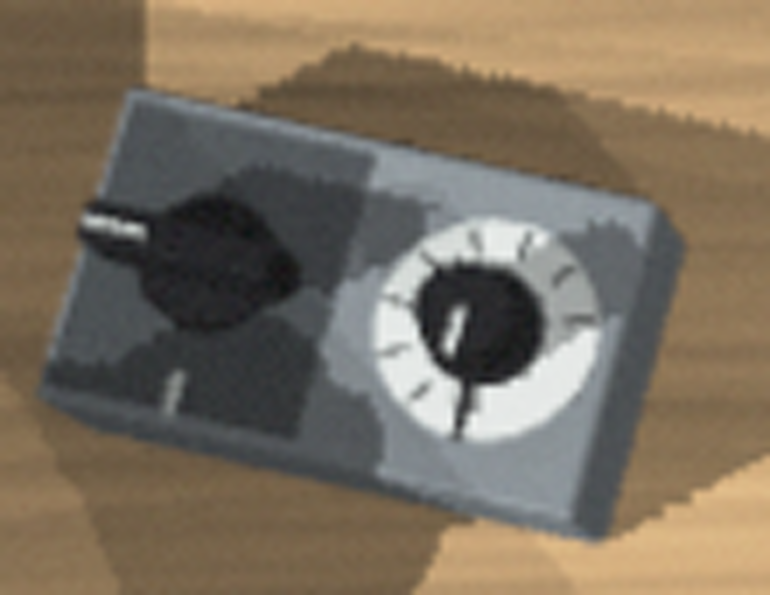

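The top view shows the isolator fully off and the dial pointer lined up with the zero tick at (460,415) in the crop. Its line is parallel to the unit's edge within about 0.03 rad. Back to the isolator to switch it on.

```bash
python3 -c "
from plan import *
goto([.5467,.365,.2],down(-.236))
"
```

```text
delta rot [ 0.001  0.001 -0.002] mm [344.6 -42.   52.9] | q [ 0.28  0.06 -0.42  1.77  0.03  1.32 -0.39] w 0.0874 F [-0.6  1.   0.9] t 16.1
```

Call:
servo_tool(commands=[0, 0, 0, 344, -42, 20, 0, 0, 0, 0, 344, -42, 20, 0, 0, 0, 0, 344, -42, 20, 0, 0, 0, 0, 344, -42, 20, 0, 0, 0, 0, 344, -42, 40, 0, 0, 0, 0, 344, -42, 53, 0, 0, 0, 0, 344, -42, 53, 0, 0, 0, 0, 344, -42, 53, 0])

```text
time: 16.85
tool_pos: [0.5418, 0.3756, 0.3604]
tool_rot: [-0.003, 0.781, 0.624, -0.002]
force: [-1.1, -0.6, -0.3]
gripper_width: 0.0864
```

```bash
python3 -c "
from plan import *
where()
goto([.5467,.365,.098],down(-.236))
"
```

```text
grasp pt [0.5407 0.3761 0.1964] y yaw -0.223 z [-0.006  0.003 -1.   ] q [-0.22  0.45 -0.61  1.47  0.25  1.31 -1.07] w 0.0864 F [-1.1 -0.6 -0.3] t 16.85
delta rot [-0.007 -0.001  0.013] mm [-9.4  7.8 98.3] | q [-0.22  0.45 -0.61  1.47  0.25  1.31 -1.07] w 0.0864 F [-1.1 -0.6 -0.3] t 16.9
```

Call:
servo_tool(commands=[0, 0, 0, 0, 0, 0, 0, 0, 0, 0, 0, 0, 0, 0, 0, 0, 0, 0, 0, 20, 0])

```text
time: 17.15
tool_pos: [0.5463, 0.3674, 0.3474]
tool_rot: [0.001, 0.785, 0.619, 0.003]
force: [0.5, 0.1, 0.4]
gripper_width: 0.0872
```

```bash
python3 -c "
from plan import *
where()
goto([.5467,.365,.098],down(-.236))
"
```

```text
grasp pt [0.5471 0.3678 0.1834] y yaw -0.235 z [ 0.005  0.002 -1.   ] q [-0.22  0.45 -0.6   1.49  0.26  1.27 -1.08] w 0.0872 F [0.5 0.1 0.4] t 17.15
delta rot [ 0.004 -0.004  0.001] mm [-2.5  0.6 85.3] | q [-0.22  0.45 -0.6   1.49  0.26  1.27 -1.08] w 0.0872 F [0.5 0.1 0.4] t 17.1
```

Call:
servo_tool(commands=[0, 0, 0, -2, 0, 40, 0, 0, 0, 0, -2, 0, 82, 0, 0, 0, 0, -2, 0, 82, 1, 0, 0, 0, -2, 0, 82, 1, 0, 0, 0, -2, 0, 82, 1, 0, 0, 0, -2, 0, 82, 1, 0, 0, 0, -2, 0, 82, 1, 0, 0, 0, -2, 0, 82, 1], force=20)

```text
time: 17.95
tool_pos: [0.545, 0.3662, 0.2631]
tool_rot: [0.0, 0.785, 0.62, 0.001]
force: [-0.2, -0.2, -0.9]
gripper_width: 0.0469
```

Call:
servo_tool(commands=[0, 0, 0, 0, 0, 0, 1, 0, 0, 0, 0, 0, 0, 1, 0, 0, 0, 0, 0, 0, 1, 0, 0, 0, 0, 0, 0, 1, 0, 0, 0, 0, 0, 0, 1])

```text
time: 18.45
tool_pos: [0.5463, 0.3655, 0.2621]
tool_rot: [0.001, 0.785, 0.619, 0.001]
force: [7.7, -0.4, -2.9]
gripper_width: 0.0158
```

```bash
python3 -c "
from plan import *
where()
"
```

```text
grasp pt [0.5467 0.3656 0.0981] y yaw -0.235 z [ 0.003  0.001 -1.   ] q [-0.23  0.52 -0.58  1.58  0.3   1.13 -1.11] w 0.0158 F [ 7.7 -0.4 -2.9] t 18.45
```

Gripped. Turning anticlockwise to on.

Call:
servo_tool(commands=[0, 0, -0.15, 0, 1, 0, 1, 0, 0, -0.3, 0, 1, 0, 1, 0, 0, -0.45, 0, 1, 0, 1, 0, 0, -0.6, 0, 1, 0, 1, 0, 0, -0.75, 0, 1, 0, 1, 0, 0, -0.9, 0, 1, 0, 1, 0, 0, -1.05, 0, 1, 0, 1, 0, 0, -1.2, 0, 1, 0, 1])

```text
time: 19.25
tool_pos: [0.5456, 0.3653, 0.2621]
tool_rot: [-0.0, 0.295, 0.956, -0.001]
force: [-2.9, -3.0, 3.1]
gripper_width: 0.0158
```

Call:
servo_tool(commands=[0, 0, -0.15, 0, 0, 0, 1, 0, 0, -0.3, 0, 0, 0, 1, 0, 0, -0.38, 0, 0, 0, 1, 0, 0, -0.38, 0, 0, 0, 1, 0, 0, -0.38, 0, 0, 0, 1])

```text
time: 19.75
tool_pos: [0.5455, 0.365, 0.2621]
tool_rot: [-0.001, 0.113, 0.994, -0.001]
force: [-4.8, -5.1, 4.9]
gripper_width: 0.0163
```

```bash
python3 -c "
from plan import *
where()
"
```

```text
grasp pt [0.5452 0.3647 0.0981] y yaw 1.345 z [-0.002 -0.002 -1.   ] q [-0.02  0.62 -0.88  1.57  0.5   1.2   0.34] w 0.0163 F [-4.8 -5.1  4.9] t 19.75
```

Call:
servo_tool(commands=[0, 0, 0, 0, 0, 0, 0, 0, 0, 0, 0, 0, 0, 0, 0, 0, 0, 0, 0, 0, 0, 0, 0, 0, 0, 0, 0, 0, 0, 0, 0, 0, 0, 0, 0, 0, 0, 0, 0, 0, -50, 0, 0, 0, 0, 0, 0, -100, 0, 0, 0, 0, 0, 0, -140, 0])

```text
time: 20.55
tool_pos: [0.5455, 0.3661, 0.4049]
tool_rot: [0.0, 0.112, 0.994, 0.001]
force: [-0.2, 1.0, 0.0]
gripper_width: 0.072
```

```bash
cat > fit.py <<'E'
from plan import *
from scipy.optimize import least_squares
D=[json.loads(l) for l in open("log.jsonl")]
def rz(a): return R.from_rotvec([0,0,a])
def ry(a): return R.from_rotvec([0,a,0])
SG=None
def fk(q,p,s):
    # base yaw p0, d1, L1, L2, L3(tool), offsets a(L1x), b
    Q=rz(p[0]+s[0]*q[0]); X=np.array([0,0,p[1]])
    Q=Q*ry(q[1]); Q=Q*rz(s[1]*q[2]); X=X+Q.apply([p[4],0,p[2]])
    Q=Q*ry(q[3]); X=X+Q.apply([p[5],0,p[3]]); Q=Q*rz(s[2]*q[4]); 
    Q=Q*ry(q[5]); X=X+Q.apply([p[6],0,p[7]]); Q=Q*rz(p[8]+s[3]*q[6]); return X,Q
if __name__=="__main__":
    import itertools
    best=None
    for s in itertools.product((1,-1),repeat=4):
        def f(p):
            r=[]
            for q,x,u in D:
                X,Q=fk(q,p,s); r+=list(X-x)+list(.3*(Q.inv()*R.from_quat(u)).as_rotvec())
            return np.array(r)
        for p0 in (0,1.6,3.1,-1.6):
          for p8 in (0,1.6,3.1,-1.6):
            o=least_squares(f,[p0,.35,.4,.4,0,0,0,.12,p8])
            if best is None or o.cost<best[0]: best=(o.cost,s,o.x,np.abs(f(o.x)).max())
    print(len(D),best); json.dump([best[1],best[2].tolist()],open("kin.json","w"))
E
python3 fit.py; python3 -c "
from plan import *
where()
im=ctrl.snapshot('scene')[:,:,::-1]; crop(im,360,220,460,320,6,'pics/s10.png')"
```

```text
20 (np.float64(0.00039926836660326406), (-1, -1, -1, -1), array([-0.0715,  0.2341,  0.491 ,  0.5144,  0.0103,  0.0284,  0.0193,
        0.1541, -4.7839]), np.float64(0.00898991896102147))
grasp pt [0.5457 0.3663 0.2409] y yaw 1.347 z [ 0.001  0.001 -1.   ] q [ 0.    0.51 -0.94  1.41  0.41  1.43  0.41] w 0.072 F [-0.2  1.   0. ] t 20.55
```

View pics/s10.png

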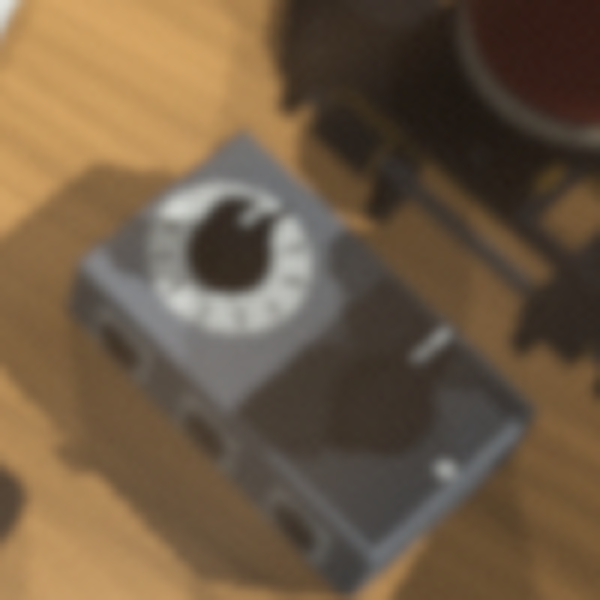

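The isolator is on again (white line at (432,345) in the crop) and the dial is still at zero. Next I'll check, with a fitted arm model, which tilt lets markers be both picked and stood up.

```bash
cat > ik.py <<'E'
from fit import *
s_,p_=json.load(open("kin.json")); s_=tuple(s_); p_=np.array(p_)
LO=np.array([-2.58,-.38,-1.3,.25,-1.5,.08,-2.65])+.05; HI=np.array([2.58,2.09,1.39,2.4,4.64,2.09,2.65])-.05
rng=np.random.default_rng(0)
def ik(tp,Rt,seeds=(),n=12,reg=0):
    best=(9,None)
    S=list(seeds)+[rng.uniform(np.maximum(LO,-1.5),np.minimum(HI,3.5)) for _ in range(n)]
    for q0 in S:
        def f(q):
            X,Q=fk(q,p_,s_); return np.r_[X-tp,.3*(Q.inv()*Rt).as_rotvec()]
        o=least_squares(f,np.clip(q0,LO+1e-3,HI-1e-3),bounds=(LO,HI))
        e=np.abs(o.fun).max()
        if e<best[0]: best=(e,o.x)
        if e<2e-3: break
    return best
def orient(y,z):
    y=np.array(y,float);z=np.array(z,float);y/=np.linalg.norm(y);z/=np.linalg.norm(z);return R.from_matrix(np.c_[np.cross(y,z),y,z])
E
cat > feas.py <<'E'
from ik import *
S=np.array([[.4135,-.2625],[.4285,-.3025],[.443,-.3405],[.458,-.3795],[.4735,-.419]])
ry_=.359; rackx=np.array([np.cos(-1.2115),np.sin(-1.2115),0]); racky=np.array([np.cos(ry_),np.sin(ry_),0])
if __name__=="__main__":
  cur=pose()[0]["qpos"]
  for a in (0,20,35,45):
    for h in (1,-1):
      for ys in (1,-1):
        z=h*racky*np.cos(np.radians(a))+np.array([0,0,-np.sin(np.radians(a))])
        Rt=orient(ys*rackx,z); out=[]
        for i in (0,4):
          for zz in (.115,.2):
            e,q=ik(np.r_[S[i],zz]-.18*z,Rt,[cur],n=8); out.append((round(e*1000,1),q.round(2).tolist() if e<.004 else None))
        print(a,h,ys,out)
E
python3 feas.py
```

```text
0 1 1 [(np.float64(0.0), [2.1, 1.01, -0.87, 2.24, -1.01, 0.98, 1.07]), (np.float64(0.0), [1.48, 0.48, -0.26, 2.28, -1.42, 1.51, 1.1]), (np.float64(0.0), [1.75, 0.94, -0.64, 1.86, -1.15, 1.22, 0.93]), (np.float64(0.0), [1.44, 0.66, -0.28, 1.9, -1.41, 1.48, 0.88])]
0 1 -1 [(np.float64(0.0), [1.32, 0.69, -0.08, 2.25, -1.45, 1.55, -1.85]), (np.float64(0.0), [0.52, 0.62, 0.77, 2.28, 4.59, 1.97, -2.04]), (np.float64(0.0), [0.87, 0.85, 0.39, 1.87, 4.58, 1.83, -2.12]), (np.float64(0.0), [0.79, 0.7, 0.49, 1.9, 4.57, 1.84, -2.26])]
0 -1 1 [(np.float64(0.0), [-0.19, 1.06, 0.49, 1.4, 0.5, 2.04, -0.93]), (np.float64(0.0), [-0.34, 1.01, 0.73, 1.43, 0.49, 2.04, -0.73]), (np.float64(0.0), [-0.01, 1.24, 0.6, 1.05, 0.6, 2.03, -0.68]), (np.float64(0.0), [-0.08, 1.16, 0.74, 1.08, 0.6, 2.03, -0.55])]
0 -1 -1 [(np.float64(0.0), [-0.2, 1.06, 0.5, 1.4, 0.5, 2.03, 2.22]), (np.float64(0.0), [-0.36, 1.02, 0.75, 1.43, 0.48, 2.03, 2.42]), (np.float64(0.0), [-0.01, 1.24, 0.61, 1.05, 0.6, 2.03, 2.46]), (np.float64(0.0), [-0.07, 1.16, 0.72, 1.08, 0.62, 2.04, 2.58])]
20 1 1 [(np.float64(0.0), [1.02, 0.39, 0.19, 2.29
[... 2308 characters left out ...]
oat64(0.0), [0.09, 0.17, 0.97, 2.24, -1.12, 1.09, -2.6]), (np.float64(21.7), None), (np.float64(0.1), [0.34, 0.53, 0.86, 1.86, -1.26, 1.33, -2.6]), (np.float64(15.1), None)]
45 -1 1 [(np.float64(0.0), [0.3, 0.55, -0.13, 1.62, 0.48, 1.67, -1.17]), (np.float64(0.0), [0.45, 0.47, -0.31, 1.57, 0.53, 1.83, -1.15]), (np.float64(0.0), [0.4, 0.74, -0.03, 1.29, 0.56, 1.71, -0.93]), (np.float64(0.0), [0.17, 0.68, 0.34, 1.23, 0.4, 1.76, -0.75])]
45 -1 -1 [(np.float64(0.0), [0.59, 0.6, -0.51, 1.62, 0.62, 1.75, 1.85]), (np.float64(0.0), [0.56, 0.49, -0.47, 1.57, 0.58, 1.85, 1.95]), (np.float64(0.0), [0.61, 0.77, -0.36, 1.29, 0.73, 1.78, 2.1]), (np.float64(0.0), [0.58, 0.68, -0.31, 1.23, 0.7, 1.87, 2.2])]
```

```bash
cat > pk.py <<'E'
from ik import *
def pickR(m,a):  # m unit horizontal (down-end dir), tilt a rad
    m=np.array([m[0],m[1],0.]); dn=np.array([0,0,-1.]); return orient(np.cross(dn,m),np.sin(a)*m+np.cos(a)*dn)
E
python3 - <<'E'
from pk import *
B={"A":(.4276,-.0732),"B":(.4372,-.0021),"C":(.4545,.0793),"D":(.5928,.0469),"E":(.6008,-.0483)}
for k,b in B.items():
  for a in (0,20,35):
    Rt=pickR((1,0),np.radians(a)); z=Rt.as_matrix()[:,2]
    o=[]
    for off in (.013,0.0):
      for zz in (.009,.1):
        e,q=ik(np.array([b[0]-off,b[1],zz])-.18*z,Rt,[[.8,.2,-.3,1.8,0,1.3,-1]],n=8); o.append((round(e*1000,1),q.round(2).tolist() if e<.004 else None))
    print(k,a,o)
E
```

```text
A 0 [(np.float64(0.0), [1.02, 0.27, -1.01, 2.17, 0.31, 0.84, -1.75]), (np.float64(0.0), [0.38, 0.01, -0.28, 2.11, 0.0, 1.03, -1.47]), (np.float64(0.0), [0.34, 0.18, -0.26, 2.15, 0.06, 0.82, -1.53]), (np.float64(0.0), [0.37, 0.04, -0.28, 2.08, 0.01, 1.03, -1.48])]
A 20 [(np.float64(23.6), None), (np.float64(0.0), [0.62, -0.23, -0.39, 2.34, -0.29, 0.7, -1.16]), (np.float64(14.6), None), (np.float64(0.0), [0.63, -0.2, -0.42, 2.32, -0.28, 0.69, -1.18])]
A 35 [(np.float64(84.4), None), (np.float64(52.2), None), (np.float64(75.6), None), (np.float64(45.9), None)]
B 0 [(np.float64(0.0), [0.14, 0.17, -0.22, 2.17, 0.05, 0.81, -1.68]), (np.float64(0.0), [0.21, 0.02, -0.28, 2.1, 0.01, 1.03, -1.64]), (np.float64(0.0), [0.12, 0.19, -0.2, 2.14, 0.05, 0.82, -1.68]), (np.float64(0.0), [0.21, 0.04, -0.28, 2.07, 0.01, 1.03, -1.65])]
B 20 [(np.float64(23.6), None), (np.float64(0.0), [0.38, -0.23, -0.39, 2.34, -0.17, 0.67, -1.48]), (np.float64(14.1), None), (np.float64(0.0), [0.51, -0.21, -0.52, 2.32, -0.2, 0.67, -1.45])]
B 35 [(np.float64(90.0), None), (np.float64(55.9), None), (np.float64(80.6), None)
[... 1564 characters left out ...]
 0.33, -0.24, 1.73, 0.09, 1.09, -1.63]), (np.float64(0.0), [0.12, 0.46, -0.14, 1.75, 0.08, 0.94, -1.62]), (np.float64(0.0), [0.19, 0.35, -0.22, 1.69, 0.08, 1.1, -1.63])]
E 20 [(np.float64(0.0), [0.17, 0.27, -0.15, 2.06, 0.01, 0.46, -1.55]), (np.float64(0.0), [0.24, 0.13, -0.23, 2.0, -0.0, 0.66, -1.54]), (np.float64(0.0), [0.17, 0.29, -0.16, 2.03, 0.03, 0.47, -1.57]), (np.float64(0.0), [0.27, 0.16, -0.26, 1.97, 0.02, 0.66, -1.56])]
E 35 [(np.float64(0.1), [-0.03, 0.22, 0.14, 2.27, -1.2, 0.13, -0.32]), (np.float64(0.0), [0.27, 0.04, -0.22, 2.2, -0.23, 0.3, -1.32]), (np.float64(0.0), [-0.08, 0.24, 0.18, 2.24, -1.17, 0.14, -0.36]), (np.float64(0.0), [0.33, 0.06, -0.29, 2.17, -0.18, 0.3, -1.36])]
```

```bash
cat > traj.py <<'E'
from pk import *
from feas import S,rackx,racky
from scipy.spatial.transform import Slerp
def placeR(h,ys,a):
    return orient(ys*rackx,h*racky*np.cos(a)+np.array([0,0,-np.sin(a)]))
def track(q,t0,R0,t1,R1,n):
    sl=Slerp([0,1],R.from_quat([R0.as_quat(),R1.as_quat()])); bad=0;path=[]
    for k in range(1,n+1):
        f_=k/n; tp=t0+(t1-t0)*f_; Rt=sl(f_); qp=q.copy()
        def f(x):
            X,Q=fk(x,p_,s_); return np.r_[X-tp,.3*(Q.inv()*Rt).as_rotvec(),.003*(x-qp)]
        o=least_squares(f,np.clip(q,LO+1e-4,HI-1e-4),bounds=(LO,HI)); q=o.x; bad=max(bad,np.abs(o.fun[:6]).max()); path.append(q)
    return q,bad
if __name__=="__main__":
  G=.176
  for a in (0,10,20):
   a=np.radians(a)
   for nm,(bx,by) in {"A":(.415,-.0732),"C":(.442,.0793),"D":(.58,.0469)}.items():
    for si in (0,2,4):
      R0=pickR((1,0),a); z0=R0.as_matrix()[:,2]; t0=np.array([bx,by,.009])-G*z0
      e,q=ik(t0,R0,[[.2,.3,-.2,1.9,.05,.9,-1.7]],n=6)
      q,b1=track(q,t0,R0,t0+[0,0,.2],R0,6)
      R1=placeR(-1,1,a); z1=R1.as_matrix()[:,2]; t1=np.r_[S[si],.22]-G*z1
      q1=q
      q,b2=track(q,t0+[0,0,.2],R0,t1,R1,16); q2=q
      q,b3=track(q,t1,R1,t1-[0,0,.105],R1,6)
      print(round(np.degrees(a)),nm,si+1,np.round([e*1e3,b1*1e3,b2*1e3,b3*1e3],1),q1.round(2),q2.round(2),q.round(2))
E
python3 traj.py
```

```text
0 A 1 [0.  0.  0.1 0. ] [ 0.27 -0.1  -0.16  1.99 -0.02  1.26 -1.45] [-0.37  0.99  0.77  1.44  0.5   2.04 -0.7 ] [-0.33  1.14  0.71  1.41  0.39  1.97 -0.8 ]
0 A 3 [0. 0. 0. 0.] [ 0.27 -0.1  -0.16  1.99 -0.02  1.26 -1.45] [-0.2   1.04  0.71  1.29  0.59  2.04 -0.64] [-0.17  1.18  0.66  1.25  0.49  1.99 -0.75]
0 A 5 [0. 0. 0. 0.] [ 0.27 -0.1  -0.16  1.99 -0.02  1.26 -1.45] [-0.06  1.12  0.71  1.09  0.64  2.04 -0.54] [-0.04  1.25  0.66  1.06  0.56  2.01 -0.66]
0 C 1 [0.  0.  0.1 0. ] [-0.05 -0.05 -0.2   1.93 -0.01  1.26 -1.81] [-0.37  1.    0.77  1.44  0.5   2.04 -0.7 ] [-0.33  1.14  0.71  1.41  0.39  1.97 -0.8 ]
0 C 3 [0. 0. 0. 0.] [-0.05 -0.05 -0.2   1.93 -0.01  1.26 -1.81] [-0.2   1.04  0.71  1.29  0.59  2.04 -0.64] [-0.17  1.18  0.66  1.25  0.49  1.99 -0.75]
0 C 5 [0. 0. 0. 0.] [-0.05 -0.05 -0.2   1.93 -0.01  1.26 -1.81] [-0.06  1.12  0.71  1.09  0.64  2.04 -0.54] [-0.04  1.25  0.66  1.06  0.56  2.01 -0.66]
0 D 1 [0.  0.  0.1 0. ] [ 0.01  0.22 -0.19  1.64  0.04  1.29 -1.76] [-0.37  1.    0.77  1.44  0.5   2.04 -0.7 ] [-0.33  1.14  0.71  1.41  0.39  1.97 -0.8 ]
0 D 3 [0.  0.  0.1 0. ] 
[... 2373 characters left out ...]
.25  0.91  0.82  1.31  0.36  1.9  -0.63] [-0.23  1.03  0.76  1.33  0.27  1.8  -0.73]
20 C 5 [3.3 0.  0.  0. ] [-0.95 -0.33  0.52  2.16  0.35  0.96 -2.16] [-0.12  1.01  0.84  1.12  0.35  1.9  -0.53] [-0.1   1.12  0.79  1.14  0.28  1.82 -0.63]
20 D 1 [0. 0. 0. 0.] [-0.02  0.   -0.15  1.91  0.05  0.88 -1.77] [ 0.04  0.67  0.16  1.47  0.58  2.04 -1.02] [ 0.04  0.8   0.15  1.48  0.53  1.92 -1.12]
20 D 3 [0. 0. 0. 0.] [-0.02  0.   -0.15  1.91  0.05  0.88 -1.77] [ 0.15  0.75  0.15  1.32  0.67  2.04 -0.91] [ 0.15  0.88  0.13  1.33  0.62  1.93 -1.02]
20 D 5 [0. 0. 0. 0.] [-0.02  0.   -0.15  1.91  0.05  0.88 -1.77] [ 0.22  0.86  0.18  1.13  0.74  2.04 -0.78] [ 0.23  0.98  0.17  1.14  0.68  1.95 -0.89]
```

A 10° pick tilt with the tail held high and the cap going down is reachable for the markers and slots I tested. Measuring the markers in both views now.

```bash
cat > mk.py <<'E'
from h import *
np.set_printoptions(precision=4,suppress=True)
def barrels(n,im):
    hsv=cv2.cvtColor(im,cv2.COLOR_BGR2HSV)
    m=((hsv[...,1]<(45 if n=="top" else 60))&(hsv[...,2]>(150 if n=="top" else 150))).astype(np.uint8)
    out=[]
    for c in cv2.findContours(m,cv2.RETR_EXTERNAL,cv2.CHAIN_APPROX_NONE)[0]:
        if not 60<cv2.contourArea(c)<500: continue
        W=np.array([onz(n,p,.018)[:2] for p in c[:,0,:]])
        (x,y),(w,h),ang=cv2.minAreaRect((W*1000).astype(np.float32))
        if ang is None or not(.35<x/1000<.85 and -.3<y/1000<.2): continue
        b=cv2.boxPoints(((x,y),(w,h),ang)); L,Wd=max(w,h),min(w,h)
        if L<60 or Wd>35: continue
        a=np.radians(ang if w>h else ang+90); a=(a+np.pi/2)%np.pi-np.pi/2
        M=cv2.moments(c); u=(M["m10"]/M["m00"],M["m01"]/M["m00"])
        out.append((np.array([x,y])/1000,a,L,Wd,u))
    return out
def look(tag):
    r={}
    for n in("top","scene"):
        im=ctrl.snapshot(n)[:,:,::-1].copy(); cv2.imwrite(f"pics/{n}_{tag}.png",im); r[n]=barrels(n,im)
    for c,a,L,W,u in r["top"]:
        print("top",c,"ang",round(a,3),"L",round(L),"W",round(W),end=" ")
        if r["scene"]:
            s=min(r["scene"],key=lambda s:np.linalg.norm(s[0]-c)); print("| scene",s[0],round(s[1],3),round(s[2]),round(s[3]),"tri",tri(s[4],u))
    return r
E
python3 -c "
from mk import *
look('m0')"
```

```text
top [ 0.4298 -0.0171] ang 0.042 L 67 W 18 | scene [ 0.4197 -0.013 ] 0.034 95 25 tri [ 0.4272 -0.014   0.0261]
top [ 0.4297 -0.0737] ang -0.115 L 90 W 19 | scene [ 0.4297 -0.0684] -0.113 94 25 tri [ 0.4296 -0.0723  0.0139]
top [0.5931 0.0469] ang -0.012 L 95 W 16 | scene [0.5959 0.0504] -0.022 92 24 tri [0.5948 0.0477 0.0103]
top [ 0.6011 -0.0482] ang 0.284 L 95 W 19 | scene [ 0.6039 -0.0453] 0.286 94 24 tri [ 0.6027 -0.0483  0.0098]
```

Two things from this look. The middle near marker has been knocked to about (0.42,-0.013). The leftmost one is hidden by the arm. Starting with marker D, barrel centre (0.595,0.049).

```bash
cat > pick.py <<'E'
from pk import *
A=np.radians(10); G=.176
def pk(bx,by,ang,z=.009,off=.0125):
    m=np.array([np.cos(ang),np.sin(ang),0]); Rt=pickR(m,A); gp=np.array([bx,by,z])-off*m; return goto(gp,Rt,G)
S=np.array([[.4135,-.2625],[.4285,-.3025],[.443,-.3405],[.458,-.3795],[.4735,-.419]])
from traj import placeR
def pl(i,z): return goto(np.r_[S[i-1],z],placeR(-1,1,A),G)
E
python3 -c "
from pick import *
pk(.5945,.049,-.015,.12)"
```

```text
delta rot [-0.25   0.022  2.922] mm [ -75.7 -308.2  111.1] | q [ 0.    0.51 -0.94  1.41  0.41  1.43  0.41] w 0.0825 F [-0.7 -0.4 -1.6] t 20.7
```

Call:
servo_tool(commands=[-0.25, 0.02, 2.92, -75, -308, 0, 0, -0.25, 0.02, 2.92, -75, -308, 0, 0, -0.25, 0.02, 2.92, -75, -308, 0, 0, -0.25, 0.02, 2.92, -75, -308, 0, 0, -0.25, 0.02, 2.92, -75, -308, 0, 0, -0.25, 0.02, 2.92, -75, -308, 0, 0, -0.25, 0.02, 2.92, -75, -308, 0, 0, -0.25, 0.02, 2.92, -75, -308, 0, 0])

```text
time: 21.5
tool_pos: [0.5503, 0.044, 0.4006]
tool_rot: [0.001, 0.657, 0.753, 0.047]
force: [-0.5, 0.2, -0.1]
gripper_width: 0.0869
```

```bash
python3 -c "
from pick import *
where()
pk(.5945,.049,-.015,.12)"
```

```text
grasp pt [0.5609 0.0554 0.2373] y yaw 0.134 z [ 0.064  0.069 -0.996] q [ 0.53  0.18 -0.74  1.71  0.07  1.22 -0.09] w 0.0869 F [-0.5  0.2 -0.1] t 21.5
delta rot [-0.147  0.022  1.713] mm [ -1.   -6.  107.3] | q [ 0.53  0.18 -0.74  1.71  0.07  1.22 -0.09] w 0.0869 F [-0.5  0.2 -0.1] t 21.5
```

Call:
servo_tool(commands=[-0.147, 0.022, 1.713, -1, -6, 40, 0, -0.147, 0.022, 1.713, -1, -6, 40, 0, -0.147, 0.022, 1.713, -1, -6, 40, 0, -0.147, 0.022, 1.713, -1, -6, 40, 0, -0.147, 0.022, 1.713, -1, -6, 40, 0, -0.147, 0.022, 1.713, -1, -6, 60, 0, -0.147, 0.022, 1.713, -1, -6, 107, 0, -0.147, 0.022, 1.713, -1, -6, 107, 0])

```text
time: 22.3
tool_pos: [0.549, 0.054, 0.2883]
tool_rot: [-0.001, 0.964, 0.253, 0.077]
force: [-0.7, -0.6, -0.8]
gripper_width: 0.0869
```

```bash
python3 -c "
from pick import *
where()
pk(.5945,.049,-.015,.12)"
```

```text
grasp pt [0.5734 0.0607 0.1263] y yaw -1.06 z [ 0.149  0.041 -0.988] q [ 0.36  0.23 -0.6   1.89  0.15  0.91 -1.35] w 0.0869 F [-0.7 -0.6 -0.8] t 22.3
delta rot [-0.049  0.014  0.524] mm [ 0.7  5.1 -4.7] | q [ 0.36  0.23 -0.6   1.89  0.15  0.91 -1.35] w 0.0869 F [-0.7 -0.6 -0.8] t 22.3
```

Call:
servo_tool(commands=[-0.049, 0.014, 0.524, 1, 5, 10, 0, -0.049, 0.014, 0.524, 1, 5, 10, 0, -0.049, 0.014, 0.524, 1, 5, 10, 0, -0.049, 0.014, 0.524, 1, 5, 30, 0, -0.049, 0.014, 0.524, 1, 5, 50, 0, -0.049, 0.014, 0.524, 1, 5, 50, 0, -0.049, 0.014, 0.524, 1, 5, 50, 0])

```text
time: 23.0
tool_pos: [0.5623, 0.0528, 0.2454]
tool_rot: [0.0, 0.996, -0.004, 0.091]
force: [0.4, -1.0, 0.1]
gripper_width: 0.0869
```

```bash
python3 -c "
from pick import *
where()
pk(.5945,.049,-.015,.009)
im=ctrl.snapshot('scene')[:,:,::-1]; cv2.imwrite('pics/s11f.png',im); crop(im,270,170,390,290,6,'pics/s11.png')"
```

```text
grasp pt [0.592  0.0525 0.0841] y yaw -1.579 z [ 0.181 -0.001 -0.983] q [ 0.26  0.28 -0.5   1.92  0.24  0.81 -1.95] w 0.0869 F [ 0.4 -1.   0.1] t 23.0
delta rot [-0.001 -0.008  0.007] mm [-22.1   3.2  60.1] | q [ 0.26  0.28 -0.5   1.92  0.24  0.81 -1.95] w 0.0869 F [ 0.4 -1.   0.1] t 23.0
```

View pics/s11.png

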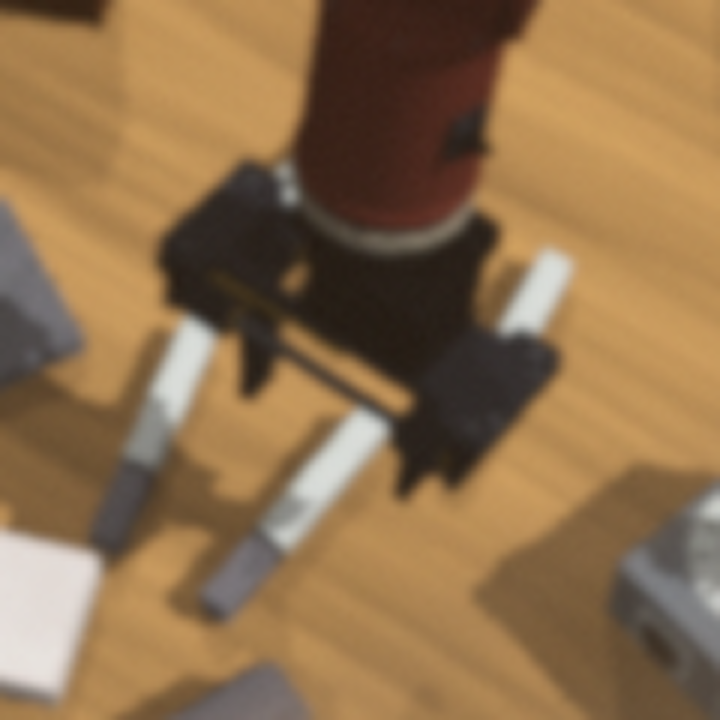

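Call:
servo_tool(commands=[0, 0, 0, -22, 3, 10, 0.3, 0, 0, 0, -22, 3, 40, 0.3, 0, 0, 0, -22, 3, 60, 0.3, 0, 0, 0, -22, 3, 60, 0.4, 0, 0, 0, -22, 3, 60, 0.4], force=30)

```text
time: 23.55
tool_pos: [0.5523, 0.05, 0.1839]
tool_rot: [0.0, 0.996, -0.004, 0.092]
force: [0.5, 0.9, 0.7]
gripper_width: 0.0565
```

```bash
python3 -c "
from pick import *
where()
pk(.5945,.049,-.015,.009)"
```

```text
grasp pt [0.5825 0.0497 0.0227] y yaw -1.579 z [ 0.184 -0.001 -0.983] q [ 0.23  0.35 -0.47  1.98  0.31  0.68 -2.01] w 0.0565 F [0.5 0.9 0.7] t 23.55
delta rot [-0.001 -0.01   0.006] mm [-1.2  0.3  1.4] | q [ 0.23  0.35 -0.47  1.98  0.31  0.68 -2.01] w 0.0565 F [0.5 0.9 0.7] t 23.6
```

Call:
servo_tool(commands=[0, 0, 0, -1, 0, 1, 1, 0, 0, 0, -1, 0, 1, 1, 0, 0, 0, -1, 0, 1, 1, 0, 0, 0, -1, 0, 1, 1, 0, 0, 0, -1, 0, 1, 1, 0, 0, 0, -1, 0, 1, 1, 0, 0, 0, -1, 0, 1, 1, 0, 0, 0, -1, 0, 1, 1])

```text
time: 24.35
tool_pos: [0.5513, 0.0499, 0.1821]
tool_rot: [0.0, 0.996, -0.004, 0.092]
force: [-1.6, -0.3, 3.9]
gripper_width: 0.018
```

Call:
servo_tool(commands=[0, 0, 0, 0, 0, 0, 1, 0, 0, 0, 8, 0, -48, 1, 0, 0, 0, 16, 0, -90, 1, 0, 0, 0, 24, 0, -140, 1, 0, 0, 0, 32, 0, -190, 1, 0, 0, 0, 32, 0, -190, 1])

```text
time: 24.95
tool_pos: [0.5494, 0.0508, 0.3817]
tool_rot: [0.0, 0.995, -0.004, 0.098]
force: [0.5, 0.2, -0.1]
gripper_width: 0.0181
```

```bash
python3 -c "
from pick import *
where()
im=ctrl.snapshot('scene')[:,:,::-1]; cv2.imwrite('pics/s12f.png',im); crop(im,240,120,390,290,4,'pics/s12.png')
pl(5,.24);pl(3,.24)"
```

```text
grasp pt [0.5813 0.0506 0.2209] y yaw -1.579 z [ 0.194 -0.001 -0.981] q [ 0.32  0.11 -0.54  1.8   0.11  1.05 -1.84] w 0.0181 F [ 0.5  0.2 -0.1] t 24.95
delta rot [-0.232 -1.568 -0.337] mm [ 68.4 407.7 123. ] | q [ 0.32  0.12 -0.54  1.81  0.12  1.05 -1.84] w 0.0178 F [ 0.4  0.  -1.4] t 25.0
delta rot [-0.232 -1.568 -0.337] mm [ 37.8 329.5 117.1] | q [ 0.32  0.12 -0.54  1.81  0.12  1.05 -1.84] w 0.0178 F [ 0.4  0.  -1.4] t 25.0
```

View pics/s12.png

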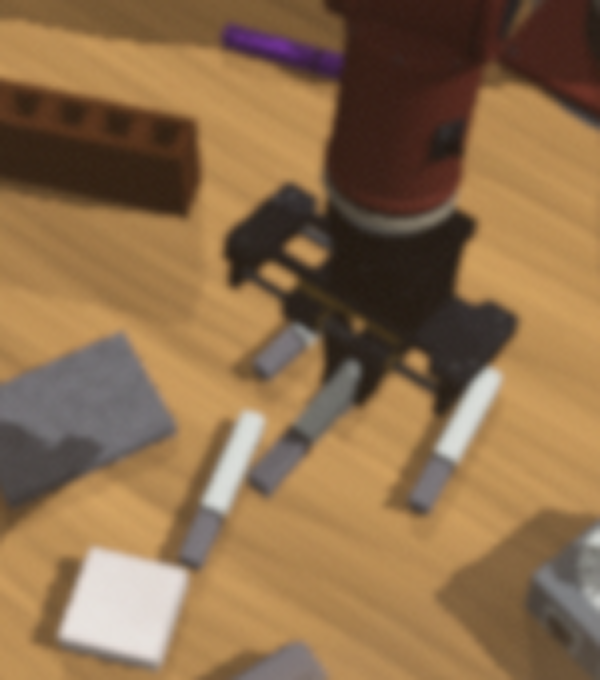

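Marker D is held (18 mm). Now swinging it upright on the way to slot 5.

Call:
servo_tool(commands=[-0.232, -1.568, -0.337, 68, 408, 60, 1, -0.232, -1.568, -0.337, 68, 408, 60, 1, -0.232, -1.568, -0.337, 68, 408, 60, 1, -0.232, -1.568, -0.337, 68, 408, 60, 1, -0.232, -1.568, -0.337, 68, 408, 60, 1, -0.232, -1.568, -0.337, 68, 408, 60, 1, -0.232, -1.568, -0.337, 68, 408, 60, 1, -0.232, -1.568, -0.337, 68, 408, 60, 1])

```text
time: 25.8
tool_pos: [0.6191, -0.343, 0.3266]
tool_rot: [0.088, 0.871, 0.107, -0.471]
force: [-26.3, 17.6, 24.4]
gripper_width: 0.0177
```

```bash
python3 -c "
from pick import *
where()
pl(5,.24)"
```

```text
grasp pt [ 0.4875 -0.3847  0.238 ] y yaw -1.297 z [-0.802 -0.255 -0.54 ] q [ 0.35  0.8  -0.07  1.09  0.63  2.09 -0.98] w 0.0177 F [-26.3  17.6  24.4] t 25.8
delta rot [-0.061 -0.395 -0.081] mm [54.4 16.1 20.7] | q [ 0.35  0.8  -0.07  1.09  0.63  2.09 -0.98] w 0.0177 F [-26.3  17.6  24.4] t 25.8
```

```bash
python3 -c "
from pick import *
s=pose()[0]; print(s['qpos'],s['dq'],s['force'],s['ft_torque'],s['time'])
im=ctrl.snapshot('scene')[:,:,::-1]; cv2.imwrite('pics/s13f.png',im)
s=pose()[0]; print(s['qpos'],s['dq'],s['force'],s['time']);pl(5,.2)"
```

```text
[ 0.3517  0.8021 -0.0744  1.0874  0.6255  2.0901 -0.9789] [-0.8044  0.8314  2.0863 -0.9492  0.5388  0.0093  1.9028] [-26.3368  17.5762  24.3986] [ 0.9098  2.4527 -1.9939] 25.8
[ 0.3474  0.814  -0.0458  1.0825  0.6304  2.0853 -0.9615] [ 0.0884 -0.0592 -0.1486  0.1367 -0.0855 -0.0706 -0.3485] [-6.8592 -7.3249 -3.6762] 25.85
delta rot [-0.062 -0.377 -0.083] mm [86.5  4.8 34. ] | q [ 0.35  0.81 -0.05  1.08  0.63  2.09 -0.96] w 0.0175 F [-6.9 -7.3 -3.7] t 25.9
```

View pics/s13f.png

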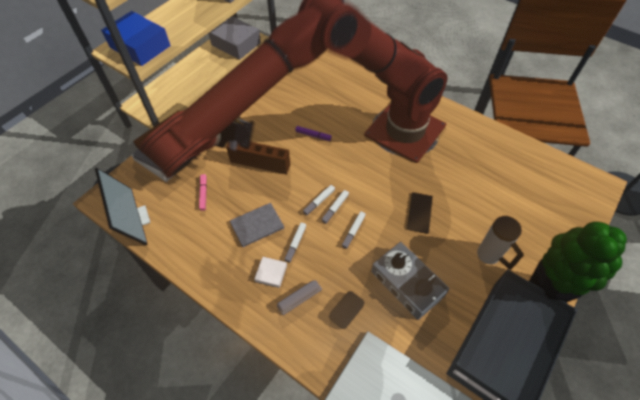

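The force was inertial from the fast move. q6 is near its limit, so I'll continue more slowly and lower.

Call:
servo_tool(commands=[-0.01, -0.05, -0.01, 11, 1, 4, 1, -0.02, -0.1, -0.02, 22, 2, 8, 1, -0.03, -0.15, -0.03, 33, 3, 12, 1, -0.035, -0.2, -0.045, 44, 4, 16, 1, -0.04, -0.25, -0.055, 55, 4, 20, 1, -0.05, -0.3, -0.065, 66, 4, 25, 1, -0.055, -0.34, -0.075, 76, 4, 30, 1, -0.062, -0.377, -0.083, 82, 5, 33, 1])

```text
time: 26.65
tool_pos: [0.638, -0.3453, 0.2403]
tool_rot: [0.115, 0.759, 0.139, -0.625]
force: [-0.6, 0.6, -0.1]
gripper_width: 0.0176
```

```bash
python3 -c "
from pick import *
where()
s=pose()[0]; print(s['qpos'][5])
im=ctrl.snapshot('scene')[:,:,::-1]; crop(im,120,60,320,200,4,'pics/s14.png')
im=ctrl.snapshot('top')[:,:,::-1]; crop(im,380,130,540,260,5,'pics/t14.png')
pl(5,.2)"
```

```text
grasp pt [ 0.4875 -0.4023  0.2088] y yaw -1.209 z [-0.918 -0.347 -0.192] q [ 0.05  1.06  0.47  1.05  0.57  2.08 -0.67] w 0.0176 F [-0.6  0.6 -0.1] t 26.65
2.0835413559745666
delta rot [ 0.003 -0.018 -0.   ] mm [ 7.7 11.4  8.3] | q [ 0.05  1.06  0.47  1.05  0.57  2.08 -0.67] w 0.0178 F [ 0.7  0.6 -0.6] t 26.8
```

View pics/s14.png

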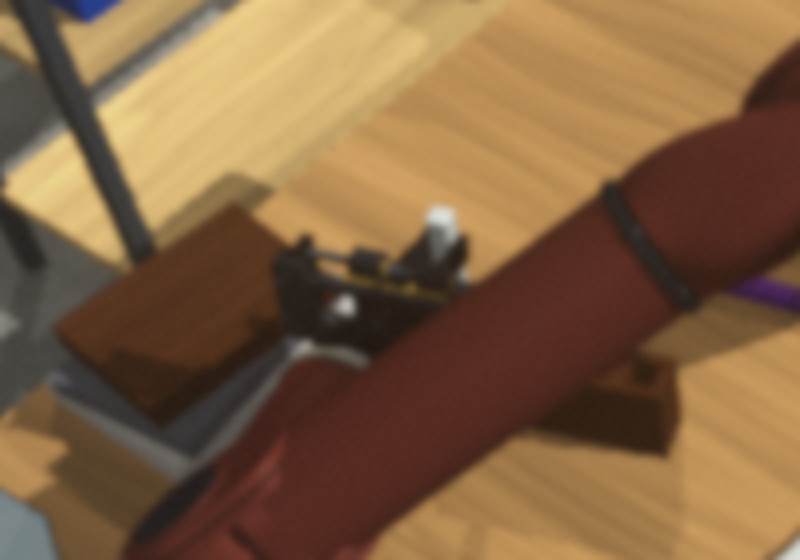

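View pics/t14.png

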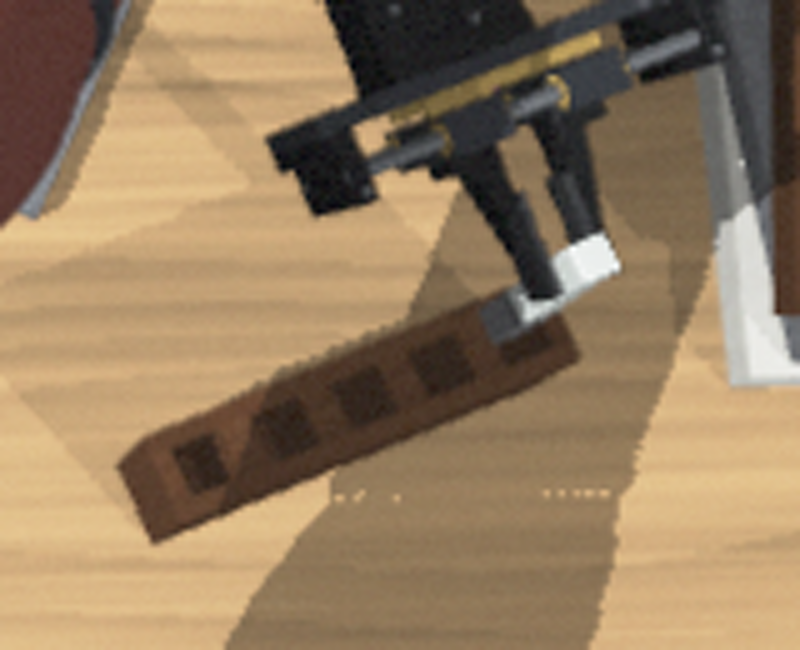

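The marker hangs upright above the slot 5 end. The book stack is close to the gripper's side, so I'll check that clearance.

```bash
python3 -c "
from pick import *
for z in (0,.03,.06):
  for p in ((519,115),(525,205),(528,205)): print(z,p,onz('top',p,z))
# marker centre check: upper end of marker centre in top crop (588,262)-> z top end
X=onz('top',(588/5+380,262/5+130),.2088+.035);print('marker top',X)
s,p,R0=pose();print('expect', p+.176*R0.as_matrix()[:,2])
"
```

```text
0 (519, 115) [ 0.713  -0.5654  0.    ]
0 (525, 205) [ 0.4662 -0.5559  0.    ]
0 (528, 205) [ 0.466  -0.5637  0.    ]
0.03 (519, 115) [ 0.7019 -0.553   0.03  ]
0.03 (525, 205) [ 0.4608 -0.5437  0.03  ]
0.03 (528, 205) [ 0.4606 -0.5514  0.03  ]
0.06 (519, 115) [ 0.6908 -0.5406  0.06  ]
0.06 (525, 205) [ 0.4554 -0.5315  0.06  ]
0.06 (528, 205) [ 0.4553 -0.539   0.06  ]
marker top [ 0.4727 -0.4035  0.2438]
expect [ 0.4764 -0.4062  0.206 ]
```

Call:
servo_tool(commands=[0, -0.018, 0, 4, 6, 8, 1, 0, -0.018, 0, 6, 11, 8, 1, 0, -0.018, 0, 6, 11, 8, 1, 0, -0.018, 0, 6, 11, 8, 1])

```text
time: 27.15
tool_pos: [0.6357, -0.3591, 0.2368]
tool_rot: [0.116, 0.756, 0.136, -0.63]
force: [-0.2, -0.5, -0.6]
gripper_width: 0.018
```

```bash
python3 -c "
from pick import *
where()
im=ctrl.snapshot('scene')[:,:,::-1]; crop(im,200,100,300,190,8,'pics/s15.png')
im=ctrl.snapshot('top')[:,:,::-1]; crop(im,400,160,520,250,6,'pics/t15.png')
pl(5,.2)
s,p,R0=pose(); M=R0.as_matrix(); g=p+.176*M[:,2]; m=np.cos(A)*M[:,0]+np.sin(A)*M[:,2]; print('marker dir',m)
T=g-.035*m; B=g+.105*m
y=M[:,1]; x=np.cross(y,m)
for nm,P in (('top',T),('bot',B)):
  Q=[P+.009*(i*x+j*y) for i,j in ((1,1),(1,-1),(-1,-1),(-1,1))]
  print(nm,P,((proj('top',Q)-[400,160])*6).round().tolist(), ((proj('scene',Q)-[200,100])*8).round().tolist())
"
```

```text
grasp pt [ 0.4847 -0.416   0.2072] y yaw -1.211 z [-0.921 -0.347 -0.18 ] q [ 0.06  1.08  0.48  1.04  0.58  2.08 -0.66] w 0.018 F [-0.2 -0.5 -0.6] t 27.15
delta rot [ 0.002 -0.007 -0.004] mm [ 6.2 -0.6  1.1] | q [ 0.06  1.08  0.48  1.04  0.58  2.08 -0.66] w 0.0177 F [-0.8  1.1 -0.2] t 27.2
marker dir [ 0.008  -0.0014 -1.    ]
top [ 0.4737 -0.4197  0.2401] [[639.0, 101.0], [593.0, 120.0], [615.0, 165.0], [661.0, 147.0]] [[181.0, 99.0], [223.0, 108.0], [240.0, 76.0], [198.0, 67.0]]
bot [ 0.4748 -0.4199  0.1001] [[517.0, 182.0], [476.0, 199.0], [495.0, 239.0], [536.0, 223.0]] [[239.0, 332.0], [279.0, 341.0], [294.0, 310.0], [255.0, 302.0]]
```

View pics/t15.png

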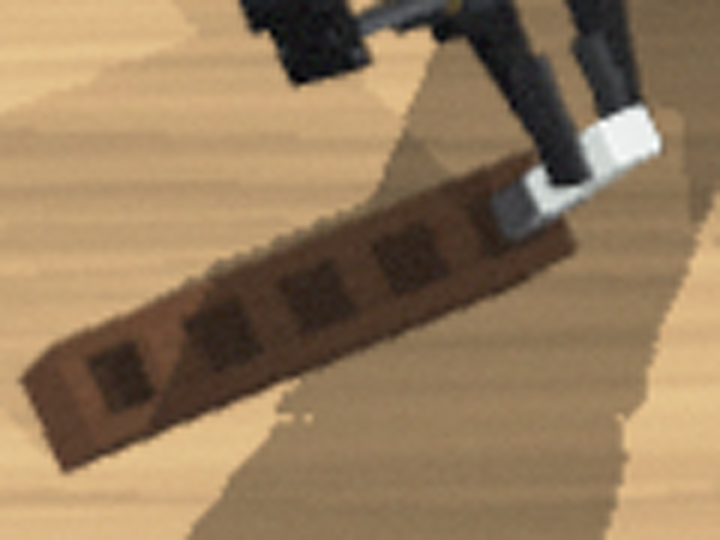

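View pics/s15.png

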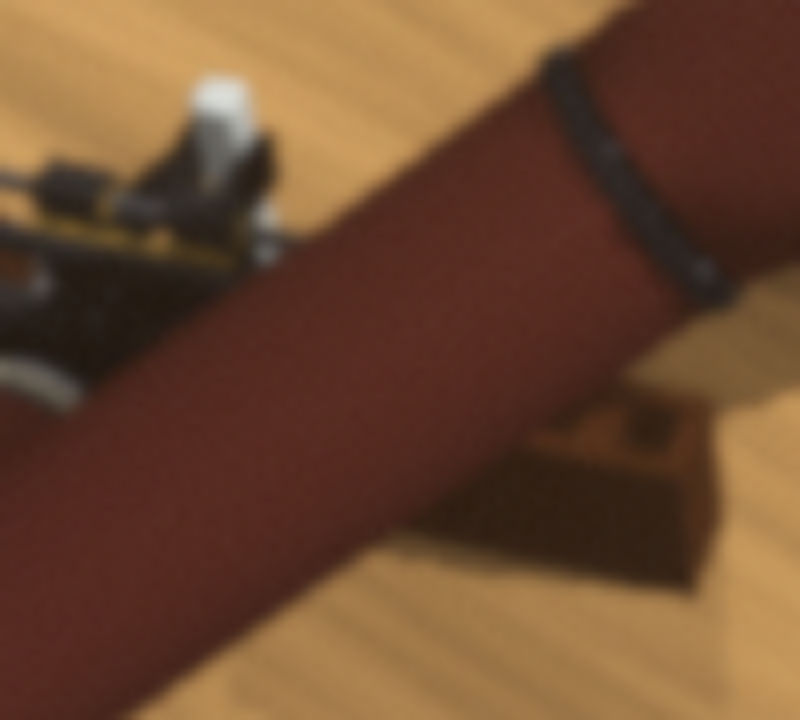

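The projected marker corners match the top picture within about 1 px, so top-view slot positions agree with the robot. Descending in stages.

```bash
sed -i 's/^S=np.array.*/S=np.array([[.4144,-.2633],[.4290,-.3027],[.4439,-.3419],[.4588,-.3812],[.4737,-.4204]])/' pick.py; python3 -c "
from pick import *
pl(5,.15); pl(5,.113)"
```

```text
delta rot [ 0.002 -0.007 -0.004] mm [55.3  0.5 10.4] | q [ 0.06  1.08  0.48  1.04  0.58  2.08 -0.66] w 0.0177 F [-0.8  1.1 -0.2] t 27.2
delta rot [ 0.002 -0.007 -0.004] mm [91.7  0.4 17.1] | q [ 0.06  1.08  0.48  1.04  0.58  2.08 -0.66] w 0.0177 F [-0.8  1.1 -0.2] t 27.2
```

Call:
servo_tool(commands=[0, -0.007, 0, 15, 0, 3, 1, 0, -0.007, 0, 30, 0, 6, 1, 0, -0.007, 0, 45, 0, 9, 1, 0, -0.007, 0, 55, 0, 10, 1, 0, -0.007, 0, 55, 0, 10, 1])

```text
time: 27.75
tool_pos: [0.6356, -0.3584, 0.1776]
tool_rot: [0.116, 0.753, 0.137, -0.634]
force: [-0.3, 0.6, -0.0]
gripper_width: 0.0174
```

```bash
python3 -c "
from pick import *
where()
im=ctrl.snapshot('top')[:,:,::-1]; crop(im,400,160,520,250,6,'pics/t16.png')
pl(5,.113)"
```

```text
grasp pt [ 0.4844 -0.4154  0.1497] y yaw -1.211 z [-0.922 -0.347 -0.17 ] q [ 0.07  1.15  0.46  1.04  0.55  2.05 -0.71] w 0.0174 F [-0.3  0.6 -0. ] t 27.75
delta rot [ 0.002  0.003 -0.002] mm [35.   0.8  6.3] | q [ 0.07  1.15  0.46  1.04  0.55  2.05 -0.71] w 0.0179 F [-0.3 -0.8  0.5] t 27.8
```

View pics/t16.png

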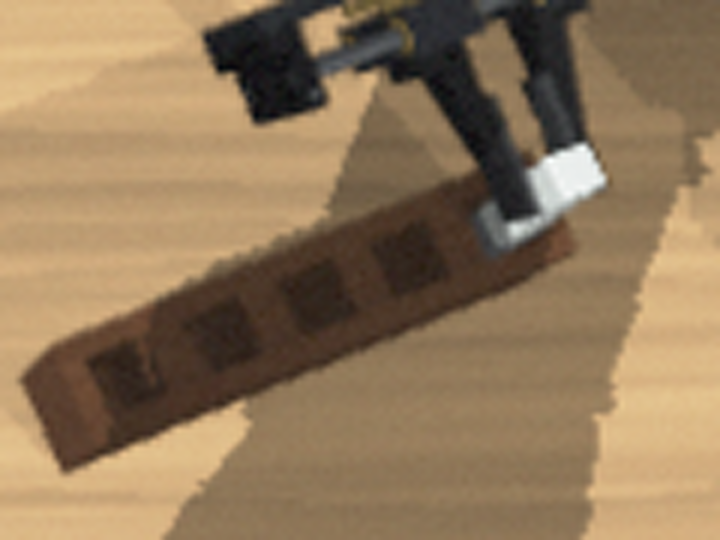

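It's in the slot with no contact force. Going down the rest of the way.

Call:
servo_tool(commands=[0, 0, 0, 12, 0, 2, 1, 0, 0, 0, 24, 0, 4, 1, 0, 0, 0, 35, 0, 6, 1, 0, 0, 0, 35, 0, 6, 1])

```text
time: 28.2
tool_pos: [0.6356, -0.3585, 0.1424]
tool_rot: [0.116, 0.753, 0.137, -0.633]
force: [-0.6, 0.8, -0.7]
gripper_width: 0.0178
```

```bash
python3 -c "
from pick import *
where()
pl(5,.108)"
```

```text
grasp pt [ 0.4844 -0.4155  0.1143] y yaw -1.211 z [-0.922 -0.347 -0.171] q [ 0.08  1.19  0.45  1.03  0.53  2.02 -0.75] w 0.0178 F [-0.6  0.8 -0.7] t 28.2
delta rot [ 0.001  0.003 -0.001] mm [3.7 1.  0.7] | q [ 0.08  1.19  0.45  1.03  0.53  2.02 -0.75] w 0.0178 F [-0.6  0.8 -0.7] t 28.2
```

Call:
servo_tool(commands=[0, 0, 0, 0, 0, 0, 0.65, 0, 0, 0, 0, 0, 0, 0.65, 0, 0, 0, 0, 0, 0, 0.65, 0, 0, 0, 0, 0, -30, 0.65, 0, 0, 0, 0, 0, -60, 0.65, 0, 0, 0, 0, 0, -90, 0.65, 0, 0, 0, -80, 0, -90, 0, 0, 0, 0, -120, 0, -90, 0])

```text
time: 29.0
tool_pos: [0.6976, -0.3386, 0.2301]
tool_rot: [0.116, 0.753, 0.135, -0.634]
force: [-0.2, -1.5, -0.3]
gripper_width: 0.0394
```

```bash
python3 -c "
from pick import *
where()
im=ctrl.snapshot('top')[:,:,::-1]; cv2.imwrite('pics/t17f.png',im);crop(im,400,160,520,250,6,'pics/t17.png')"
```

```text
grasp pt [ 0.5463 -0.3954  0.2022] y yaw -1.212 z [-0.923 -0.346 -0.17 ] q [-0.12  1.43  1.22  0.82  0.06  2.09 -0.28] w 0.0394 F [-0.2 -1.5 -0.3] t 29.0
```

View pics/t17.png

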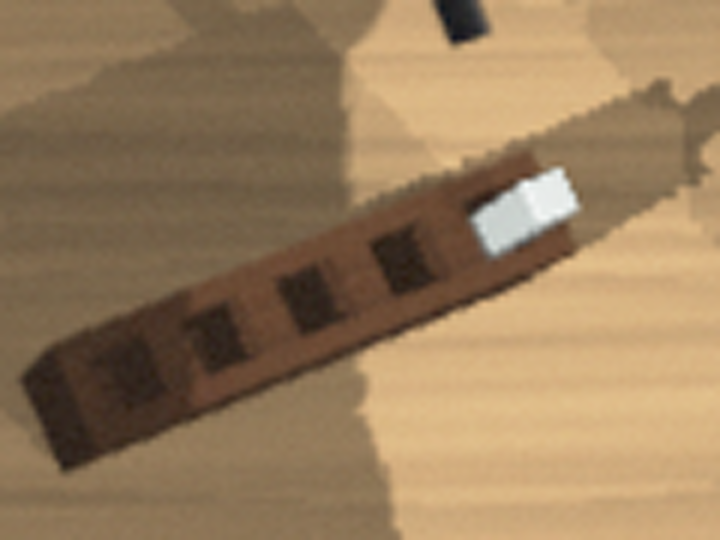

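View pics/t17f.png

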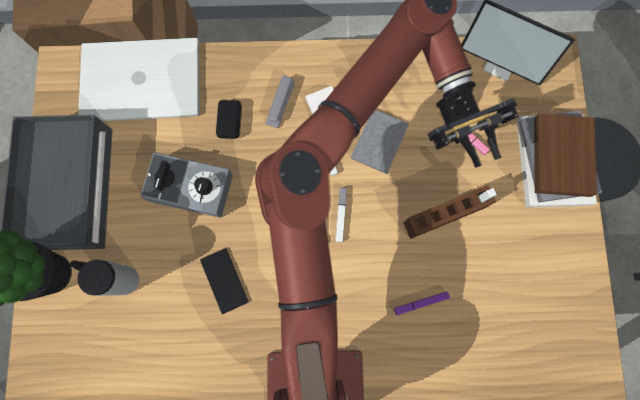

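Marker D stands in slot 5, with its top at (485,195) in the full picture. Next is marker E, at (0.602,-0.047) with angle 0.285.

```bash
python3 -c "
from pick import *
pk(.6022,-.0465,.285,.12)"
```

```text
delta rot [0.056 1.573 0.059] mm [ -64.4 -310.    19.1] | q [-0.12  1.43  1.24  0.82  0.05  2.09 -0.28] w 0.0435 F [0.8 0.2 4.6] t 29.1
```

Call:
servo_tool(commands=[0, 0.12, 0, -20, -20, 0, 0, 0.01, 0.25, 0.01, -50, -60, 5, 0, 0.056, 1.573, 0.059, -64, -310, 19, 0.2, 0.056, 1.573, 0.059, -64, -310, 19, 0.2, 0.056, 1.573, 0.059, -64, -310, 19, 0.2, 0.056, 1.573, 0.059, -64, -310, 19, 0.2, 0.056, 1.573, 0.059, -64, -310, 19, 0.2, 0.056, 1.573, 0.059, -64, -310, 19, 0.2])

```text
time: 29.85
tool_pos: [0.5602, -0.0526, 0.286]
tool_rot: [0.018, 0.981, 0.151, -0.121]
force: [0.6, -0.0, -0.2]
gripper_width: 0.0695
```

```bash
python3 -c "
from pick import *
where()
pk(.6022,-.0465,.285,.08)"
```

```text
grasp pt [ 0.5221 -0.0645  0.1269] y yaw -1.266 z [-0.232 -0.073 -0.97 ] q [-0.92  0.73  1.32  1.77 -0.56  1.42 -0.72] w 0.0695 F [ 0.6 -0.  -0.2] t 29.85
delta rot [0.   0.42 0.02] mm [ 6.8  6.  31.9] | q [-0.92  0.73  1.32  1.77 -0.56  1.42 -0.72] w 0.0695 F [ 0.6 -0.  -0.2] t 29.9
```

Call:
servo_tool(commands=[0, 0.14, 0, 7, 6, 15, 0.2, 0, 0.28, 0.01, 7, 6, 32, 0.2, 0, 0.42, 0.02, 7, 6, 32, 0.2, 0, 0.42, 0.02, 7, 6, 32, 0.2, 0, 0.42, 0.02, 7, 6, 32, 0.2])

```text
time: 30.35
tool_pos: [0.5611, -0.0659, 0.2545]
tool_rot: [-0.01, 0.987, 0.138, 0.083]
force: [1.0, -0.2, -0.2]
gripper_width: 0.0697
```

```bash
python3 -c "
from pick import *
from mk import *
where()
pk(.6022,-.0465,.285,.009)
look('m1')
im=cv2.imread('pics/scene_m1.png');crop(im,260,150,400,290,5,'pics/s18.png')"
```

```text
grasp pt [ 0.5874 -0.059   0.0928] y yaw -1.293 z [ 0.161  0.042 -0.986] q [-0.96  0.58  1.31  1.96 -0.79  1.   -0.6 ] w 0.0697 F [ 1.  -0.2 -0.2] t 30.35
delta rot [ 0.005  0.008 -0.006] mm [-10.2  -7.4  71.5] | q [-0.96  0.58  1.31  1.96 -0.79  1.   -0.6 ] w 0.0697 F [ 1.  -0.2 -0.2] t 30.4
top [ 0.4165 -0.0176] ang 0.038 L 93 W 18 | scene [ 0.4183 -0.013 ] 0.034 92 25 tri [ 0.4165 -0.0168  0.0099]
top [ 0.428  -0.0735] ang -0.111 L 94 W 19 | scene [ 0.4142 -0.0671] -0.073 62 24 tri [ 0.423  -0.0681  0.0337]
```

View pics/s18.png

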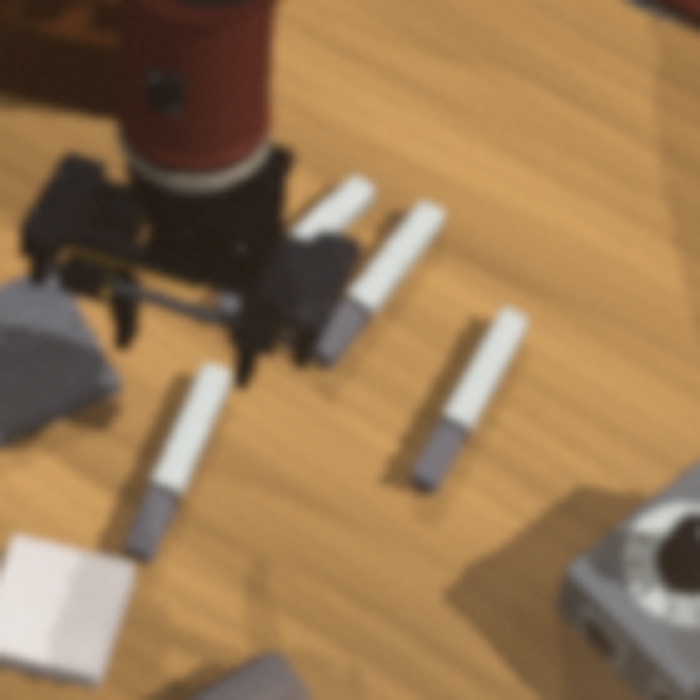

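```bash
python3 -c "
from pick import *
im=cv2.imread('pics/top0.png'); crop(im,340,100,420,180,6,'pics/nb.png')
for p in ((351,158),(352,150),(355,143)): print(onz('top',p,.016))
s,p,R0=pose();M=R0.as_matrix();g=np.array([.5902,-.050,.009]);print(g+M[:,1]*.04,g-M[:,1]*.04)"
```

```text
[ 0.5991 -0.1074  0.016 ]
[ 0.6208 -0.1108  0.016 ]
[ 0.6398 -0.1194  0.016 ]
[ 0.6012 -0.0885  0.0093] [ 0.5792 -0.0115  0.0087]
```

View pics/nb.png

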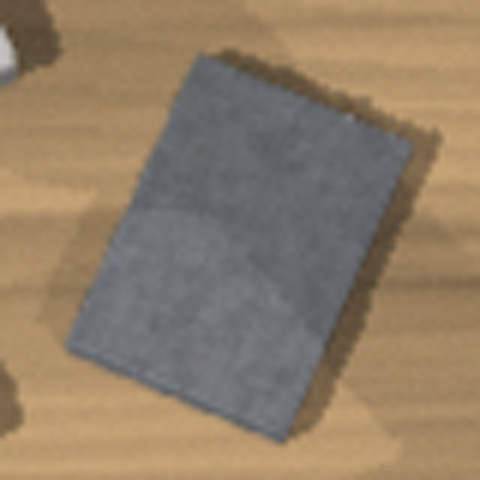

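Call:
servo_tool(commands=[0, 0, 0, -10, -7, 10, 0.55, 0, 0, 0, -10, -7, 10, 0.55, 0, 0, 0, -10, -7, 10, 0.55, 0, 0, 0, -10, -7, 30, 0.55, 0, 0.01, 0, -10, -7, 60, 0.55, 0, 0.01, 0, -10, -7, 71, 0.55, 0, 0.01, 0, -10, -7, 71, 0.55])

```text
time: 31.15
tool_pos: [0.5619, -0.0598, 0.1821]
tool_rot: [-0.009, 0.986, 0.138, 0.088]
force: [-0.6, -0.6, 0.8]
gripper_width: 0.0396
```

```bash
python3 -c "
from pick import *
where()
pk(.6022,-.0465,.285,.009)
im=ctrl.snapshot('scene')[:,:,::-1]; crop(im,260,150,400,290,5,'pics/s19.png')"
```

```text
grasp pt [ 0.59   -0.0528  0.0207] y yaw -1.294 z [ 0.171  0.043 -0.984] q [-0.87  0.65  1.16  2.01 -0.91  0.88 -0.52] w 0.0396 F [-0.6 -0.6  0.8] t 31.15
delta rot [ 0.007 -0.003 -0.007] mm [-0.6 -1.4 -0.3] | q [-0.87  0.65  1.16  2.01 -0.91  0.88 -0.52] w 0.0396 F [-0.6 -0.6  0.8] t 31.1
```

View pics/s19.png

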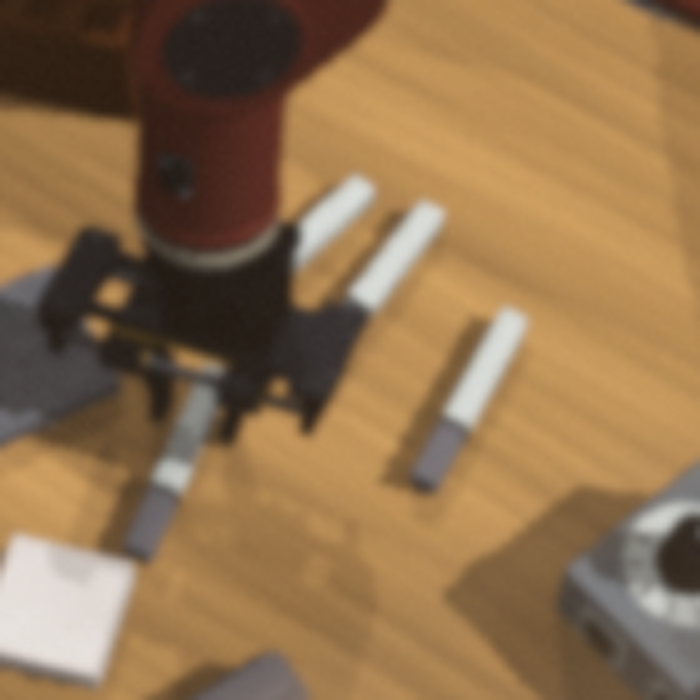

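Marker E is between the fingers. Closing and lifting.

Call:
servo_tool(commands=[0, 0, 0, 0, -1, 0, 1, 0, 0, 0, 0, -1, 0, 1, 0, 0, 0, 0, -1, 0, 1, 0, 0, 0, 0, -1, 0, 1, 0, 0, 0, 0, -1, 0, 1, 0, 0, 0, 0, -1, 0, 1])

```text
time: 31.8
tool_pos: [0.5613, -0.0585, 0.1826]
tool_rot: [-0.009, 0.986, 0.138, 0.089]
force: [-0.5, 1.1, 3.7]
gripper_width: 0.0175
```

Call:
servo_tool(commands=[0, 0, 0, 0, 0, 0, 1, 0, 0, 0, 8, 0, -48, 1, 0, 0, 0, 16, 0, -90, 1, 0, 0, 0, 24, 0, -130, 1, 0, 0, 0, 24, 0, -130, 1])

```text
time: 32.3
tool_pos: [0.5629, -0.0588, 0.3192]
tool_rot: [-0.009, 0.986, 0.138, 0.093]
force: [-0.3, -0.1, -0.4]
gripper_width: 0.0177
```

```bash
sed -i 's/\[\[.4144.*/[[.4144,-.2633],[.4290,-.3027],[.4439,-.3419],[.4588,-.3812],[.4737,-.4204]])+.0015*np.array([.936,.351])/' pick.py; python3 -c "
from pick import *
where()
pl(3,.215);pl(1,.215);pl(4,.215)"
```

```text
grasp pt [ 0.5924 -0.0517  0.1581] y yaw -1.294 z [ 0.18   0.043 -0.983] q [-1.05  0.45  1.37  1.9  -0.62  1.05 -0.74] w 0.0177 F [-0.3 -0.1 -0.4] t 32.3
delta rot [-0.045 -1.581 -0.08 ] mm [-31.2 224.9  70.9] | q [-1.05  0.45  1.37  1.9  -0.62  1.05 -0.74] w 0.0177 F [-0.3 -0.1 -0.4] t 32.3
delta rot [-0.045 -1.581 -0.08 ] mm [-37.9 141.2  69. ] | q [-1.05  0.45  1.37  1.9  -0.62  1.05 -0.74] w 0.0177 F [-0.3 -0.1 -0.4] t 32.3
delta rot [-0.045 -1.581 -0.08 ] mm [-27.7 266.8  71.8] | q [-1.05  0.45  1.37  1.9  -0.62  1.05 -0.74] w 0.0177 F [-0.3 -0.1 -0.4] t 32.3
```

Call:
servo_tool(commands=[-0.004, -0.14, -0.007, -3, 24, 0, 1, -0.008, -0.28, -0.014, -6, 50, 4, 1, -0.012, -0.42, -0.021, -9, 80, 8, 1, -0.016, -0.56, -0.028, -11, 110, 13, 1, -0.02, -0.7, -0.035, -14, 140, 18, 1, -0.024, -0.84, -0.042, -17, 170, 24, 1, -0.028, -0.98, -0.05, -20, 200, 30, 1, -0.032, -1.12, -0.057, -23, 230, 36, 1])

```text
time: 33.1
tool_pos: [0.6092, -0.2846, 0.2748]
tool_rot: [0.082, 0.878, 0.147, -0.449]
force: [0.2, 0.1, 0.1]
gripper_width: 0.018
```

```bash
python3 -c "
from pick import *
where()
pl(4,.215)"
```

```text
grasp pt [ 0.4839 -0.33    0.1791] y yaw -1.232 z [-0.764 -0.277 -0.584] q [-0.34  1.08  1.14  1.29 -0.12  1.79 -0.47] w 0.018 F [0.2 0.1 0.1] t 33.1
delta rot [-0.014 -0.448 -0.019] mm [24.6 37.2 16.6] | q [-0.34  1.08  1.14  1.29 -0.12  1.79 -0.47] w 0.018 F [0.2 0.1 0.1] t 33.1
```

Call:
servo_tool(commands=[0, -0.06, 0, -15, 0, -5, 1, 0, -0.14, 0, -15, 0, -5, 1, 0, -0.22, -0.01, 0, 10, 0, 1, 0, -0.3, -0.01, 10, 20, 8, 1, -0.01, -0.38, -0.015, 18, 30, 12, 1, -0.014, -0.448, -0.019, 25, 37, 17, 1, -0.014, -0.448, -0.019, 25, 37, 17, 1, -0.014, -0.448, -0.019, 25, 37, 17, 1])

```text
time: 33.9
tool_pos: [0.6219, -0.3186, 0.2459]
tool_rot: [0.115, 0.756, 0.136, -0.63]
force: [1.6, -0.5, -0.7]
gripper_width: 0.0179
```

```bash
python3 -c "
from pick import *
where()
im=ctrl.snapshot('top')[:,:,::-1]; crop(im,400,160,520,250,6,'pics/t20.png')
pl(4,.15)"
```

```text
grasp pt [ 0.4709 -0.3752  0.2163] y yaw -1.213 z [-0.921 -0.345 -0.18 ] q [-0.26  1.28  1.14  1.16  0.14  1.93 -0.35] w 0.0179 F [ 1.6 -0.5 -0.7] t 33.9
delta rot [-0.    -0.008 -0.002] mm [65.2  1.3 12.1] | q [-0.26  1.28  1.15  1.16  0.14  1.93 -0.35] w 0.0176 F [ 0.6 -0.7  0.1] t 34.0
```

View pics/t20.png

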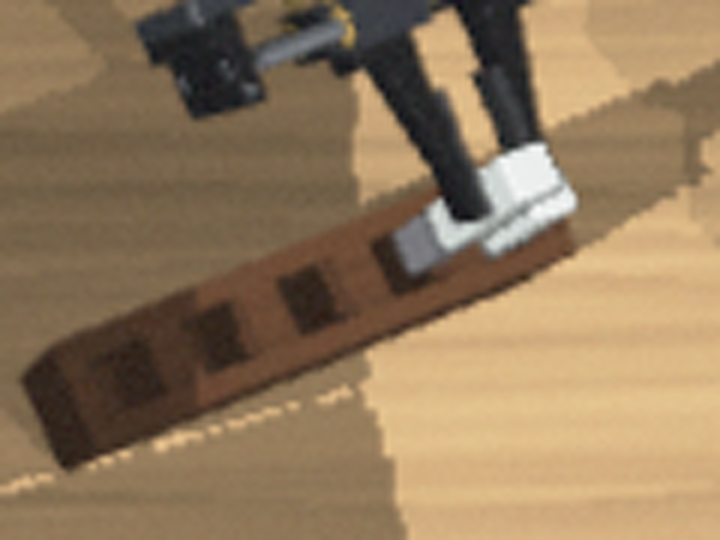

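Call:
servo_tool(commands=[0, -0.008, 0, 16, 1, 3, 1, 0, -0.008, 0, 32, 1, 6, 1, 0, -0.008, 0, 48, 1, 9, 1, 0, -0.008, 0, 65, 1, 12, 1, 0, -0.008, 0, 65, 1, 12, 1])

```text
time: 34.45
tool_pos: [0.622, -0.3192, 0.1769]
tool_rot: [0.115, 0.753, 0.137, -0.634]
force: [-0.6, 1.1, -0.5]
gripper_width: 0.0178
```

```bash
python3 -c "
from pick import *
where()
im=ctrl.snapshot('top')[:,:,::-1]; crop(im,400,160,520,250,6,'pics/t21.png')
pl(4,.113)"
```

```text
grasp pt [ 0.4707 -0.3759  0.149 ] y yaw -1.212 z [-0.923 -0.346 -0.17 ] q [-0.25  1.36  1.1   1.16  0.09  1.9  -0.42] w 0.0178 F [-0.6  1.1 -0.5] t 34.45
delta rot [-0.     0.004 -0.001] mm [34.8  0.4  5.9] | q [-0.25  1.36  1.1   1.16  0.09  1.9  -0.42] w 0.0177 F [ 0.5 -0.   0.1] t 34.5
```

View pics/t21.png

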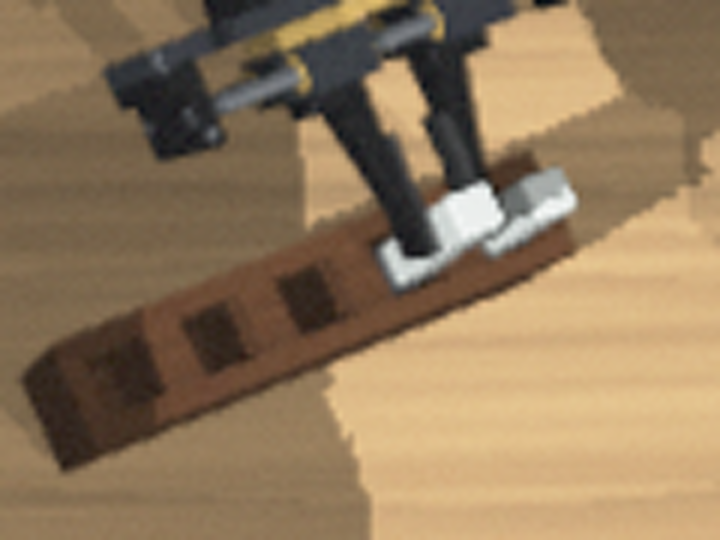

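Call:
servo_tool(commands=[0, 0, 0, 16, 0, 3, 1, 0, 0, 0, 35, 0, 6, 1, 0, 0, 0, 35, 0, 6, 1, 0, 0, 0, 35, 0, 6, 0.68, 0, 0, 0, 35, 0, 6, 0.68, 0, 0, 0, 35, 0, 6, 0.68])

```text
time: 35.1
tool_pos: [0.6227, -0.3197, 0.146]
tool_rot: [0.116, 0.753, 0.136, -0.633]
force: [1.2, 0.3, 0.4]
gripper_width: 0.0265
```

Call:
servo_tool(commands=[0, 0, 0, 0, 0, -20, 0.68, 0, 0, 0, 0, 0, -50, 0.68, 0, 0.05, 0, 0, -5, -80, 0.5, 0, 0.15, 0, -20, -10, -85, 0.2, 0, 0.3, 0, -50, -30, -85, 0.2, 0, 0.3, 0, -50, -30, -85, 0.2])

```text
time: 35.7
tool_pos: [0.6827, -0.2641, 0.2163]
tool_rot: [0.096, 0.842, 0.151, -0.508]
force: [-0.5, 0.5, 1.6]
gripper_width: 0.0521
```

```bash
python3 -c "
from pick import *
from mk import *
where()
im=ctrl.snapshot('top')[:,:,::-1]; cv2.imwrite('pics/t22f.png',im);crop(im,400,160,520,250,6,'pics/t22.png')
look('m2')
pk(.4296,-.072,-.112,.1)"
```

```text
grasp pt [ 0.547  -0.3158  0.14  ] y yaw -1.211 z [-0.827 -0.315 -0.465] q [-0.26  1.25  1.07  1.04 -0.11  1.94 -0.51] w 0.0521 F [-0.5  0.5  1.6] t 35.7
top [ 0.4167 -0.0175] ang 0.035 L 93 W 18 | scene [ 0.4183 -0.0128] 0.034 92 24 tri [ 0.4172 -0.0164  0.0116]
top [ 0.428  -0.0735] ang -0.111 L 94 W 19 | scene [ 0.4297 -0.0684] -0.113 94 25 tri [ 0.4281 -0.0725  0.012 ]
top [0.7474 0.09  ] ang -0.309 L 105 W 21 | scene [0.4558 0.0829] 0.135 91 22 tri [0.62   0.104  0.2933]
delta rot [0.227 1.246 0.45 ] mm [-151.8 -288.7  155.2] | q [-0.26  1.26  1.07  1.04 -0.11  1.94 -0.51] w 0.0635 F [-0.1  0.7 -1.1] t 35.9
```

View pics/t22.png

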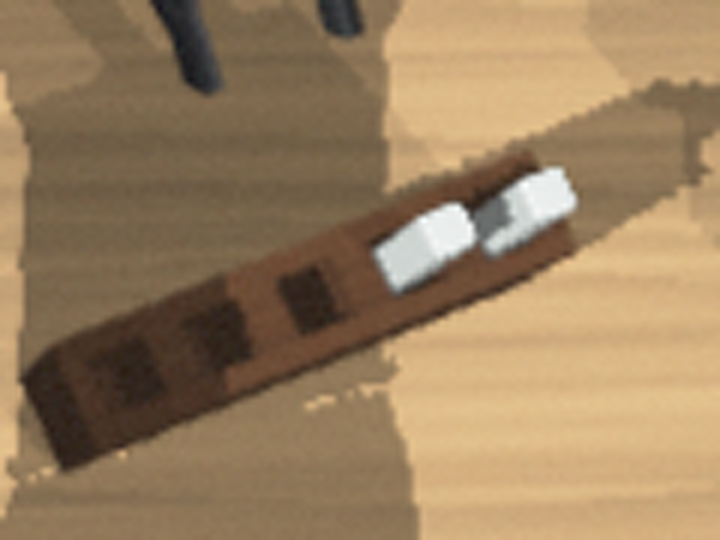

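View pics/t22f.png

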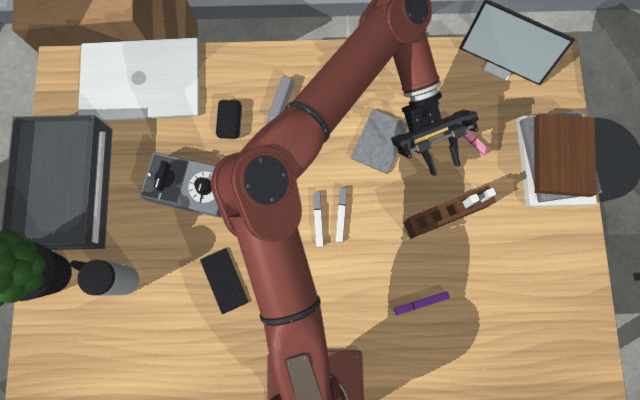

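Both stand in slots 5 and 4. Next is marker A at (0.4285,-0.072) with angle -0.11, keeping the jaws narrow because of its neighbour.

Call:
servo_tool(commands=[0.02, 0.12, 0.04, -45, -20, -10, 0.6, 0.04, 0.25, 0.08, -90, -50, -10, 0.6, 0.06, 0.38, 0.12, -120, -90, 10, 0.6, 0.09, 0.51, 0.18, -140, -130, 40, 0.6, 0.12, 0.64, 0.24, -160, -170, 70, 0.6, 0.15, 0.78, 0.3, -165, -210, 100, 0.6, 0.17, 0.92, 0.35, -165, -250, 120, 0.6, 0.19, 1.05, 0.4, -165, -280, 140, 0.6])

```text
time: 36.65
tool_pos: [0.4403, -0.1152, 0.3149]
tool_rot: [0.047, 0.993, -0.004, -0.112]
force: [-1.4, -0.6, 0.8]
gripper_width: 0.0351
```

```bash
python3 -c "
from pick import *
where()
pk(.4285,-.072,-.112,.08)"
```

```text
grasp pt [ 0.4037 -0.1305  0.1557] y yaw -1.569 z [-0.223 -0.093 -0.97 ] q [-1.09  0.22  1.35  2.   -0.07  1.28 -1.28] w 0.0351 F [-1.4 -0.6  0.8] t 36.65
delta rot [0.098 0.394 0.112] mm [-40.4 -53.8  67.4] | q [-1.09  0.22  1.35  2.   -0.07  1.28 -1.28] w 0.0351 F [-1.4 -0.6  0.8] t 36.6
```

Call:
servo_tool(commands=[0.03, 0.12, 0.03, -15, -15, 0, 0.6, 0.06, 0.24, 0.06, -30, -35, 15, 0.6, 0.09, 0.36, 0.1, -40, -54, 35, 0.6, 0.098, 0.394, 0.112, -40, -54, 60, 0.6, 0.098, 0.394, 0.112, -40, -54, 67, 0.6, 0.098, 0.394, 0.112, -40, -54, 67, 0.6])

```text
time: 37.25
tool_pos: [0.3857, -0.0684, 0.2537]
tool_rot: [0.004, 0.995, -0.056, 0.087]
force: [-0.8, 0.0, -0.6]
gripper_width: 0.0352
```

```bash
python3 -c "
from pick import *
where()
im=ctrl.snapshot('scene')[:,:,::-1]; crop(im,280,120,400,260,5,'pics/s23.png')
pk(.4285,-.072,-.112,.009)"
```

```text
grasp pt [ 0.4141 -0.0714  0.0922] y yaw -1.683 z [ 0.173 -0.018 -0.985] q [-1.02 -0.34  0.97  2.34  0.41  0.87 -1.98] w 0.0352 F [-0.8  0.  -0.6] t 37.25
delta rot [ 0.001  0.002 -0.   ] mm [-13.7  -1.5  71.1] | q [-1.02 -0.34  0.97  2.33  0.41  0.87 -1.98] w 0.0349 F [ 0.  -0.9 -0.2] t 37.3
```

View pics/s23.png

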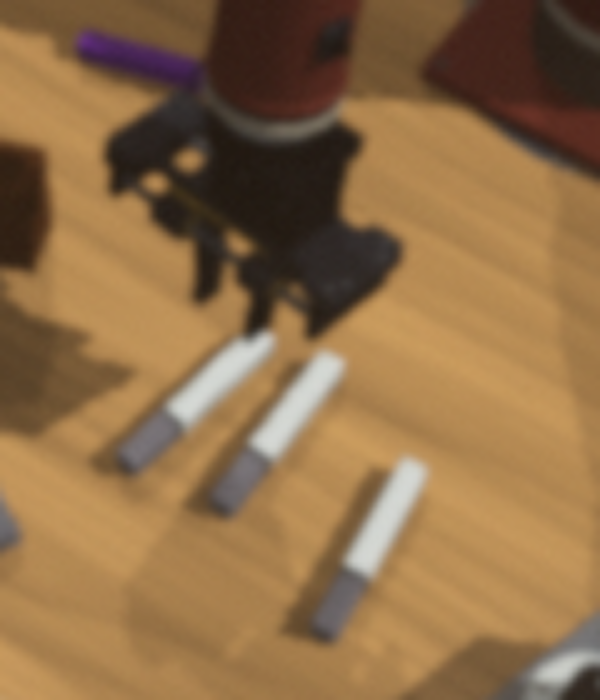

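Call:
servo_tool(commands=[0, 0, 0, -3, -1, 15, 0.6, 0, 0, 0, -6, -1, 30, 0.6, 0, 0, 0, -7, -1, 45, 0.6, 0, 0, 0, -7, -1, 60, 0.6, 0, 0, 0, -7, -1, 60, 0.6])

```text
time: 37.8
tool_pos: [0.392, -0.0681, 0.1948]
tool_rot: [0.007, 0.995, -0.055, 0.086]
force: [-0.5, -0.5, -0.5]
gripper_width: 0.0349
```

```bash
python3 -c "
from pick import *
where()
im=ctrl.snapshot('scene')[:,:,::-1]; crop(im,280,120,400,260,5,'pics/s24.png')
pk(.4285,-.072,-.112,.009,.006)"
```

```text
grasp pt [ 0.42   -0.0721  0.0332] y yaw -1.683 z [ 0.17  -0.024 -0.985] q [-1.22 -0.16  1.26  2.38  0.27  0.65 -1.84] w 0.0349 F [-0.5 -0.5 -0.5] t 37.8
delta rot [0.004 0.001 0.001] mm [-2.2  0.1 12.8] | q [-1.22 -0.16  1.26  2.38  0.28  0.65 -1.84] w 0.0348 F [-0.5  0.7  0.1] t 37.9
```

View pics/s24.png

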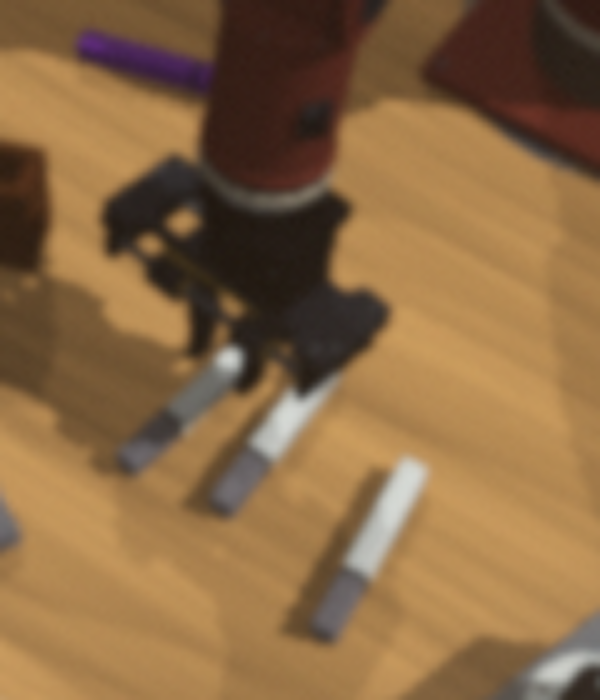

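Call:
servo_tool(commands=[0, 0, 0, 0, 0, 5, 0.6, 0, 0, 0, 0, 0, 9, 0.6, 0, 0, 0, 0, 0, 12, 0.6, 0, 0, 0, 0, 0, 12, 0.6])

```text
time: 38.25
tool_pos: [0.3941, -0.0675, 0.1836]
tool_rot: [0.006, 0.995, -0.055, 0.087]
force: [-0.2, -0.3, 1.1]
gripper_width: 0.0345
```

```bash
python3 -c "
from pick import *
where()
pk(.4285,-.072,-.112,.009,.006)"
```

```text
grasp pt [ 0.4223 -0.0709  0.0221] y yaw -1.682 z [ 0.172 -0.021 -0.985] q [-1.28 -0.05  1.36  2.39  0.09  0.59 -1.66] w 0.0345 F [-0.2 -0.3  1.1] t 38.25
delta rot [ 0.001 -0.     0.001] mm [-2.   0.6  0.9] | q [-1.28 -0.05  1.36  2.39  0.09  0.59 -1.66] w 0.0345 F [-0.2 -0.3  1.1] t 38.2
```

Reached. Closing and lifting.

Call:
servo_tool(commands=[0, 0, 0, 0, 0, 0, 1, 0, 0, 0, 0, 0, 0, 1, 0, 0, 0, 0, 0, 0, 1, 0, 0, 0, 0, 0, 0, 1, 0, 0, 0, 0, 0, 0, 1, 0, 0, 0, 0, 0, 0, 1])

```text
time: 38.85
tool_pos: [0.3935, -0.0676, 0.1831]
tool_rot: [0.004, 0.995, -0.056, 0.087]
force: [-2.3, 0.8, 7.5]
gripper_width: 0.0177
```

Call:
servo_tool(commands=[0, 0, 0, 6, 0, -30, 1, 0, -0.05, 0, 20, 0, -60, 1, 0, -0.12, 0, 30, 0, -90, 1, 0, -0.2, 0, 45, 0, -120, 1, 0, -0.3, 0, 60, 0, -150, 1, 0, -0.3, 0, 60, 0, -150, 1])

```text
time: 39.45
tool_pos: [0.4283, -0.0714, 0.3446]
tool_rot: [-0.004, 0.997, -0.056, -0.061]
force: [1.1, -0.8, -0.8]
gripper_width: 0.0176
```

```bash
python3 -c "
from pick import *
where()
im=ctrl.snapshot('scene')[:,:,::-1]; crop(im,240,80,400,260,4,'pics/s25.png')
pl(3,.215)"
```

```text
grasp pt [ 0.4084 -0.0689  0.1818] y yaw -1.683 z [-0.121  0.015 -0.993] q [-1.2  -0.19  1.18  2.04  0.17  1.31 -1.77] w 0.0176 F [ 1.1 -0.8 -0.8] t 39.45
delta rot [-0.347 -1.249 -0.366] mm [212.8 187.6  71.5] | q [-1.19 -0.2   1.18  2.04  0.17  1.3  -1.77] w 0.018 F [ 0.8  0.5 -1.6] t 39.5
```

View pics/s25.png

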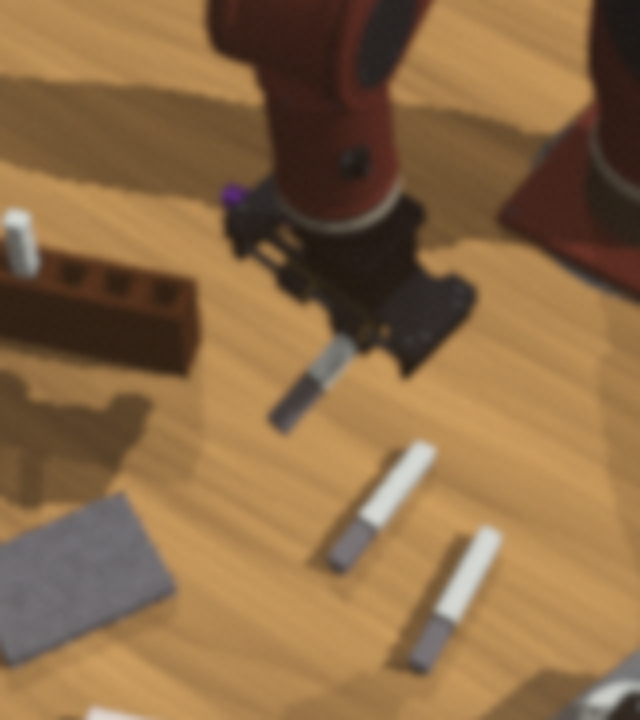

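Call:
servo_tool(commands=[-0.03, -0.1, -0.03, 48, 5, 0, 1, -0.06, -0.22, -0.06, 95, 12, 0, 1, -0.1, -0.36, -0.1, 140, 30, 0, 1, -0.14, -0.5, -0.14, 180, 55, 0, 1, -0.18, -0.64, -0.18, 205, 90, 5, 1, -0.22, -0.78, -0.22, 213, 125, 15, 1, -0.26, -0.92, -0.26, 213, 155, 25, 1, -0.29, -1.05, -0.3, 213, 175, 35, 1])

```text
time: 40.3
tool_pos: [0.6036, -0.2435, 0.2878]
tool_rot: [0.076, 0.896, 0.061, -0.433]
force: [0.8, -0.8, 0.0]
gripper_width: 0.0176
```

```bash
python3 -c "
from pick import *
where()
pl(3,.21)"
```

```text
grasp pt [ 0.4779 -0.2744  0.1872] y yaw -1.394 z [-0.767 -0.189 -0.614] q [-0.31  0.92  0.93  1.32 -0.04  1.86 -0.8 ] w 0.0176 F [ 0.8 -0.8  0. ] t 40.3
delta rot [-0.134 -0.48  -0.151] mm [37.9 33.  32.9] | q [-0.31  0.92  0.93  1.32 -0.04  1.86 -0.8 ] w 0.0176 F [ 0.8 -0.8  0. ] t 40.3
```

Call:
servo_tool(commands=[-0.03, -0.08, -0.03, -5, 0, -3, 1, -0.05, -0.16, -0.05, -5, 3, 0, 1, -0.07, -0.25, -0.08, 5, 10, 8, 1, -0.1, -0.34, -0.11, 15, 18, 16, 1, -0.12, -0.42, -0.135, 28, 26, 25, 1, -0.134, -0.48, -0.151, 38, 33, 33, 1, -0.134, -0.48, -0.151, 38, 33, 33, 1, -0.134, -0.48, -0.151, 38, 33, 33, 1])

```text
time: 41.1
tool_pos: [0.6062, -0.2791, 0.2427]
tool_rot: [0.114, 0.756, 0.135, -0.63]
force: [0.1, -0.2, -0.8]
gripper_width: 0.0174
```

```bash
python3 -c "
from pick import *
where()
im=ctrl.snapshot('top')[:,:,::-1]; crop(im,400,160,520,250,6,'pics/t26.png')
pl(3,.145)"
```

```text
grasp pt [ 0.455  -0.3353  0.2132] y yaw -1.215 z [-0.922 -0.343 -0.18 ] q [-0.26  1.12  0.9   1.25  0.29  1.97 -0.54] w 0.0174 F [ 0.1 -0.2 -0.8] t 41.1
delta rot [-0.003 -0.008 -0.004] mm [67.   1.6 11.9] | q [-0.26  1.12  0.9   1.25  0.29  1.97 -0.54] w 0.0181 F [0.7 0.5 0.2] t 41.1
```

View pics/t26.png

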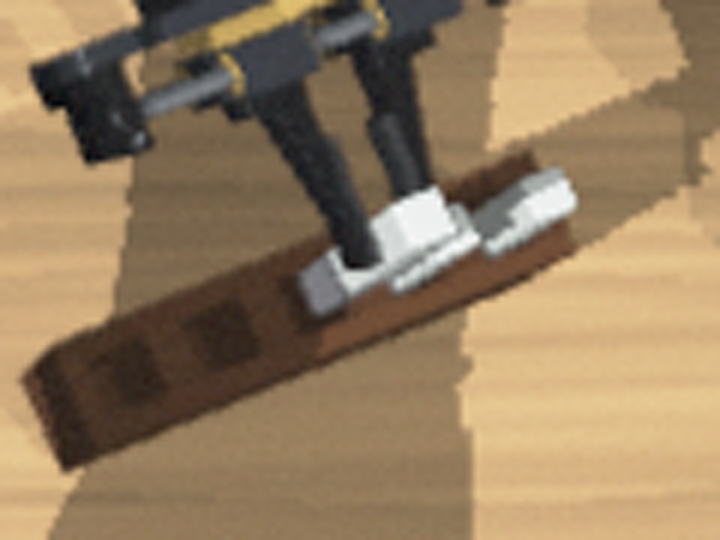

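Call:
servo_tool(commands=[0, -0.008, 0, 16, 1, 3, 1, 0, -0.008, 0, 32, 1, 6, 1, 0, -0.008, 0, 48, 1, 9, 1, 0, -0.008, 0, 67, 1, 12, 1, 0, -0.008, 0, 67, 1, 12, 1])

```text
time: 41.65
tool_pos: [0.6068, -0.2793, 0.1711]
tool_rot: [0.114, 0.753, 0.136, -0.634]
force: [0.6, 0.6, -0.3]
gripper_width: 0.0177
```

```bash
python3 -c "
from pick import *
where()
im=ctrl.snapshot('top')[:,:,::-1]; crop(im,400,160,520,250,6,'pics/t27.png')
pl(3,.106)"
```

```text
grasp pt [ 0.4553 -0.3356  0.1433] y yaw -1.214 z [-0.924 -0.344 -0.169] q [-0.24  1.21  0.86  1.25  0.23  1.93 -0.61] w 0.0177 F [ 0.6  0.6 -0.3] t 41.65
delta rot [-0.003  0.004 -0.001] mm [36.   0.9  6.1] | q [-0.24  1.21  0.86  1.24  0.23  1.93 -0.6 ] w 0.0177 F [ 0.8  0.1 -0. ] t 41.7
```

View pics/t27.png

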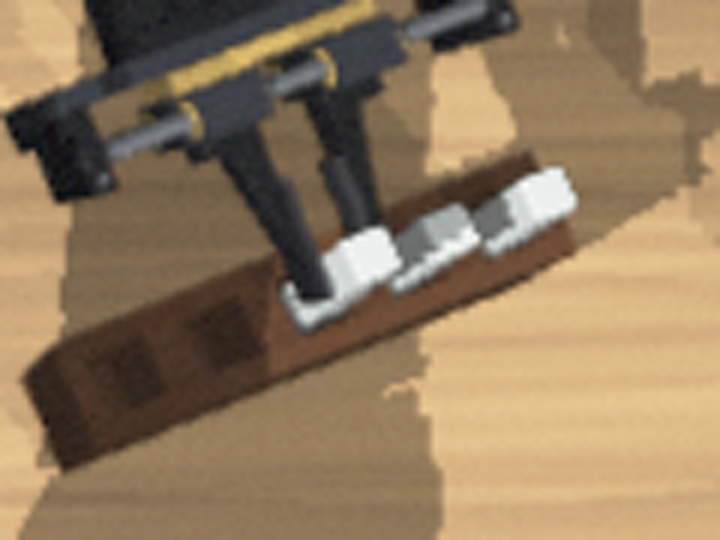

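In the slot. Down, release and withdraw.

Call:
servo_tool(commands=[0, 0, 0, 16, 1, 3, 1, 0, 0, 0, 36, 1, 6, 1, 0, 0, 0, 36, 1, 6, 1, 0, 0, 0, 36, 1, 6, 0.68, 0, 0, 0, 36, 1, 6, 0.68, 0, 0, 0, 36, 1, 6, 0.68])

```text
time: 42.3
tool_pos: [0.6082, -0.2809, 0.1394]
tool_rot: [0.115, 0.754, 0.135, -0.633]
force: [-0.2, -0.4, 0.4]
gripper_width: 0.0267
```

Call:
servo_tool(commands=[0, 0, 0, 0, 0, -20, 0.68, 0, 0, 0, 0, 0, -50, 0.68, 0, 0.05, 0, 0, -5, -80, 0.6, 0, 0.15, 0, -20, -10, -85, 0.5, 0, 0.3, 0, -50, -30, -85, 0.5, 0, 0.3, 0, -50, -30, -85, 0.5])

```text
time: 42.9
tool_pos: [0.6687, -0.2255, 0.2095]
tool_rot: [0.095, 0.843, 0.15, -0.508]
force: [0.3, 0.3, 2.0]
gripper_width: 0.0427
```

```bash
python3 -c "
from pick import *
from mk import *
where()
look('m3')
im=cv2.imread('pics/top_m3.png');crop(im,400,160,520,250,6,'pics/t28.png')
pk(.4172,-.0162,.035,.1,.004)"
```

```text
grasp pt [ 0.5329 -0.2767  0.1331] y yaw -1.214 z [-0.828 -0.313 -0.466] q [-0.26  1.12  0.83  1.13  0.04  1.93 -0.69] w 0.0427 F [0.3 0.3 2. ] t 42.9
top [ 0.4167 -0.0176] ang 0.038 L 93 W 18 | scene [ 0.4183 -0.0128] 0.034 92 24 tri [ 0.4172 -0.0164  0.011 ]
top [ 0.6158 -0.1328] ang 0.11 L 73 W 34 | scene [ 0.4183 -0.0128] 0.034 92 24 tri [ 0.54   -0.0488  0.2008]
top [0.7665 0.0835] ang -0.333 L 135 W 22 | scene [0.4559 0.0825] 0.177 91 22 tri [0.6308 0.1013 0.3117]
delta rot [0.156 1.257 0.307] mm [-150.9 -294.9  141.2] | q [-0.26  1.12  0.83  1.13  0.04  1.93 -0.69] w 0.0431 F [ 0.8  0.4 -0.4] t 43.0
```

View pics/t28.png

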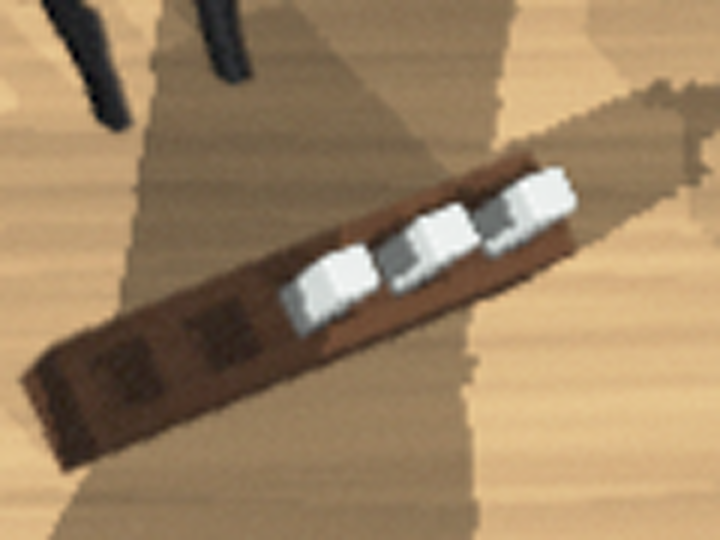

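View pics/top_m3.png

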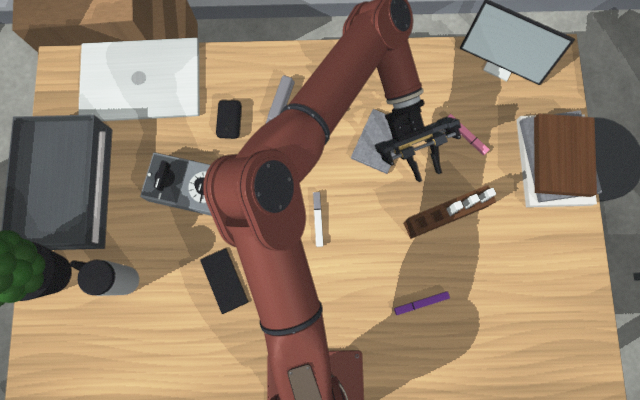

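Three markers stand in slots 3, 4 and 5. Marker B at (0.417,-0.016) lies closer in, so I'll use a smaller tilt of 3° for it.

```bash
sed -i 's/^A=.*/A=np.radians(float(__import__("os").environ.get("TA","10")))/' pick.py; TA=3 python3 -c "
from pick import *
pk(.4172,-.0162,.035,.1,.006)"
```

```text
Traceback (most recent call last):
  File "pick.py", line 4, in pk
    m=np.array([np.cos(ang),np.sin(ang),0]); Rt=pickR(m,A); gp=np.array([bx,by,z])-off*m; return goto(gp,Rt,G)
                                                                                                            ^
NameError: name 'G' is not defined. Did you mean: 'SG'?
```

Call:
servo_tool(commands=[0.02, 0.12, 0.03, -45, -20, -10, 0.5, 0.04, 0.25, 0.06, -90, -50, -10, 0.5, 0.05, 0.38, 0.09, -120, -90, 10, 0.5, 0.07, 0.51, 0.12, -140, -130, 40, 0.5, 0.08, 0.64, 0.15, -160, -170, 70, 0.5, 0.1, 0.78, 0.19, -165, -210, 100, 0.5, 0.12, 0.92, 0.23, -165, -250, 120, 0.5, 0.13, 1.05, 0.26, -165, -285, 140, 0.5])

```text
time: 43.8
tool_pos: [0.4176, -0.0638, 0.2988]
tool_rot: [0.033, 0.995, 0.052, -0.082]
force: [-1.2, -0.6, 1.3]
gripper_width: 0.0435
```

```bash
TA=3 python3 -c "
from pick import *
where()
pk(.4172,-.0162,.035,.08,.006)"
```

```text
grasp pt [ 0.3912 -0.0758  0.1373] y yaw -1.461 z [-0.161 -0.073 -0.984] q [-1.04 -0.03  1.07  2.1   0.11  1.22 -1.49] w 0.0435 F [-1.2 -0.6  1.3] t 43.8Traceback (most recent call last):
  File "<string>", line 4, in <module>
    pk(.4172,-.0162,.035,.08,.006)
    ~~^^^^^^^^^^^^^^^^^^^^^^^^^^^^
  File "pick.py", line 4, in pk
    m=np.array([np.cos(ang),np.sin(ang),0]); Rt=pickR(m,A); gp=np.array([bx,by,z])-off*m; return goto(gp,Rt,G)
                                                                                                            ^
NameError: name 'G' is not defined. Did you mean: 'SG'?
```

```bash
sed -i 's/^A=\(.*\)/A=\1; G=.176/' pick.py; TA=3 python3 -c "
from pick import *
pk(.4172,-.0162,.035,.06,.006)"
```

```text
delta rot [0.06  0.219 0.071] mm [ -0.1 -52.   61.1] | q [-1.04 -0.03  1.07  2.1   0.11  1.22 -1.49] w 0.0435 F [-1.2 -0.6  1.3] t 43.8
```

Call:
servo_tool(commands=[0.03, 0.11, 0.035, 0, -25, 15, 0.5, 0.06, 0.219, 0.071, 0, -45, 30, 0.5, 0.06, 0.219, 0.071, 0, -52, 45, 0.5, 0.06, 0.219, 0.071, 0, -52, 61, 0.5, 0.06, 0.219, 0.071, 0, -52, 61, 0.5])

```text
time: 44.3
tool_pos: [0.4022, -0.0178, 0.2356]
tool_rot: [0.001, 1.0, 0.018, 0.024]
force: [-0.6, -0.4, 0.7]
gripper_width: 0.0435
```

```bash
TA=3 python3 -c "
from pick import *
where()
im=ctrl.snapshot('scene')[:,:,::-1]; crop(im,280,120,400,260,5,'pics/s29.png')
pk(.4172,-.0162,.035,.009,.006)"
```

```text
grasp pt [ 0.4102 -0.018   0.0718] y yaw -1.535 z [ 0.048 -0.001 -0.999] q [-1.09 -0.11  1.01  2.28  0.13  0.87 -1.7 ] w 0.0435 F [-0.6 -0.4  0.7] t 44.3
delta rot [0.003 0.003 0.   ] mm [-3.5 -1.4 51.7] | q [-1.09 -0.11  1.01  2.28  0.13  0.88 -1.7 ] w 0.0432 F [0.1 0.1 1. ] t 44.4
```

View pics/s29.png

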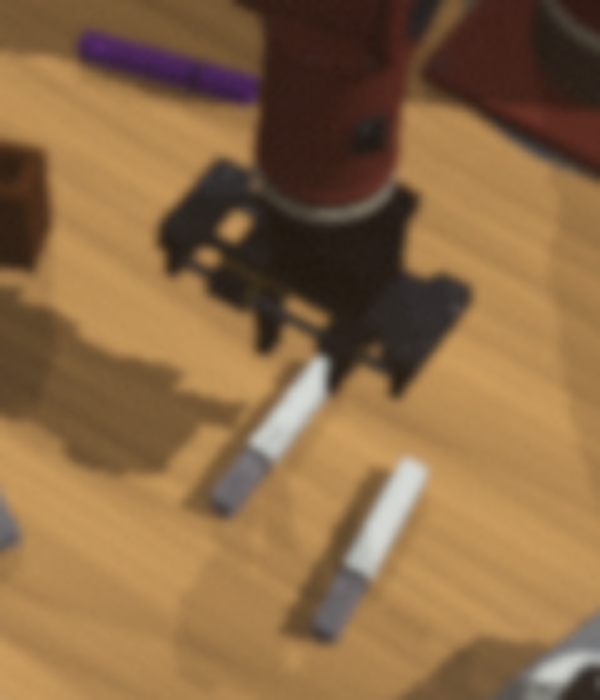

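Call:
servo_tool(commands=[0, 0, 0, -2, -1, 15, 0.5, 0, 0, 0, -3, -1, 30, 0.5, 0, 0, 0, -3, -1, 45, 0.5, 0, 0, 0, -3, -1, 51, 0.5, 0, 0, 0, -3, -1, 51, 0.5])

```text
time: 44.85
tool_pos: [0.4034, -0.0169, 0.1859]
tool_rot: [0.001, 1.0, 0.018, 0.025]
force: [-0.5, -0.2, 0.0]
gripper_width: 0.0432
```

```bash
TA=3 python3 -c "
from pick import *
where()
pk(.4172,-.0162,.035,.009,.006)"
```

```text
grasp pt [ 0.4116 -0.0171  0.0221] y yaw -1.536 z [ 0.051 -0.002 -0.999] q [-1.09  0.1   1.08  2.32 -0.13  0.73 -1.46] w 0.0432 F [-0.5 -0.2  0. ] t 44.85
delta rot [0.003 0.002 0.   ] mm [-1.4 -0.2  1.1] | q [-1.09  0.1   1.08  2.32 -0.13  0.73 -1.46] w 0.0432 F [-0.5 -0.2  0. ] t 44.9
```

Call:
servo_tool(commands=[0, 0, 0, -1, 0, 1, 1, 0, 0, 0, -1, 0, 1, 1, 0, 0, 0, -1, 0, 1, 1, 0, 0, 0, -1, 0, 1, 1, 0, 0, 0, -1, 0, 1, 1, 0, 0, 0, -1, 0, 1, 1, 0, 0, 0, -1, 0, 1, 1])

```text
time: 45.55
tool_pos: [0.4024, -0.0165, 0.1853]
tool_rot: [-0.0, 0.999, 0.018, 0.026]
force: [-1.4, 1.6, 7.5]
gripper_width: 0.0174
```

Call:
servo_tool(commands=[0, 0, 0, 4, 0, -35, 1, 0, -0.05, 0, 20, 0, -75, 1, 0, -0.12, 0, 35, 0, -110, 1, 0, -0.2, 0, 50, 0, -140, 1, 0, -0.3, 0, 65, 0, -160, 1, 0, -0.3, 0, 65, 0, -160, 1])

```text
time: 46.15
tool_pos: [0.4613, -0.0123, 0.3491]
tool_rot: [0.006, 0.992, 0.018, -0.124]
force: [0.6, 0.2, -1.4]
gripper_width: 0.0178
```

```bash
TA=3 python3 -c "
from pick import *
where()
im=ctrl.snapshot('scene')[:,:,::-1]; crop(im,240,80,400,260,4,'pics/s30.png')
pl(2,.215)"
```

```text
grasp pt [ 0.4209 -0.0151  0.1902] y yaw -1.533 z [-0.247 -0.017 -0.969] q [-1.16  0.15  1.2   1.93 -0.11  1.41 -1.45] w 0.0178 F [ 0.6  0.2 -1.4] t 46.15
delta rot [-0.263 -1.258 -0.226] mm [153.8 230.3  90.4] | q [-1.16  0.14  1.2   1.93 -0.11  1.41 -1.45] w 0.0178 F [-0.1 -0.9 -0.9] t 46.2
```

View pics/s30.png

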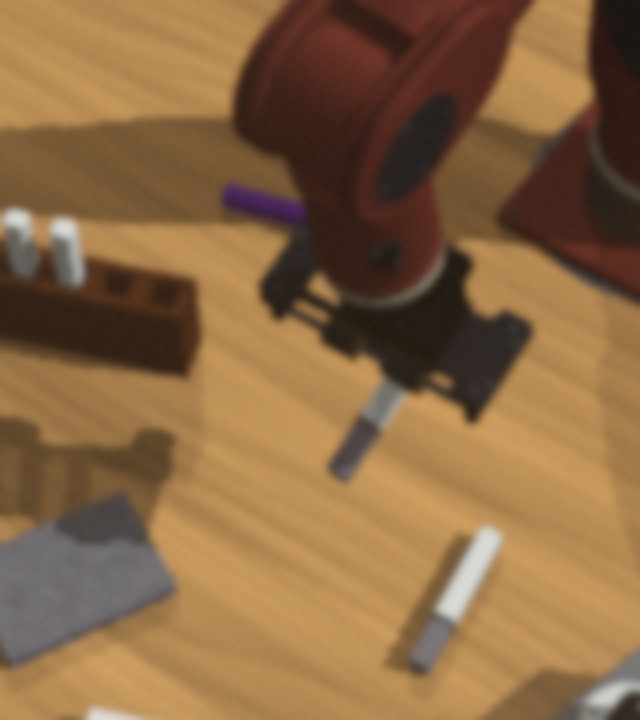

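Call:
servo_tool(commands=[-0.025, -0.1, -0.02, 48, 10, 0, 1, -0.05, -0.22, -0.04, 95, 25, 0, 1, -0.08, -0.36, -0.065, 130, 50, 0, 1, -0.11, -0.5, -0.09, 150, 80, 5, 1, -0.14, -0.64, -0.115, 156, 120, 15, 1, -0.17, -0.78, -0.14, 156, 160, 25, 1, -0.2, -0.92, -0.165, 156, 195, 40, 1, -0.22, -1.05, -0.19, 154, 220, 55, 1])

```text
time: 47.0
tool_pos: [0.6005, -0.2337, 0.2581]
tool_rot: [0.101, 0.801, 0.111, -0.58]
force: [-0.9, -0.0, -0.1]
gripper_width: 0.0177
```

```bash
TA=3 python3 -c "
from pick import *
where()
pl(2,.21)"
```

```text
grasp pt [ 0.4519 -0.2812  0.2078] y yaw -1.272 z [-0.907 -0.29  -0.307] q [-0.34  1.06  0.93  1.31  0.16  1.98 -0.64] w 0.0177 F [-0.9 -0.  -0.1] t 47.0
delta rot [-0.054 -0.259 -0.044] mm [34.9  3.5 19. ] | q [-0.34  1.06  0.93  1.31  0.16  1.98 -0.64] w 0.0177 F [-0.9 -0.  -0.1] t 47.0
```

Call:
servo_tool(commands=[-0.01, -0.05, -0.01, 5, 0, 3, 1, -0.02, -0.1, -0.02, 12, 1, 6, 1, -0.03, -0.15, -0.03, 19, 2, 10, 1, -0.04, -0.2, -0.035, 26, 3, 14, 1, -0.054, -0.259, -0.044, 35, 3, 19, 1, -0.054, -0.259, -0.044, 35, 3, 19, 1, -0.054, -0.259, -0.044, 35, 3, 19, 1])

```text
time: 47.7
tool_pos: [0.5964, -0.2358, 0.2188]
tool_rot: [0.123, 0.715, 0.131, -0.675]
force: [-0.4, 0.3, -0.1]
gripper_width: 0.0175
```

```bash
TA=3 python3 -c "
from pick import *
where()
im=ctrl.snapshot('top')[:,:,::-1]; crop(im,400,160,520,250,6,'pics/t31.png')
pl(2,.145)"
```

```text
grasp pt [ 0.4432 -0.2936  0.2094] y yaw -1.21 z [-0.934 -0.353 -0.057] q [-0.34  1.17  0.91  1.32  0.31  2.01 -0.55] w 0.0175 F [-0.4  0.3 -0.1] t 47.7
delta rot [ 0.002 -0.006  0.001] mm [64.7  3.8  6.9] | q [-0.34  1.17  0.91  1.32  0.31  2.01 -0.55] w 0.0174 F [ 0.2 -0.2  0.2] t 47.8
```

View pics/t31.png

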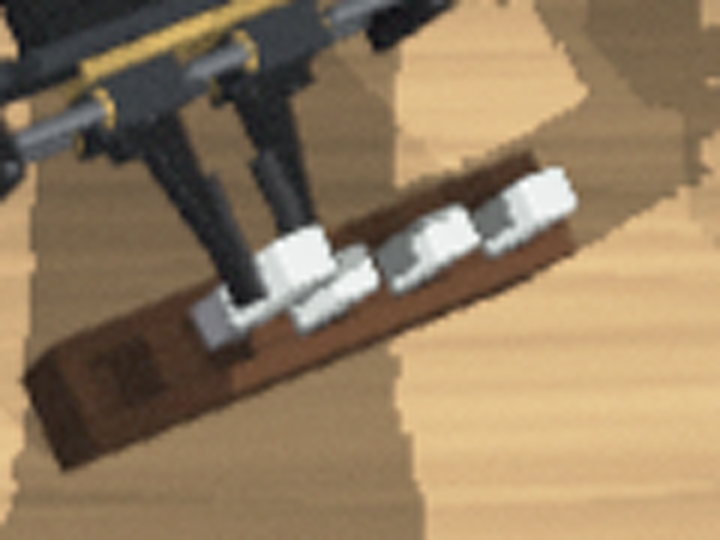

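Call:
servo_tool(commands=[0, -0.006, 0, 2, 4, 4, 1, 0, -0.006, 0, 10, 4, 4, 1, 0, -0.006, 0, 25, 4, 5, 1, 0, -0.006, 0, 40, 4, 6, 1, 0, -0.006, 0, 55, 4, 7, 1, 0, -0.006, 0, 65, 4, 7, 1, 0, -0.006, 0, 65, 4, 7, 1])

```text
time: 48.45
tool_pos: [0.5946, -0.2403, 0.1506]
tool_rot: [0.122, 0.712, 0.131, -0.679]
force: [-0.2, 0.5, 0.5]
gripper_width: 0.0174
```

```bash
TA=3 python3 -c "
from pick import *
where()
im=ctrl.snapshot('top')[:,:,::-1]; crop(im,400,160,520,250,6,'pics/t32.png')
pl(2,.107)"
```

```text
grasp pt [ 0.4413 -0.2981  0.1428] y yaw -1.21 z [-0.935 -0.352 -0.048] q [-0.32  1.26  0.87  1.3   0.25  1.97 -0.61] w 0.0174 F [-0.2  0.5  0.5] t 48.45
delta rot [0.002 0.004 0.003] mm [35.7  0.1  1.5] | q [-0.32  1.26  0.87  1.3   0.25  1.97 -0.61] w 0.0178 F [-0.6 -0.5  0.3] t 48.5
```

View pics/t32.png

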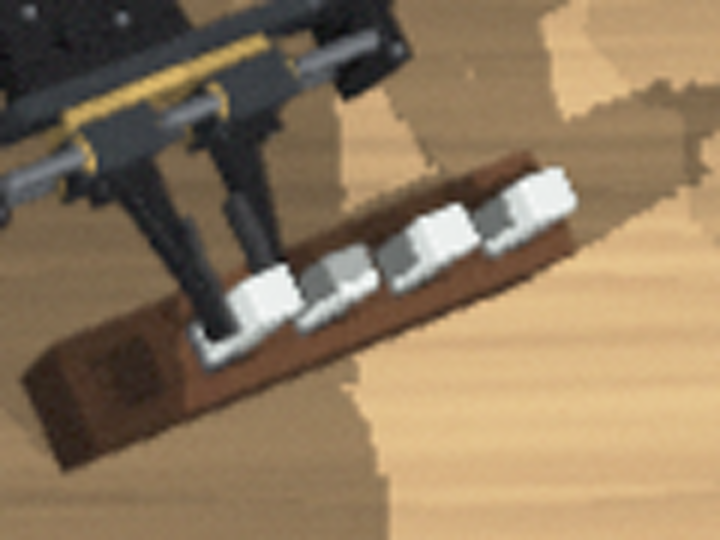

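In slot 2. Down, release and withdraw.

Call:
servo_tool(commands=[0, 0, 0, 16, 0, 1, 1, 0, 0, 0, 35, 0, 1, 1, 0, 0, 0, 35, 0, 1, 1, 0, 0, 0, 35, 0, 1, 0.68, 0, 0, 0, 35, 0, 1, 0.68, 0, 0, 0, 35, 0, 1, 0.68])

```text
time: 49.1
tool_pos: [0.5957, -0.2402, 0.1184]
tool_rot: [0.123, 0.713, 0.131, -0.678]
force: [0.7, 0.2, 0.3]
gripper_width: 0.0268
```

Call:
servo_tool(commands=[0, 0, 0, 0, 0, -20, 0.68, 0, 0, 0, 0, 0, -50, 0.68, 0, 0.05, 0, 0, -5, -80, 0.6, 0, 0.15, 0, -20, -10, -85, 0.5, 0, 0.3, 0, -50, -30, -85, 0.5, 0, 0.3, 0, -50, -30, -85, 0.5])

```text
time: 49.7
tool_pos: [0.6635, -0.1816, 0.1786]
tool_rot: [0.103, 0.809, 0.148, -0.559]
force: [-0.0, 0.1, 1.5]
gripper_width: 0.0425
```

```bash
TA=3 python3 -c "
from pick import *
from mk import *
where()
look('m4')
im=cv2.imread('pics/top_m4.png');crop(im,400,160,520,250,6,'pics/t33.png')
im=cv2.imread('pics/scene_m4.png');crop(im,280,150,440,290,5,'pics/s33.png')
i0=cv2.imread('pics/top0.png')
for c in barrels('top',i0): print('t0',c)
for c in barrels('scene',cv2.imread('pics/scene0.png')): print('s0',c[:4])"
```

```text
grasp pt [ 0.5201 -0.2361  0.1206] y yaw -1.208 z [-0.874 -0.333 -0.354] q [-0.36  1.22  0.93  1.15 -0.01  1.98 -0.65] w 0.0425 F [-0.   0.1  1.5] t 49.7
top [0.4549 0.0789] ang 0.142 L 94 W 18 | scene [0.4567 0.0828] 0.146 93 23 tri [ 0.4494  0.077  -0.0003]
t0 (array([ 0.428 , -0.0732]), np.float64(-0.10786454889287977), 93.50962829589844, 18.00383758544922, (339.91954022988506, 223.15325670498083))
t0 (array([ 0.4375, -0.002 ]), np.float64(0.040306110860508726), 93.71875762939453, 17.683429718017578, (311.90909090909093, 219.99922299922298))
t0 (array([0.4548, 0.0796]), np.float64(0.14625702870735524), 94.27590942382812, 17.934650421142578, (279.8550039401103, 214.02442868400314))
t0 (array([0.5931, 0.0469]), np.float64(-0.012434032813470886), 94.7143783569336, 15.754561424255371, (292.025641025641, 161.57451923076923))
t0 (array([ 0.601 , -0.0482]), np.float64(0.28395159503594214), 93.28973388671875, 19.07339096069336, (328.54545454545456, 157.7094017094017))
s0 (array([0.5951, 0.0511]), np.float64(-0.022505309107823557), 90.62223052978516, 23.09324836730957)
s0 (array([ 0.6026, -0.0447]), np.float64(0.2869444887584869), 89.59391021728516, 22.146263122558594)
s0 (array([0.4558, 0.0832]), np.float64(0.14563273381357011), 91.22657775878906, 20.99479866027832)
s0 (array([0.4385, 0.0022]), np.float64(0.040829650880115365), 92.0389175415039, 22.984214782714844)
s0 (array([ 0.43  , -0.0682]), np.float64(-0.07281415315412865), 93.98299407958984, 23.51034164428711)
```

View pics/t33.png

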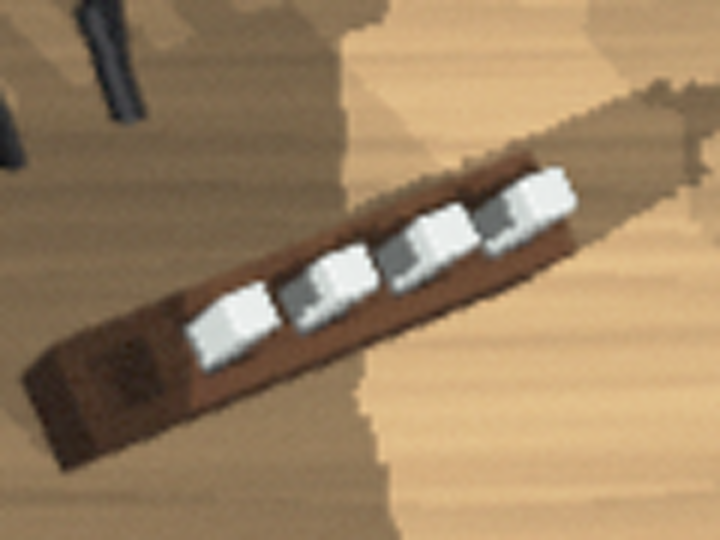

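View pics/s33.png

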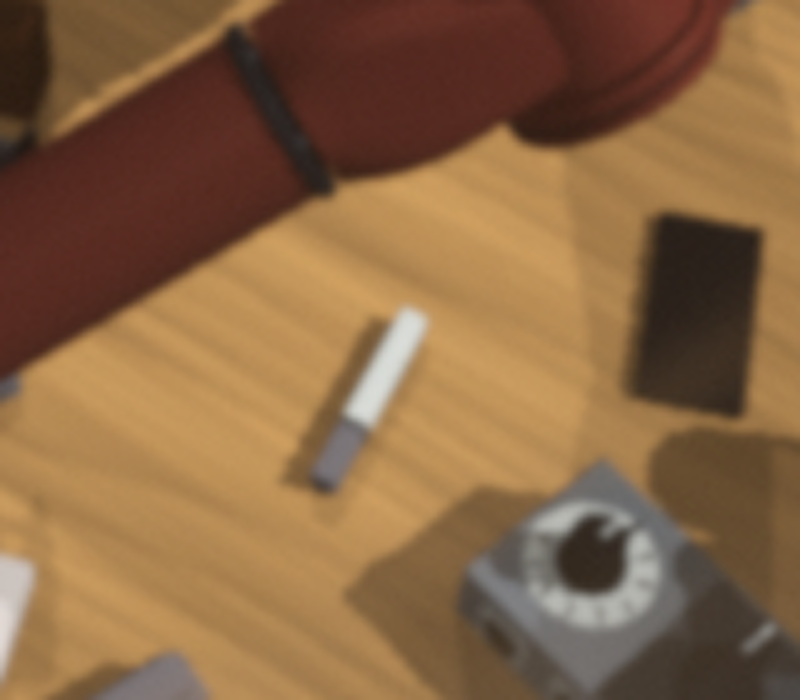

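Four are in. The last one is marker C at (0.4555,0.0805) with angle 0.144, using a 5° tilt.

```bash
TA=5 python3 -c "
from pick import *
pk(.4555,.0805,.144,.12,.010)"
```

```text
delta rot [0.124 1.3   0.198] mm [-156.5 -324.9   75.9] | q [-0.36  1.23  0.92  1.15 -0.    1.98 -0.65] w 0.0434 F [ 0.   0.3 -0.3] t 49.8
```

Call:
servo_tool(commands=[0.01, 0.12, 0.02, -45, -20, -10, 0.5, 0.02, 0.25, 0.04, -90, -50, -10, 0.5, 0.04, 0.38, 0.06, -120, -90, 0, 0.5, 0.05, 0.51, 0.08, -140, -130, 20, 0.5, 0.06, 0.64, 0.1, -160, -170, 40, 0.5, 0.075, 0.78, 0.12, -165, -215, 55, 0.5, 0.09, 0.92, 0.14, -165, -260, 65, 0.5, 0.1, 1.06, 0.16, -165, -305, 75, 0.5])

```text
time: 50.6
tool_pos: [0.4537, 0.029, 0.3078]
tool_rot: [0.033, 0.987, 0.097, -0.125]
force: [0.1, -0.6, 2.7]
gripper_width: 0.0433
```

```bash
TA=5 python3 -c "
from pick import *
where()
pk(.4555,.0805,.144,.06,.010)"
```

```text
grasp pt [0.4141 0.0144 0.1493] y yaw -1.37 z [-0.241 -0.089 -0.966] q [-1.32  0.29  1.31  1.99 -0.19  1.33 -1.29] w 0.0433 F [ 0.1 -0.6  2.7] t 50.6
delta rot [0.045 0.343 0.053] mm [  5.1 -54.4  71.4] | q [-1.32  0.29  1.31  1.99 -0.19  1.33 -1.29] w 0.0433 F [ 0.1 -0.6  2.7] t 50.6
```

Call:
servo_tool(commands=[0.015, 0.12, 0.015, 2, -25, 10, 0.5, 0.03, 0.24, 0.035, 4, -45, 25, 0.5, 0.045, 0.343, 0.053, 5, -54, 45, 0.5, 0.045, 0.343, 0.053, 5, -54, 60, 0.5, 0.045, 0.343, 0.053, 5, -54, 71, 0.5, 0.045, 0.343, 0.053, 5, -54, 71, 0.5])

```text
time: 51.2
tool_pos: [0.4307, 0.0748, 0.2358]
tool_rot: [-0.002, 0.997, 0.072, 0.042]
force: [-0.2, -0.4, 0.7]
gripper_width: 0.0433
```

```bash
TA=5 python3 -c "
from pick import *
where()
im=ctrl.snapshot('scene')[:,:,::-1]; crop(im,280,120,400,260,5,'pics/s34.png')
pk(.4555,.0805,.144,.009,.010)"
```

```text
grasp pt [0.4443 0.0765 0.0724] y yaw -1.426 z [ 0.083  0.011 -0.996] q [-1.59  0.03  1.36  2.23 -0.03  0.82 -1.63] w 0.0433 F [-0.2 -0.4  0.7] t 51.2
delta rot [ 0.004  0.003 -0.   ] mm [-5.1 -2.7 51.9] | q [-1.59  0.03  1.36  2.23 -0.02  0.82 -1.64] w 0.0436 F [ 0.  -0.2  0.6] t 51.2
```

View pics/s34.png

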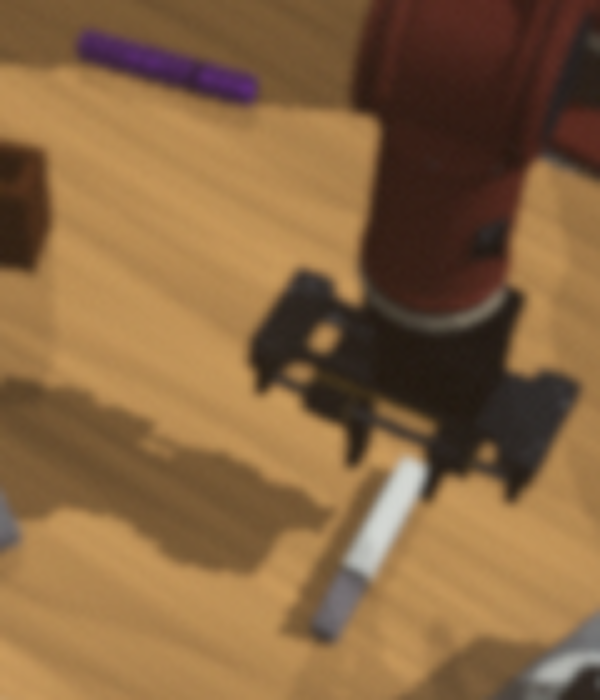

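Call:
servo_tool(commands=[0, 0, 0, -3, -2, 15, 0.5, 0, 0, 0, -5, -3, 30, 0.5, 0, 0, 0, -5, -3, 45, 0.5, 0, 0, 0, -5, -3, 52, 0.5, 0, 0, 0, -5, -3, 52, 0.5])

```text
time: 51.75
tool_pos: [0.431, 0.0772, 0.1841]
tool_rot: [-0.001, 0.997, 0.072, 0.042]
force: [0.7, 0.6, 0.0]
gripper_width: 0.0432
```

```bash
TA=5 python3 -c "
from pick import *
where()
pk(.4555,.0805,.144,.009,.010)"
```

```text
grasp pt [0.4448 0.0784 0.0207] y yaw -1.427 z [ 0.084  0.007 -0.996] q [-1.34  0.26  1.16  2.26 -0.35  0.72 -1.36] w 0.0432 F [0.7 0.6 0. ] t 51.75
delta rot [ 0.005  0.003 -0.   ] mm [-0.6  0.3 -0.3] | q [-1.34  0.26  1.16  2.26 -0.35  0.72 -1.36] w 0.0432 F [0.7 0.6 0. ] t 51.8
```

Call:
servo_tool(commands=[0, 0, 0, 0, 0, 0, 1, 0, 0, 0, 0, 0, 0, 1, 0, 0, 0, 0, 0, 0, 1, 0, 0, 0, 0, 0, 0, 1, 0, 0, 0, 0, 0, 0, 1, 0, 0, 0, 0, 0, 0, 1, 0, 0, 0, 0, 0, 0, 1])

```text
time: 52.45
tool_pos: [0.4311, 0.0781, 0.185]
tool_rot: [-0.003, 0.996, 0.072, 0.043]
force: [-3.2, 0.1, 6.6]
gripper_width: 0.0176
```

Call:
servo_tool(commands=[0, 0, 0, 4, 0, -35, 1, 0, -0.05, 0, 20, 0, -75, 1, 0, -0.12, 0, 35, 0, -110, 1, 0, -0.2, 0, 50, 0, -140, 1, 0, -0.3, 0, 65, 0, -160, 1, 0, -0.3, 0, 65, 0, -160, 1])

```text
time: 53.05
tool_pos: [0.4835, 0.0858, 0.3511]
tool_rot: [0.01, 0.992, 0.071, -0.106]
force: [0.6, -1.0, -1.3]
gripper_width: 0.0173
```

```bash
TA=5 python3 -c "
from pick import *
where()
im=ctrl.snapshot('scene')[:,:,::-1]; crop(im,240,80,400,260,4,'pics/s35.png')
pl(1,.215)"
```

```text
grasp pt [0.4491 0.0802 0.1909] y yaw -1.427 z [-0.21  -0.034 -0.977] q [-1.32  0.28  1.25  1.87 -0.24  1.4  -1.42] w 0.0173 F [ 0.6 -1.  -1.3] t 53.05
delta rot [-0.171 -1.266 -0.157] mm [ 80.1 296.5 106.2] | q [-1.33  0.27  1.25  1.88 -0.24  1.4  -1.42] w 0.0179 F [ 0.4  0.1 -0.7] t 53.1
```

View pics/s35.png

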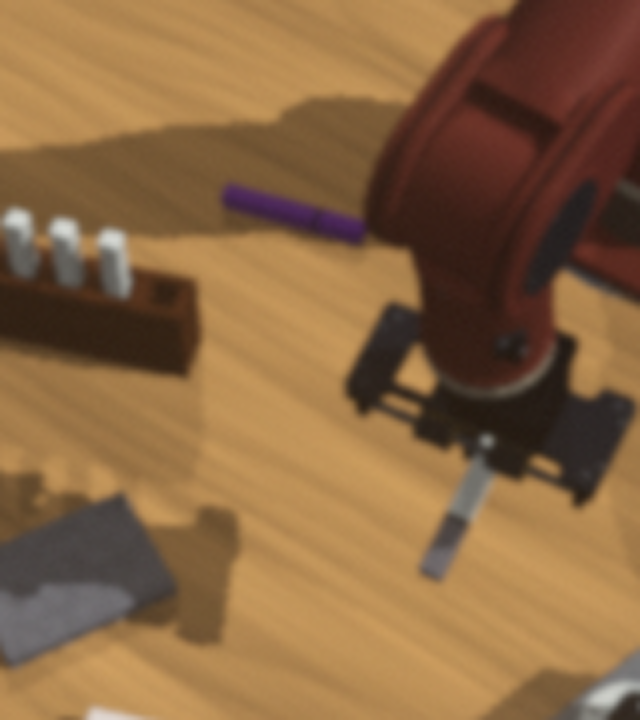

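Held. Moving to slot 1.

Call:
servo_tool(commands=[-0.015, -0.1, -0.015, 40, 25, 0, 1, -0.03, -0.22, -0.03, 75, 60, 0, 1, -0.05, -0.36, -0.045, 90, 100, 3, 1, -0.07, -0.5, -0.06, 95, 140, 10, 1, -0.09, -0.64, -0.08, 95, 180, 20, 1, -0.11, -0.78, -0.1, 95, 220, 35, 1, -0.13, -0.92, -0.115, 90, 255, 50, 1, -0.145, -1.06, -0.13, 85, 280, 65, 1])

```text
time: 53.9
tool_pos: [0.589, -0.1843, 0.2686]
tool_rot: [0.105, 0.798, 0.125, -0.58]
force: [-1.1, 0.8, -0.9]
gripper_width: 0.0177
```

```bash
TA=5 python3 -c "
from pick import *
where()
pl(1,.21)"
```

```text
grasp pt [ 0.4414 -0.2357  0.2188] y yaw -1.243 z [-0.9   -0.313 -0.304] q [-0.44  1.02  0.95  1.38  0.15  1.98 -0.64] w 0.0177 F [-1.1  0.8 -0.9] t 53.9
delta rot [-0.026 -0.221 -0.029] mm [37.2 12.  26.5] | q [-0.44  1.02  0.95  1.38  0.15  1.98 -0.64] w 0.0177 F [-1.1  0.8 -0.9] t 53.9
```

Call:
servo_tool(commands=[-0.005, -0.05, -0.005, 6, 3, 5, 1, -0.01, -0.1, -0.01, 13, 6, 10, 1, -0.018, -0.15, -0.02, 22, 9, 16, 1, -0.022, -0.19, -0.025, 30, 12, 22, 1, -0.026, -0.221, -0.029, 37, 12, 26, 1, -0.026, -0.221, -0.029, 37, 12, 26, 1, -0.026, -0.221, -0.029, 37, 12, 26, 1])

```text
time: 54.6
tool_pos: [0.5819, -0.1979, 0.2255]
tool_rot: [0.119, 0.727, 0.133, -0.663]
force: [-0.2, -0.5, 1.2]
gripper_width: 0.0177
```

```bash
TA=5 python3 -c "
from pick import *
where()
im=ctrl.snapshot('top')[:,:,::-1]; crop(im,380,160,500,250,6,'pics/t36.png')
pl(1,.145)"
```

```text
grasp pt [ 0.429  -0.2551  0.2104] y yaw -1.213 z [-0.933 -0.349 -0.093] q [-0.42  1.13  0.93  1.39  0.26  2.   -0.58] w 0.0177 F [-0.2 -0.5  1.2] t 54.6
delta rot [-0.001 -0.006  0.002] mm [65.1  2.3  9.1] | q [-0.42  1.13  0.93  1.39  0.26  2.   -0.58] w 0.0178 F [-0.3  1.3 -0.4] t 54.6
```

View pics/t36.png

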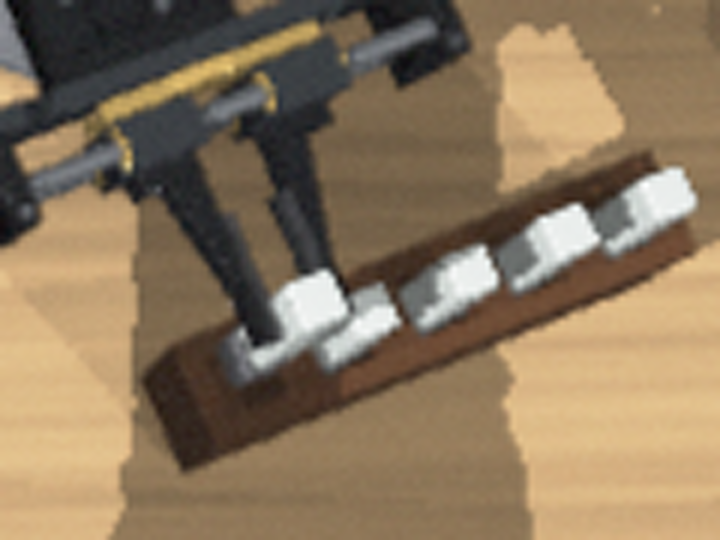

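Call:
servo_tool(commands=[0, -0.006, 0, 2, 2, 4, 1, 0, -0.006, 0, 12, 2, 5, 1, 0, -0.006, 0, 27, 2, 6, 1, 0, -0.006, 0, 42, 2, 7, 1, 0, -0.006, 0, 57, 2, 8, 1, 0, -0.006, 0, 65, 2, 9, 1, 0, -0.006, 0, 65, 2, 9, 1])

```text
time: 55.35
tool_pos: [0.5793, -0.2008, 0.1581]
tool_rot: [0.119, 0.724, 0.132, -0.666]
force: [-0.1, 0.1, -0.8]
gripper_width: 0.0178
```

```bash
TA=5 python3 -c "
from pick import *
where()
im=ctrl.snapshot('top')[:,:,::-1]; crop(im,380,160,500,250,6,'pics/t37.png')
pl(1,.109)"
```

```text
grasp pt [ 0.4262 -0.258   0.1443] y yaw -1.213 z [-0.934 -0.348 -0.084] q [-0.4   1.22  0.88  1.38  0.2   1.96 -0.64] w 0.0178 F [-0.1  0.1 -0.8] t 55.35
delta rot [-0.002  0.002  0.003] mm [34.8  0.4  2.5] | q [-0.4   1.21  0.88  1.38  0.2   1.96 -0.64] w 0.0174 F [-0.4 -0.3 -0.5] t 55.4
```

View pics/t37.png

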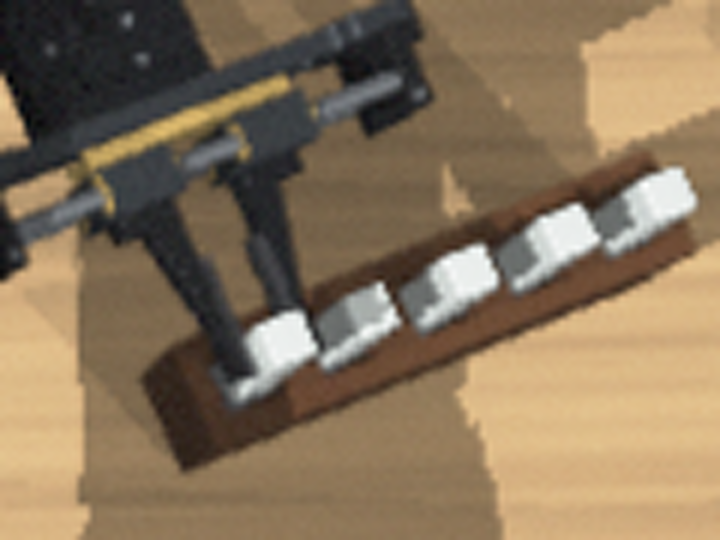

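Call:
servo_tool(commands=[0, 0, 0, 16, 0, 1, 1, 0, 0, 0, 35, 0, 2, 1, 0, 0, 0, 35, 0, 2, 1, 0, 0, 0, 35, 0, 2, 0.68, 0, 0, 0, 35, 0, 2, 0.68, 0, 0, 0, 35, 0, 2, 0.68])

```text
time: 56.0
tool_pos: [0.5806, -0.2004, 0.1248]
tool_rot: [0.119, 0.725, 0.132, -0.665]
force: [-0.3, -0.1, -0.4]
gripper_width: 0.0272
```

Call:
servo_tool(commands=[0, 0, 0, 0, 0, -20, 0.68, 0, 0, 0, 0, 0, -50, 0.68, 0, 0.05, 0, 0, -5, -80, 0.6, 0, 0.15, 0, -20, -10, -85, 0.5, 0, 0.3, 0, -60, -50, -85, 0.5, 0, 0.4, 0, -100, -90, -85, 0.5, 0, 0.5, 0, -120, -130, -85, 0.5, 0, 0.5, 0, -120, -130, -85, 0.5])

```text
time: 56.8
tool_pos: [0.6048, -0.0488, 0.2565]
tool_rot: [0.082, 0.869, 0.16, -0.461]
force: [-0.0, -0.0, 0.4]
gripper_width: 0.0431
```

```bash
python3 -c "
from pick import *
where()
im=ctrl.snapshot('top')[:,:,::-1]; cv2.imwrite('pics/t38f.png',im);crop(im,380,160,500,250,6,'pics/t38.png')
im=ctrl.snapshot('scene')[:,:,::-1]; cv2.imwrite('pics/s38f.png',im);crop(im,215,100,305,190,7,'pics/s38.png')"
```

```text
grasp pt [ 0.4778 -0.0964  0.1643] y yaw -1.209 z [-0.775 -0.29  -0.562] q [-0.62  0.92  0.93  1.42 -0.11  1.91 -0.82] w 0.0431 F [-0.  -0.   0.4] t 56.8
```

View pics/t38f.png

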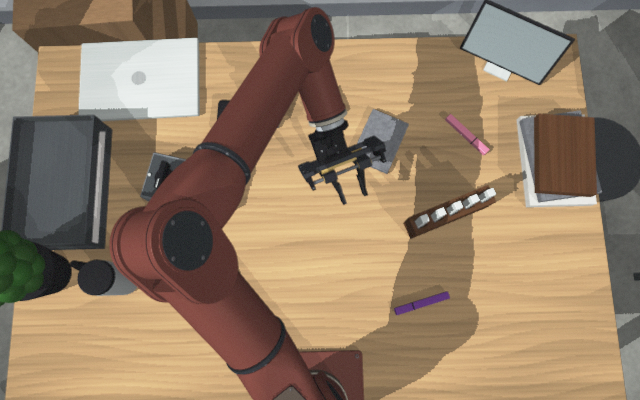

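View pics/s38f.png

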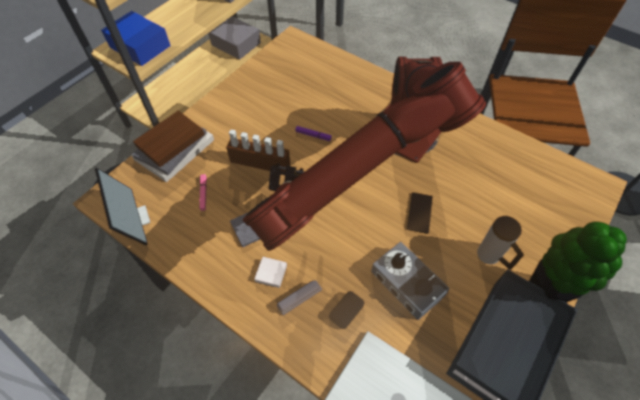

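View pics/t38.png

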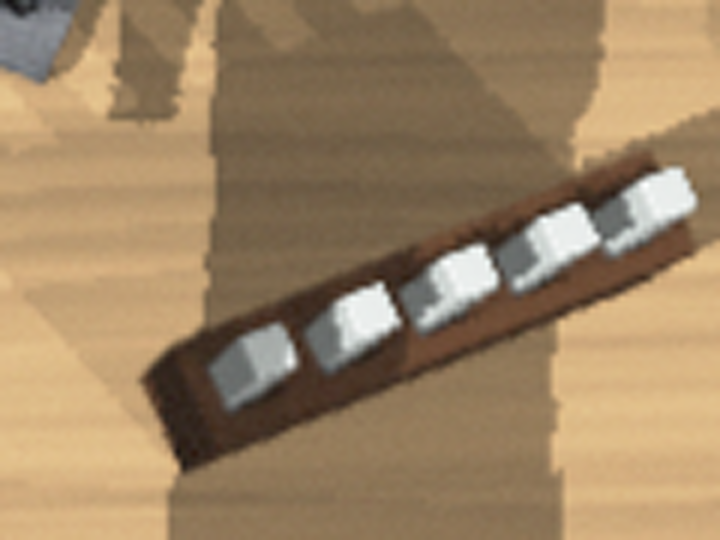

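All five stand in the rack. I'll check their top-end heights from both views, the unit's state and the bystanders.

```bash
python3 -c "
from pick import *
s=cv2.imread('pics/s38f.png'); t=cv2.imread('pics/t38f.png')
crop(s,220,120,300,180,9,'pics/s39.png'); crop(s,360,230,460,320,6,'pics/s40.png'); crop(t,405,175,505,240,7,'pics/t39.png')
# predicted top-face centres for z=.145 in both
for i in range(5):
  P=np.r_[S[i],.145]; print(i+1,((proj('scene',P)[0]-[220,120])*9).round(),((proj('top',P)[0]-[405,175])*7).round())
i0=cv2.imread('pics/scene0.png'); d=cv2.absdiff(i0,s).max(2); print((d[250:330,240:370]>40).sum())
"
```

```text
1 [529. 193.] [135. 300.]
2 [420. 170.] [252. 253.]
3 [313. 147.] [368. 206.]
4 [206. 125.] [483. 159.]
5 [100. 102.] [597. 112.]
533
```

View pics/s39.png

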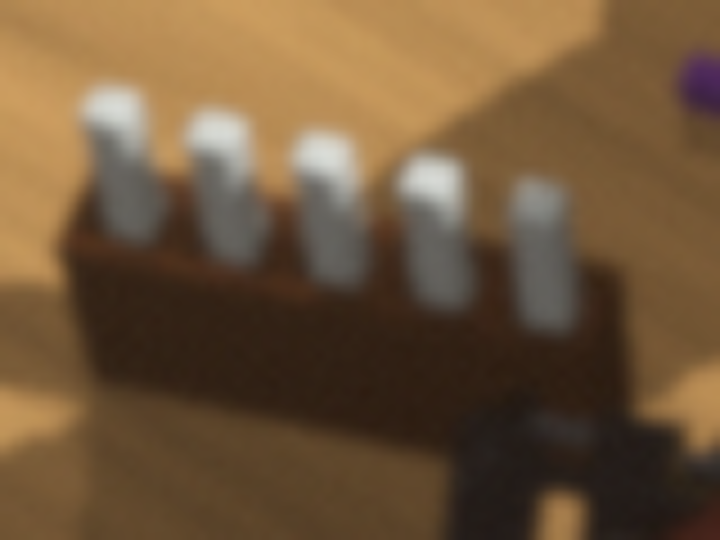

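View pics/s40.png

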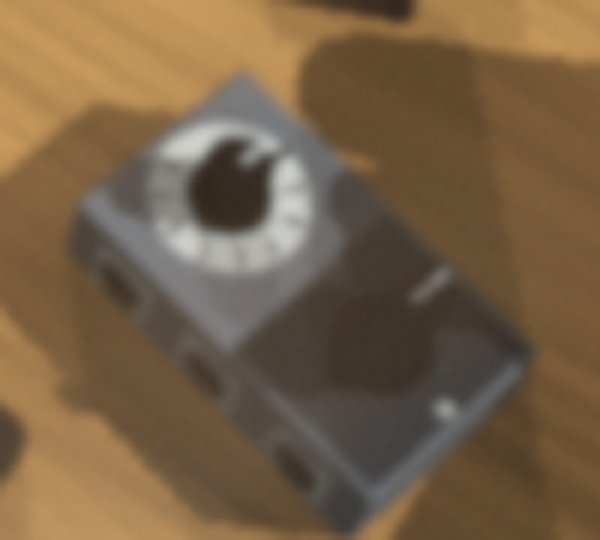

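View pics/t39.png

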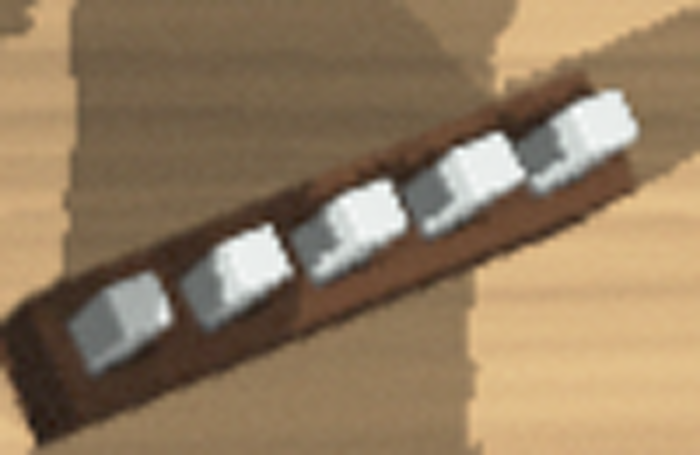

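Call:
servo_tool(commands=[0, 0.1, 0, -45, 0, -10, 0.5, 0, 0.2, 0, -90, 0, -20, 0.5, 0, 0.3, 0, -110, 40, -20, 0.5, 0, 0.4, 0, -110, 80, -20, 0.5, 0, 0.4, 0, -110, 120, -20, 0.5, 0, 0.4, 0, -110, 150, -20, 0.5, 0, 0.4, 0, -110, 150, -20, 0.5])

```text
time: 57.6
tool_pos: [0.6148, -0.2156, 0.3531]
tool_rot: [0.05, 0.942, 0.167, -0.286]
force: [-0.6, 0.5, -0.6]
gripper_width: 0.0433
```

```bash
python3 -c "
from pick import *
where()
im=ctrl.snapshot('top')[:,:,::-1]; cv2.imwrite('pics/t41f.png',im);crop(im,135,140,245,225,7,'pics/t41.png')
s=cv2.imread('pics/s38f.png')
for i,(a,b) in enumerate([((543,200),(145,308)),((433,178),(263,257)),((325,155),(375,212)),((218,132),(490,163)),((115,105),(605,120))]): print(i+1,tri((a[0]/9+220,a[1]/9+120),(b[0]/7+405,b[1]/7+175)))
"
```

```text
grasp pt [ 0.5293 -0.2468  0.2167] y yaw -1.221 z [-0.522 -0.19  -0.832] q [-0.41  0.75  1.    1.36 -0.16  1.72 -0.65] w 0.0433 F [-0.6  0.5 -0.6] t 57.6
1 [ 0.4126 -0.2643  0.1387]
2 [ 0.4284 -0.3041  0.1391]
3 [ 0.4429 -0.3429  0.139 ]
4 [ 0.4583 -0.3819  0.1401]
5 [ 0.4716 -0.4209  0.1416]
```

View pics/t41.png

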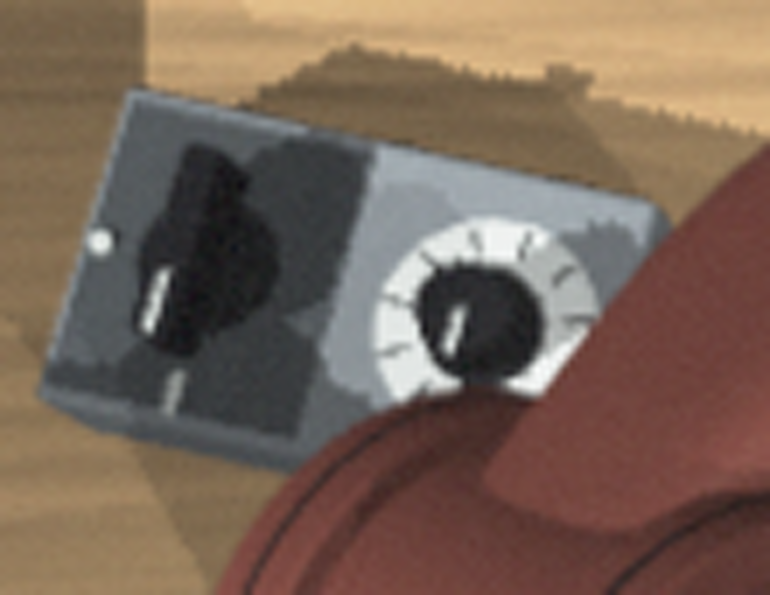

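View pics/t41f.png

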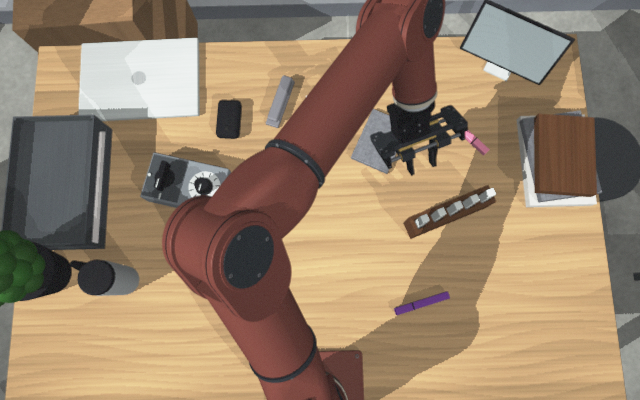

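The isolator is on, the dial is at zero, and the marker tops triangulate to 139–142 mm with all five level, so they are seated. The bystanders are in place and the gripper is clear. Handing in.

```bash
python3 -c "
from workcell import ctrl
print(ctrl.sign_off())"
```

```text
the job is handed in; nothing more can be done
None
```

The job is done and handed in at about 58 s; the hand-in reported no verdict. I turned the isolator off, wound the dial back about 3.7 rad to its zero stop, turned the isolator on again, and stood all five markers in the rack, one to a slot.

**Last checks:**
- **Isolator:** in the top view its white line is back where it was at the start, pointing at the on mark.
- **Dial:** its pointer met the zero tick to within about 0.03 rad when I looked before switching back on. It looked unchanged in the last view, though the arm hid the tick.
- **Markers:** their top ends triangulated at 139–142 mm, all about level. That is 3–6 mm under the 145 mm expected, which I put down to calibration, since the two views disagree by a few mm. There was no sign of any standing high.
- **Bystanders:** none looked displaced, though I didn't measure them and the arm partly covers the phone and note block in the last view.
- **Gripper:** it is empty and clear of everything.

**Along the way:** one marker was knocked a few centimetres aside early on, so I measured it again before picking it up. On the first marker, wrist joint 6 ran up to its 2.09 rad limit, reading 2.0901, so I slowed the later moves near there. It stayed inside the range after that, but whether that reading counts as passing the range I can't tell.

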